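Load and lock the eye-clinic bottle warmer

TASK

Get the bottle warmer ready: take the white eye-occluder paddle off its deck and lay it in the steel tray, and stand every fallen white bottle upright, cap up, wholly on the black deck. Turn the dial so that its white pointer stands at the green mark while the lock ring is still loose, then turn the lock ring by its orange tab clockwise to its stop so the setting is locked, with the pointer still at the mark. Leave the other things on the table where they are.

Things in the scene. Friction and masses are not known exactly. Their poses are not given: they have to be found in the camera images.
- warmer: The bottle warmer, fixed: origin on the table; x away from the robot (168 mm deep), y left (-199 to +185 mm), z up. Right part (y -195 to +13 mm, x -80 to +80 mm): flat black deck, top 20 mm above the table. Left part (y 15 to 185 mm): white control housing, top 45 mm above the table; dial and lock ring share an upright axis at x 0, y 100 mm.
- deck (a point): Centre of the black deck's top surface (160 x 208 mm). A clear plastic guard, 4 mm thick and 35 mm high above the deck, runs just outside its far (+x) and right (-y) edges; the near edge is open.
- dial (a joint): Dial knob's angle, 0 to 4 rad, growing clockwise seen from above; a little friction (0.05 N m), stays where left. At value q its white pointer points at angle 2.0 - q, measured counter-clockwise from the warmer's x axis. Black, round skirt 53 mm across with a grip bar on top 44 mm long (along the pointer) and 13 mm thick, bar from 75 to 101 mm above the table.
- dial_grip (a point): On the dial's axis, at the grip bar's middle height (89 mm above the table, 12 mm below the bar's top); the frame turns with the dial.
- dial_pointer (a point): Tip of the dial's white pointer, 30 mm from the axis.
- set_mark (a joint): Angle of the small green setting mark on the white scale round the dial, on the same scale as the dial: the pointer stands at the mark when both values are equal. It does not move during the work.
- mark_point (a point): Inner end of the green mark, 30 mm from the dial's axis.
- lock_ring (a joint): Dark steel lock ring round the dial's scale, 92 mm across: 0 is loose, growing clockwise seen from above to 1.2 rad, its stop, which is tight (a red line on the housing shows where the tab stands then). Friction 0.15 N m; stays where left. At value q its orange tab lies at angle 3.44 - q, measured counter-clockwise from the warmer's x axis.
- ring_tab (a point): Grasping point of the ring's upright orange tab: 58 mm from the axis, 74 mm above the table, 10 mm below the tab's top and 28 mm above the housing. The tab is 22 mm long radially, 10 mm thick, 36 mm tall.
- bottle1_mid (a point): A white square plastic bottle with a blue band and blue screw cap, fallen on its side at the start: body 40 x 40 mm and 60 mm tall, cap 24 mm across, 84 mm tall in all, 70 to 140 g, heaviest in the square part. This point lies on its long axis half-way between base and cap top, 42 mm from each; its z axis runs from base to cap (up when it stands). May be absent (None).
- bottle2_mid (a point): A white square plastic bottle with a blue band and blue screw cap, fallen on its side at the start: body 40 x 40 mm and 60 mm tall, cap 24 mm across, 84 mm tall in all, 70 to 140 g, heaviest in the square part. This point lies on its long axis half-way between base and cap top, 42 mm from each; its z axis runs from base to cap (up when it stands). May be absent (None).
- bottle3_mid (a point): A white square plastic bottle with a blue band and blue screw cap, fallen on its side at the start: body 40 x 40 mm and 60 mm tall, cap 24 mm across, 84 mm tall in all, 70 to 140 g, heaviest in the square part. This point lies on its long axis half-way between base and cap top, 42 mm from each; its z axis runs from base to cap (up when it stands). May be absent (None).
- bottle4_mid (a point): A white square plastic bottle with a blue band and blue screw cap, fallen on its side at the start: body 40 x 40 mm and 60 mm tall, cap 24 mm across, 84 mm tall in all, 70 to 140 g, heaviest in the square part. This point lies on its long axis half-way between base and cap top, 42 mm from each; its z axis runs from base to cap (up when it stands). May be absent (None).
- occluder_mid (a point): White eye-occluder paddle lying flat on the warmer's deck at the start: a handle 105 x 14 x 14 mm and a disc 60 mm across, 8 mm thick, 163 mm long in all, 60 g. This point is near its centre of mass, half-way up the handle; x runs along the handle to the disc: handle from -85 to +20 mm, disc centre at +48 mm.
- tray: Open steel tray fixed on the table, 240 (x) x 120 (y) x 30 mm tall, wall and floor 4 mm; origin on the table under its centre.
- lens_case: Bystander: green case 60 x 30 x 16 mm; origin under its centre.
- tissue_box: Bystander: pale blue-green tissue box 110 x 110 x 110 mm; origin under its centre.
- tape_roll: Bystander: white roll 70 mm across, 20 mm tall; origin under its centre.
- dish: Bystander: steel bowl 100 mm across, 35 mm tall; origin under its centre.
- swab_jar: Bystander: glass jar 64 mm across, 90 mm tall; origin under its centre.
- penlight: Bystander: thin metal torch 120 x 13 x 13 mm, lying along its x; origin under its centre.
Mind the look-alikes: they are no part of the job. What is shaped like the part that bears bottle2_mid but pink or turquoise is not meant.

How it is judged:
On the way, in this order (a step that is already met when the one before it is completed fails the run):
1. the dial's pointer stands at the green mark while the lock ring is loose (horizontal distance between dial_pointer and mark_point below 0.0036 m and value of joint lock_ring below 0.5 rad), for 0.3 s.
2. the lock ring is turned tight with the pointer at the mark (horizontal distance between dial_pointer and mark_point below 0.0036 m and value of joint lock_ring above 1.1 rad), for 0.2 s.
At the end, for the whole second after the job is handed in: Pointer within 3.6 mm of the green mark; lock ring beyond 1.1 rad (stop 1.2); every bottle present upright within 0.12 rad on the deck, its centre within 70 mm (depth) and 90 mm (width) of the deck centre; occluder lying in the tray, its middle inside the walls, under 26 mm above the table (all of step 2 and angle between each of bottle1_mid, bottle2_mid, bottle3_mid, bottle4_mid's own z axis and vertical below 0.12 rad and x of bottle1_mid in the frame of warmer between -0.07 and 0.07 m and y of bottle1_mid in the frame of warmer between -0.181 and -0.001 m and z of bottle1_mid in the frame of warmer between 0.056 and 0.068 m and x of bottle2_mid in the frame of warmer between -0.07 and 0.07 m and y of bottle2_mid in the frame of warmer between -0.181 and -0.001 m and z of bottle2_mid in the frame of warmer between 0.056 and 0.068 m and x of bottle3_mid in the frame of warmer between -0.07 and 0.07 m and y of bottle3_mid in the frame of warmer between -0.181 and -0.001 m and z of bottle3_mid in the frame of warmer between 0.056 and 0.068 m and x of bottle4_mid in the frame of warmer between -0.07 and 0.07 m and y of bottle4_mid in the frame of warmer between -0.181 and -0.001 m and z of bottle4_mid in the frame of warmer between 0.056 and 0.068 m and x of occluder_mid in the frame of tray between -0.11 and 0.11 m and y of occluder_mid in the frame of tray between -0.056 and 0.056 m and z of occluder_mid in the frame of tray between -0.002 and 0.026 m); the robot touches nothing.
It fails at once if a bystander (lens case, tissue box, tape roll, dish, jar, penlight) is moved more than 5 cm (distance of any of lens_case, tissue_box, tape_roll, dish, swab_jar, penlight from where it was at the start of the episode above 0.05 m).
Of bottle1, bottle2, bottle3, bottle4 only 2 to 4 are there at a start; the rules pass over those that are not, and their reading is None.
At some moment in a run one of bottle1, bottle2, bottle3, bottle4 may be knocked a few centimetres aside while the robot is not near it.
Once in a run the grip may slacken for a moment while it holds something.
It also fails if it takes over 210 s, if anything falls off the work surface, if the arm or the gripper's body presses on something with over 40 N, if the wrist force passes 120 N, or if a joint passes its speed limit or range.

ROBOT

A 6-joint arm with a two-finger parallel gripper is mounted at the origin on the work surface. World frame = base frame: x ahead of the robot, y to its left, z up, the work surface at z = 0. Lengths are in m, angles in rad, forces in N, time in s.
With the tool pointing down it reaches from about 0.425 to 0.95 m from the base axis. Payload 3.5 kg.
Tool frame: the origin (TCP) lies between the finger pads; the fingertips stand 11 mm ahead of it and the grasp point (between the pads) lies 8 mm behind it (ctrl.tcp_to_tips is the distance from the TCP to the fingertips, in m); z points along the fingers, y is the direction in which the jaws open and shut (so a half turn about z gives the same grasp; the last joint's range is limited). The gripper opens to 85 mm and grips with 20 to 120 N. Pads are 22 mm wide; open, the fingers measure 114 mm over their backs; the gripper's body (76 mm by 85 mm) begins 54 mm behind the grasp point. The pads swing forward as they close: fully open they stand 13 mm farther back than shut.
Start: joints at [-0.15, 0.286, 1.577, -0, 1.279, -0.15], TCP at [0.675, 0, 0.242] pointing down, gripper open.
Joint ranges: [-2.77, 2.77], [-0.9, 2.22], [0.21, 2.48], [-1.53, 4.67], [0.24, 2.81], [-2.84, 2.84]. Speed limits (rad/s): [2.79, 2.79, 3.14, 3.14, 3.14, 3.14].

INTERFACE

Orientations are given as a unit quaternion [x, y, z, w].
In Python, from plant import monitor, vision, workorder, ctrl gives the robot as it stands.
- The arm moves only by the tool jog_arm, never from a script. Its argument "series" is a list of rows, each a list of 4 numbers: the shift along the tool's x, y, z in m, then the turn about the tool's z in rad. In form: [[tx, ty, tz, spin], ...]. A call has exactly 8 rows; each row shifts and turns the pose as measured when the row begins, along the tool's axes as they then stand; what a row does not reach is not made up. A row lasts 1/12 s, in which the tool goes at most 41.7 mm and 7.16 degrees, less where a joint would pass 70% of its speed; a pose out of reach is approached as far as the arm can. A call is refused whole if a number of a shift passes 0.0417 or a number of a turn 0.125, either way. A call with a gripper value outside its range is refused whole. "grip" is the finger opening in m, from 0 to 0.0854, set as the call begins (left out, the last holds). The fingers move at their own pace and stop on an object; "grip_force" is the grip in N (left out, the last holds). Time passes only in rows, so rows that do not move let the fingers close, or fill a call up. It gives the time, the measured TCP pose, the force and the opening at its end, in the units of the state.
- monitor.get_state(): the state, without advancing time (a new reading comes with each control period).
- vision.read_camera(name): name is "scene" or "side" or "wrist"; returns the picture (384x512x3 uint8, red, green, blue); there is no depth.
- vision.get_calibration(name): a dict with "vfov" (degrees; the focal length in pixels is half the picture's height over the tangent of half this angle, whatever the lens; pixels are square), "cx", "cy" (the principal point, pixels), "D" ([k1, k2, p1, p2, k3] as OpenCV has them; the pictures are not rectified), "R" (3x3) and "t" (3): a world point X has camera coordinates R X + t. Camera axes: x right, y down, z forward; pixel columns grow to the right and rows downward; lengths in m; the calibration is good to about 2 mm. A picture is of the moment at which its call begins: read the wrist's pose just before it. get_calibration takes no time and is no camera call; for the wrist camera it gives the pose at the moment of the call.
- workorder.sign_off(): hands the job in, once; it reports no verdict.
The state is a dict: "time": time; "qpos": joint angles; "dq": joint speeds; "joint_efforts": joint torques, N m; "eef_pos": TCP position; "tcp_rot": TCP orientation; "contact_force": force on the tool from outside, world axes, zero at the start; "wrist_torque": the same for the moment, N m; "opening": opening from 0.0 (shut) to 1.0 (fully open).
Only numpy, scipy, OpenCV 4.12 (cv2) and the standard library are available. Lean on these libraries where they do the work, as an engineer would, in place of code of your own. Each camera call takes 0.05 s, during which the arm holds its last target.

## Working session

There is one attempt and no reset: what is moved stays moved. The work goes in short steps, Python scripts to look and compute and a tool call to move; the robot and the scene stay as the last step left them, time stands still between calls to the robot, and variables do not carry over. Pictures are saved under pics/ and viewed, and the job is handed in when it is done.

Besides the shell and the picture viewer there is one more tool, called after "Request:" by a JSON object that holds its "name" and its "arguments". jog_arm: Moves the arm, as the interface text tells. Its arguments: {"type":"object","properties":{"series":{"type":"array","items":{"type":"array","items":{"type":"number"}}},"grip":{"type":"number"},"grip_force":{"type":"number"}},"required":["series"]}

```bash
ls; mkdir -p pics; python3 - <<'E'
from plant import monitor, vision, workorder, ctrl
import cv2,json
print(monitor.get_state(), ctrl.tcp_to_tips)
for n in ["scene","side","wrist"]:
    im=vision.read_camera(n); cv2.imwrite(f"pics/{n}0.png",im[:,:,::-1])
    print(n,vision.get_calibration(n))
E
```

```text
pics
{'time': 0.0, 'qpos': array([-1.50025063e-01,  2.87189242e-01,  1.57816405e+00, -3.48427048e-06,
        1.27858676e+00, -1.50000626e-01]), 'dq': array([-0.00025853, -0.00131154, -0.00025919,  0.00049876,  0.00051189,
       -0.00027887]), 'joint_efforts': array([-1.79628755e-04, -4.05981302e+01, -2.92628127e+01, -1.54224781e-04,
        5.81841552e-03,  3.74769741e-06]), 'eef_pos': array([6.74377086e-01, 1.06031754e-04, 2.40938429e-01]), 'tcp_rot': array([ 7.07114578e-01,  7.07098010e-01, -6.97920618e-04, -9.43657128e-04]), 'contact_force': array([-0.34803056,  0.32989844, -0.0860265 ]), 'wrist_torque': array([ 0.01137261, -0.04702633,  0.03981992]), 'opening': 0.998575143892268} 0.011
scene {'vfov': 55.94535279122695, 'cx': 257.8865360130503, 'cy': 191.26753731709073, 'D': array([-0.00550271,  0.        ,  0.        ,  0.        ,  0.        ]), 'R': array([[-0.81412937,  0.58038973,  0.01846975],
       [ 0.33499482,  0.49541189, -0.80146462],
       [-0.47431196, -0.64630862, -0.59775692]]), 't': array([ 0.46024192, -0.07109012,  1.29496871])}
side {'vfov': 56.32430168396625, 'cx': 258.4715392333319, 'cy': 198.92033475040023, 'D': array([-0.01943039,  0.        ,  0.        ,  0.        ,  0.        ]), 'R': array([[ 0.95072728, -0.30993302, -0.0076912 ],
       [-0.1653811 , -0.48601485, -0.85816004],
       [ 0.2622341 ,  0.81714814, -0.51332464]]), 't': array([-0.50189841,  0.1134848 ,  1.12535366])}
wrist {'vfov': 68.10286201100962, 'cx': 251.93046139947757, 'cy': 189.3381543227736, 'D': array([-0.0616671,  0.       ,  0.       ,  0.       ,  0.       ]), 'R': array([[ 9.99994959e-01,  1.23835355e-04, -3.17263996e-03],
       [ 1.06696259e-03, -9.54235749e-01,  2.99053501e-01],
       [-2.99041307e-03, -2.99055379e-01, -9.54231072e-01]]), 't': array([-0.67380851, -0.0394283 ,  0.38082171])}
```

View pics/scene0.png

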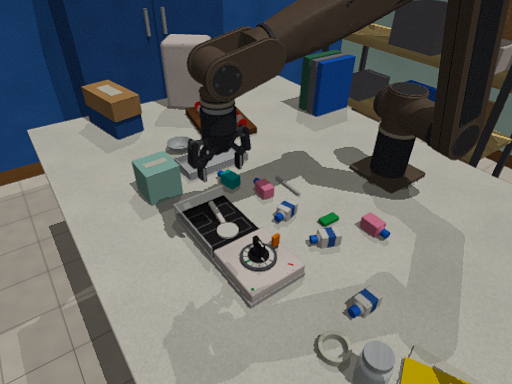

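View pics/side0.png

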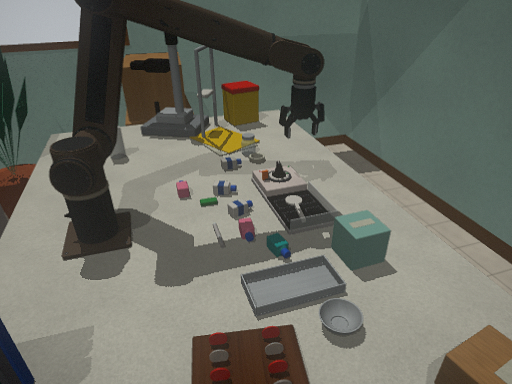

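View pics/wrist0.png

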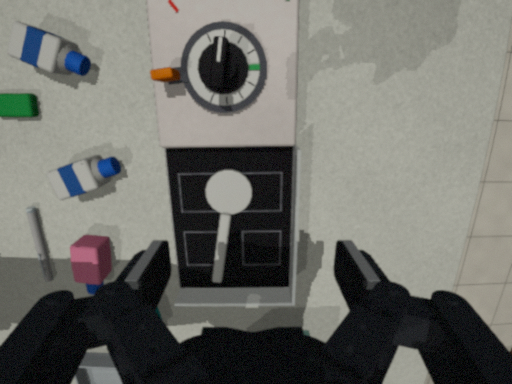

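```bash
cat > h.py <<'E'
import numpy as np, cv2, time
from plant import monitor, vision, workorder, ctrl
def cal(n):
    c=vision.get_calibration(n); f=192/np.tan(np.radians(c['vfov'])/2)
    return dict(K=np.array([[f,0,c['cx']],[0,f,c['cy']],[0,0,1]]),D=np.array(c['D'],float),R=np.array(c['R']),t=np.array(c['t']))
def rays(c,px):
    u=cv2.undistortPoints(np.array(px,float).reshape(-1,1,2),c['K'],c['D']).reshape(-1,2)
    d=np.c_[u,np.ones(len(u))]@c['R']; o=-c['R'].T@c['t']
    return o,d/np.linalg.norm(d,axis=1)[:,None]
def plane(c,px,z):
    o,d=rays(c,px); return o+d*((z-o[2])/d[:,2])[:,None]
def tri(cs,pxs):
    A=np.zeros((3,3));b=np.zeros(3)
    for c,p in zip(cs,pxs):
        o,d=rays(c,[p]);P=np.eye(3)-np.outer(d[0],d[0]);A+=P;b+=P@o
    X=np.linalg.solve(A,b)
    res=[np.linalg.norm((np.eye(3)-np.outer(rays(c,[p])[1][0],rays(c,[p])[1][0]))@(X-rays(c,[p])[0])) for c,p in zip(cs,pxs)]
    return X,res
def proj(c,X):
    return cv2.projectPoints(np.array(X,float).reshape(-1,1,3),cv2.Rodrigues(c['R'])[0],c['t'],c['K'],c['D'])[0].reshape(-1,2)
def shot(n,name):
    c=cal(n); im=vision.read_camera(n)[:,:,::-1].copy(); cv2.imwrite(f"pics/{name}.png",im); 
    np.savez(f"pics/{name}.npz",**c); return c,im
def load(name):
    c=np.load(f"pics/{name}.npz"); return {k:c[k] for k in c},cv2.imread(f"pics/{name}.png")
def blobs(im,lo,hi,amin=20):
    h=cv2.cvtColor(im,cv2.COLOR_BGR2HSV); m=cv2.inRange(h,np.array(lo),np.array(hi))
    n,l,s,ce=cv2.connectedComponentsWithStats(m)
    return [(int(s[i,4]),ce[i].round(1).tolist(),s[i,:4].tolist(),l==i) for i in range(1,n) if s[i,4]>=amin]
def st():
    s=monitor.get_state(); R=cv2.Rodrigues(np.zeros(3))[0]
    from scipy.spatial.transform import Rotation as Ro
    M=Ro.from_quat(s['tcp_rot']).as_matrix()
    print('t',round(s['time'],2),'tcp',s['eef_pos'].round(4),'jawyaw',round(float(np.arctan2(M[1,1],M[0,1])),4),'F',s['contact_force'].round(1),'open',round(s['opening']*85.4,1),'q6',s['qpos'][5].round(2))
    return s['eef_pos'],M
E
cat > crop.py <<'E'
import cv2,sys
n,x0,y0,x1,y1,k,out=sys.argv[1:8]; x0,y0,x1,y1,k=map(int,(x0,y0,x1,y1,k))
im=cv2.imread(f"pics/{n}.png")[y0:y1,x0:x1]; cv2.imwrite(f"pics/{out}.png",cv2.resize(im,None,fx=k,fy=k,interpolation=cv2.INTER_CUBIC))
E
python3 - <<'E'
from h import *
for n in ("scene","side","wrist"): shot(n,n+"1"); 
st()
for n in ("scene","side","wrist"):
    c,im=load(n+"1")
    for nm,lo,hi in (("blue",(105,140,60),(125,255,255)),("orange",(5,180,120),(20,255,255)),("green",(45,120,60),(85,255,255)),("pink",(160,80,60),(180,255,255))):
        for b in blobs(im,lo,hi,15 if nm!="blue" else 30):
            if b[0]<4000: print(n,nm,b[0],b[1],plane(c,[b[1]],0.02)[0].round(3))
E
python3 crop.py wrist1 140 0 310 310 4 w1c; python3 crop.py wrist1 0 0 200 300 4 w1d
```

```text
t 0.3 tcp [6.748e-01 1.000e-04 2.418e-01] jawyaw -0.0 F [-0.3  0.3 -0.9] open 85.3 q6 -0.15
scene blue 95 [335.6, 45.3] [-0.991 -1.237  0.02 ]
scene blue 1912 [332.7, 84.0] [-0.423 -0.697  0.02 ]
scene blue 394 [292.6, 70.5] [-0.382 -0.982  0.02 ]
scene blue 146 [427.1, 89.6] [-0.788 -0.369  0.02 ]
scene blue 355 [128.5, 128.1] [ 0.655 -0.791  0.02 ]
scene blue 62 [289.3, 206.4] [ 0.432 -0.024  0.02 ]
scene blue 58 [278.4, 216.8] [ 0.489 -0.005  0.02 ]
scene blue 112 [330.6, 236.4] [0.421 0.141 0.02 ]
scene blue 60 [384.5, 233.2] [0.287 0.217 0.02 ]
scene blue 58 [313.6, 238.9] [0.467 0.122 0.02 ]
scene blue 135 [369.9, 297.7] [0.491 0.339 0.02 ]
scene blue 116 [353.9, 310.7] [0.547 0.342 0.02 ]
scene orange 58 [275.8, 238.7] [0.551 0.063 0.02 ]
scene green 120 [322.2, 53.9] [-0.763 -1.134  0.02 ]
scene green 151 [328.6, 218.7] [0.373 0.084 0.02 ]
scene pink 293 [264.1, 188.5] [ 0.441 -0.14   0.02 ]
scene pink 395 [371.9, 224.3] [0.287 0.172 0.02 ]
side blue 42 [284.2, 251.0] [ 0.513 -0.281  0.02 ]
side green 52 [208.0, 200.0] [0.363 0.067 0.02 ]
side pink 163 [182.4, 188.9] [0.288 0.177 0.02 ]
side pink 213 [245.4, 226.4] [ 0.443 -0.13   0.02 ]
wrist blue 541 [31.5, 45.1] [0.412 0.145 0.02 ]
wrist blue 326 [73.9, 61.7] [0.463 0.124 0.02 ]
wrist blue 302 [107.7, 166.9] [ 0.487 -0.004  0.02 ]
wrist blue 379 [70.2, 180.0] [ 0.433 -0.022  0.02 ]
wrist blue 82 [92.1, 288.2] [ 0.432 -0.192  0.02 ]
wrist orange 189 [161.1, 73.3] [0.568 0.108 0.02 ]
wrist green 48 [253.0, 66.9] [0.675 0.114 0.02 ]
wrist green 720 [15.4, 105.0] [0.377 0.076 0.02 ]
wrist pink 1669 [90.5, 258.9] [ 0.44  -0.141  0.02 ]
```

View crops.

View pics/w1c.png

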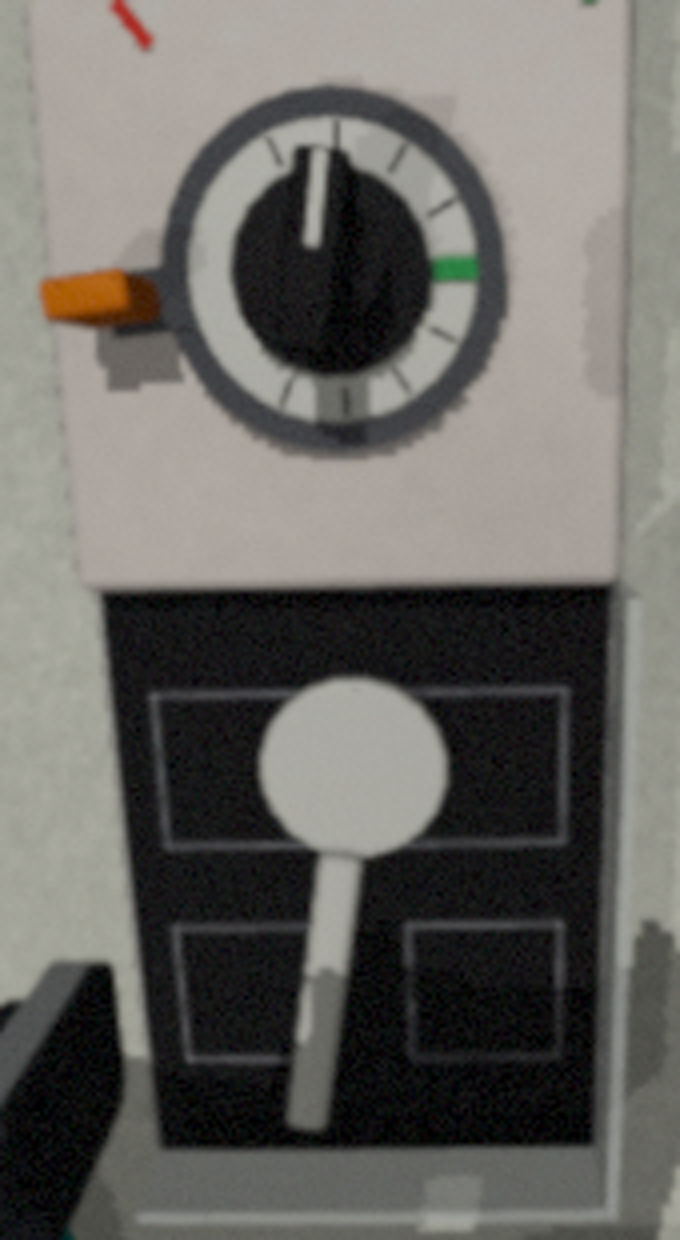

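```bash
python3 - <<'E'
from h import *
c,im=load("wrist1")
# warmer corners guesses
for nm,px,z in (("deck NL",(166,148),.02),("deck NR(-y)",(180,289),.02),("deck far L",(293,147),.02),("deck far R",(293,290),.02),("dial hub",(223,67),.075),("ring axis (223,67)",(224,66),.046),("pointer tip",(220,40),.07),("green",(250,67),.047)):
    print(nm,plane(c,[px],z)[0].round(4))
E
python3 crop.py wrist1 170 10 280 120 7 w1e
```

```text
deck NL [0.5663 0.0198 0.02  ]
deck NR(-y) [ 0.5674 -0.1898  0.02  ]
deck far L [0.7255 0.021  0.02  ]
deck far R [ 0.7351 -0.1907  0.02  ]
dial hub [0.646  0.1085 0.075 ]
ring axis (223,67) [0.6442 0.1126 0.046 ]
pointer tip [0.6431 0.134  0.07  ]
green [0.6722 0.1114 0.047 ]
```

View pics/w1d.png

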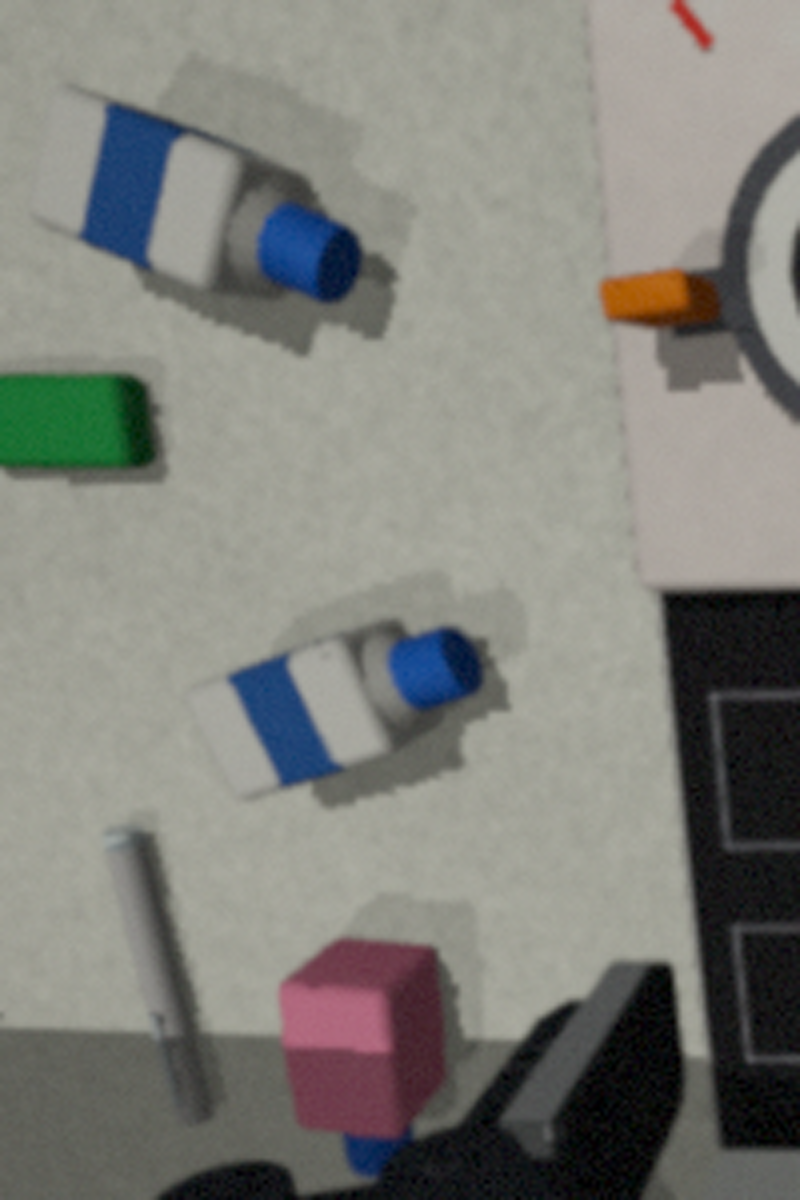

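```bash
python3 crop.py side1 120 130 400 350 2 s1c
```

```text
(no output)
```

View pics/s1c.png

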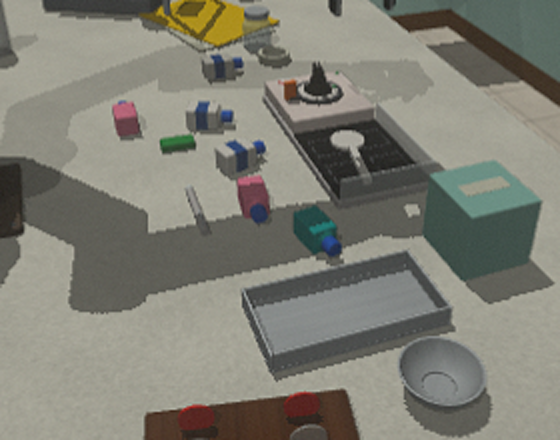

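View pics/w1e.png

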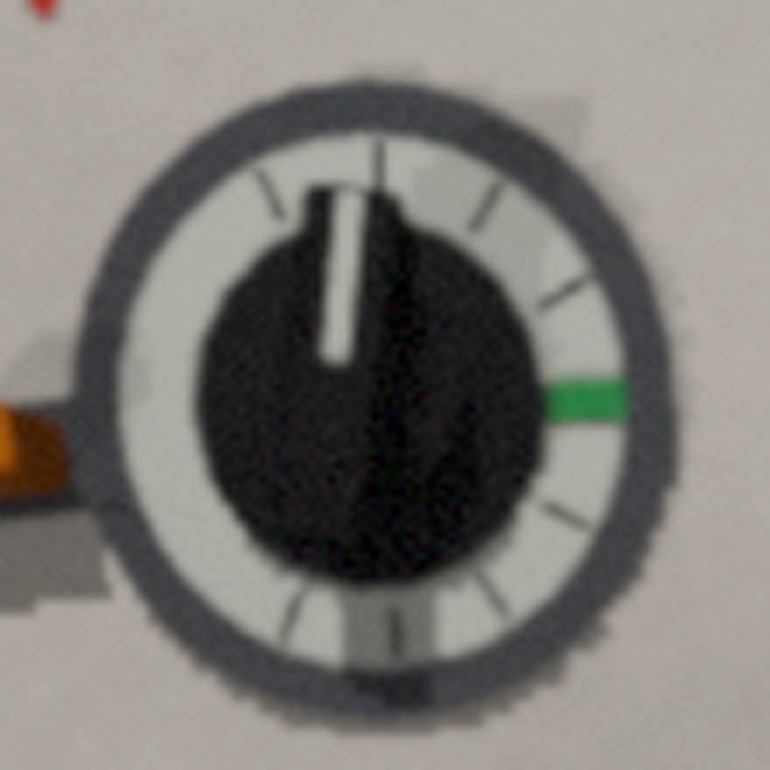

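Request:
{"name": "jog_arm", "arguments": {"series": [[0.025, -0.012, -0.01, 0], [0.025, -0.012, -0.01, 0], [0.025, -0.012, -0.01, 0], [0.025, -0.012, -0.01, 0], [0.025, -0.012, -0.01, 0], [0.025, -0.012, -0.01, 0], [0, 0, 0, 0], [0, 0, 0, 0]]}}

```text
time: 0.97
eef_pos: [0.5995, 0.1546, 0.3021]
tcp_rot: [0.708, 0.706, -0.001, -0.002]
contact_force: [-0.7, 0.3, -1.5]
opening: 0.999
```

```bash
python3 - <<'E'
from h import *
c,im=shot("wrist","w2")
st()
for nm,lo,hi in (("blue",(105,140,60),(125,255,255)),("orange",(5,180,120),(20,255,255)),("green",(45,120,60),(85,255,255)),("pink",(160,80,60),(180,255,255))):
        for b in blobs(im,lo,hi,15 if nm!="blue" else 30):
            print(nm,b[0],b[1],plane(c,[b[1]],0.02)[0].round(3))
E
```

```text
t 1.02 tcp [0.5997 0.1546 0.3024] jawyaw -0.0044 F [-0.3  0.4  0.1] open 85.6 q6 0.09
blue 401 [175.5, 13.7] [0.498 0.343 0.02 ]
blue 230 [212.4, 12.3] [0.547 0.344 0.02 ]
blue 159 [39.2, 114.0] [0.285 0.218 0.02 ]
blue 323 [133.3, 166.4] [0.419 0.138 0.02 ]
blue 183 [165.2, 176.3] [0.466 0.122 0.02 ]
blue 147 [184.9, 250.6] [ 0.487 -0.004  0.02 ]
orange 90 [243.0, 202.1] [0.584 0.081 0.02 ]
green 23 [307.3, 190.0] [0.682 0.1   0.02 ]
green 577 [107.0, 201.9] [0.369 0.081 0.02 ]
pink 1171 [39.7, 142.9] [0.277 0.176 0.02 ]
pink 493 [168.1, 313.0] [ 0.445 -0.133  0.02 ]
```

View pics/w2.png

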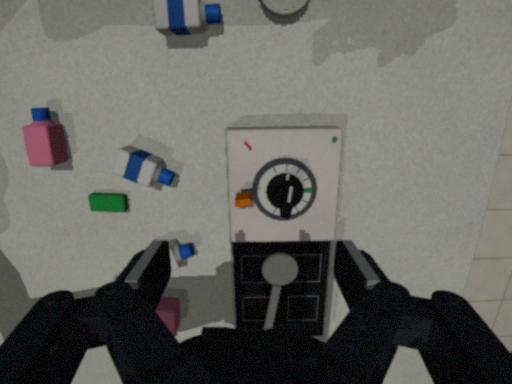

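```bash
python3 crop.py w2 220 120 350 330 4 w2c; python3 crop.py w2 230 150 330 230 8 w2d;python3 - <<'E'
from h import *
c,im=load("w2"); c1,i1=load("wrist1")
P=plane(c,[(228,127),(340,126),(342,240),(231,241)],.045); print(P.round(4)); print(P.mean(0))
# dark ring ellipse? white scale ellipse
for n,(cc,ii),roi in (("w1",(c1,i1),(175,15,275,120)),("w2",(c,im),(245,150,325,228))):
    x0,y0,x1,y1=roi; h=cv2.cvtColor(ii[y0:y1,x0:x1],cv2.COLOR_BGR2HSV)
    print(n,[ (b[0],b[1]) for b in blobs(ii,(45,100,50),(85,255,255),10)])
# tab & mark & red triangulation
def bl(ii,lo,hi,roi):
    x0,y0,x1,y1=roi; b=max(blobs(ii[y0:y1,x0:x1],lo,hi,5),key=lambda b:b[0]); return (b[1][0]+x0,b[1][1]+y0)
g1=bl(i1,(45,100,50),(85,255,255),(230,40,280,90)); g2=bl(im,(45,100,50),(85,255,255),(295,175,325,205))
print("mark",g1,g2,tri([c1,c],[g1,g2]))
print(plane(c1,[g1],.046),plane(c,[g2],.046))
r2=[b for b in blobs(im,(0,120,60),(6,255,255),5)]; print([(b[0],b[1]) for b in r2])
E
```

```text
[[0.5661 0.1972 0.045 ]
 [0.7172 0.1985 0.045 ]
 [0.7354 0.0276 0.045 ]
 [0.5657 0.0266 0.045 ]]
[0.64611561 0.11248342 0.045     ]
w1 [(57, [253.4, 67.0]), (750, [15.9, 105.1])]
w2 [(13, [334.2, 139.5]), (25, [307.3, 190.0]), (607, [107.1, 202.0])]
mark (253.4, 67.0) (307.3, 190.0) (array([0.67583435, 0.11070883, 0.05370068]), [np.float64(1.4693747877559174e-06), np.float64(1.4693747879431193e-06)])
[[0.67585378 0.11153738 0.046     ]] [[0.67735617 0.1082777  0.046     ]]
[(16, [247.7, 145.4])]
```

View pics/w2d.png

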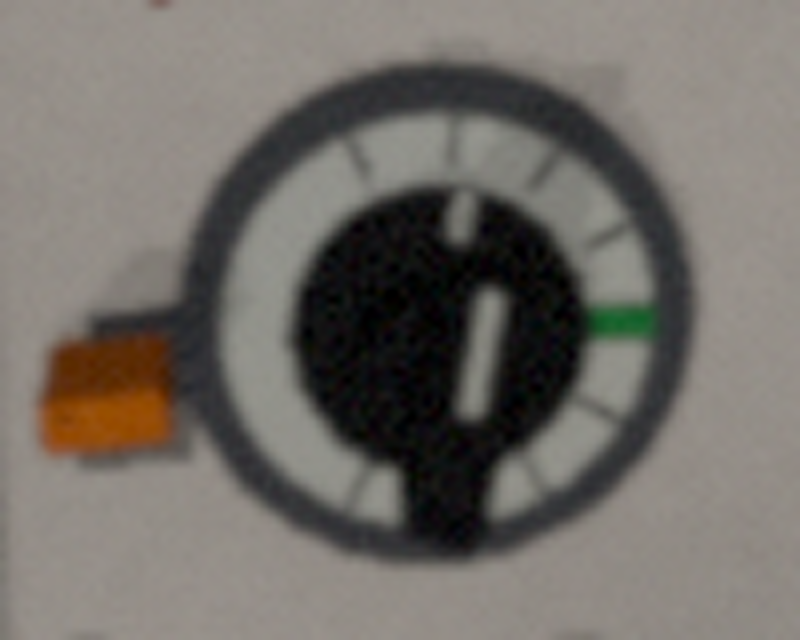

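View pics/w2c.png

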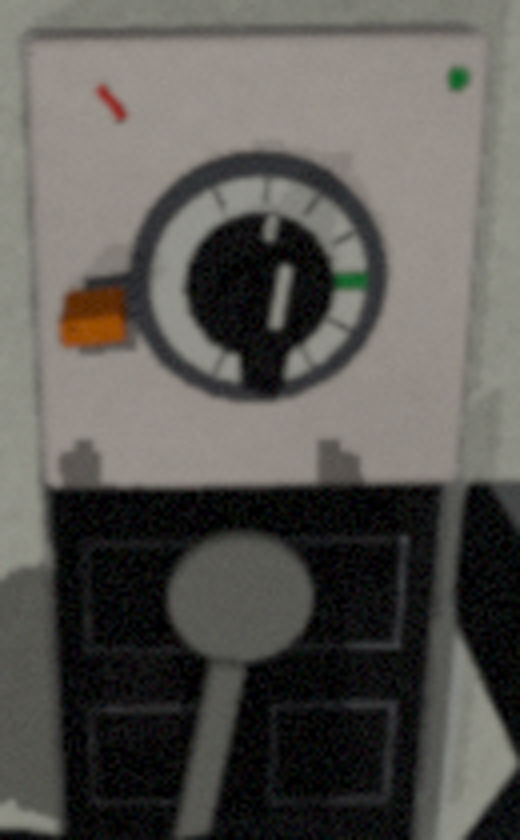

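```bash
python3 - <<'E'
from h import *
c2,i2=load("w2"); c1,i1=load("wrist1")
print("ringc",tri([c1,c2],[(223.8,66.9),(285,188.9)]))
for z in (.046,.05,.055,.06): print(z,plane(c1,[(223.8,66.9)],z)[0].round(4),plane(c2,[(285,188.9)],z)[0].round(4))
# mask ring (dark) -> fitEllipse on outer contour of (scale white) hmm: use scale outer radius
for nm,(c,i),a,b in (("w1",(c1,i1),(219.3,37.1),(217.9,61.4)),("w2",(c2,i2),(291.6,186),(289,202))):
    P=plane(c,[a,b],.101); d=P[0]-P[1]; print(nm,P.round(4),np.arctan2(d[1],d[0]))
# skirt tip stripe w2
P=plane(c2,[(288,174.2),(287.3,180)],.07);print(P)
# mark direction: inner and outer ends
for nm,c,a,b in (("w1",c1,(170+545/7,10+402/7),(170+628/7,10+400/7)),("w2",c2,(230+590/8,150+322/8),(230+655/8,150+321/8))):
    P=plane(c,[a,b],.05); d=P[1]-P[0]; print(nm,P.round(4),np.arctan2(d[1],d[0]))
# tab top
print("tabtop", tri([c1,c2],[(170-2/7+0,10+0)]*2) if 0 else "")
print(plane(c1,[(140+85/4,296/4)],.084),plane(c2,[(230+105/8,150+420/8)],.084))
E
```

```text
ringc (array([0.64459752, 0.11131517, 0.05051918]), [np.float64(0.00018550878319394153), np.float64(0.00018550878319379695)])
0.046 [0.644  0.1117 0.046 ] [0.6453 0.11   0.046 ]
0.05 [0.6444 0.1113 0.05  ] [0.6448 0.1112 0.05  ]
0.055 [0.6449 0.1107 0.055 ] [0.6442 0.1128 0.055 ]
0.06 [0.6453 0.1102 0.06  ] [0.6437 0.1144 0.06  ]
w1 [[0.6459 0.1305 0.101 ]
 [0.6441 0.1104 0.101 ]] 1.4819970605661363
w2 [[0.6469 0.1308 0.101 ]
 [0.6445 0.11   0.101 ]] 1.4535701654506756
[[0.6458651  0.13779175 0.07      ]
 [0.64519942 0.12984565 0.07      ]]
w1 [[0.67   0.1107 0.05  ]
 [0.6826 0.111  0.05  ]] 0.022957555947146695
w2 [[0.6715 0.1092 0.05  ]
 [0.6831 0.1093 0.05  ]] 0.013992606930136518
tabtop 
[[0.58709499 0.10183609 0.084     ]] [[0.58662691 0.10326911 0.084     ]]
```

Request:
{"name": "jog_arm", "arguments": {"series": [[-0.0073, 0.0075, 0.0285, 0.017], [-0.0073, 0.0075, 0.0285, 0.017], [-0.0073, 0.0075, 0.0285, 0.017], [-0.0073, 0.0075, 0.0285, 0.017], [-0.0073, 0.0075, 0.0285, 0.017], [-0.0073, 0.0075, 0.0285, 0.017], [0, 0, 0, 0], [0, 0, 0, 0]], "grip": 0.04, "grip_force": 60}}

```text
time: 1.68
eef_pos: [0.6478, 0.0987, 0.1243]
tcp_rot: [0.748, 0.664, 0.0, -0.0]
contact_force: [0.9, -0.3, 1.1]
opening: 0.468
```

```bash
cat >> h.py <<'E'
def go(x,y,z,yaw=None):
    p,M=st(); d=M.T@(np.array([x,y,z])-p); s=0
    if yaw is not None:
        cur=np.arctan2(M[1,1],M[0,1]); s=(cur-yaw+np.pi/2)%np.pi-np.pi/2
    print('tool delta',d.round(4),'spin',round(float(s),4))
E
python3 - <<'E'
from h import *
c,im=shot("wrist","w3"); go(.6446,.111,.09,-0.1)
E
```

```text
t 1.73 tcp [0.6471 0.0986 0.1237] jawyaw -0.1189 F [-1.1 -0.5 -1.3] open 40.0 q6 0.11
tool delta [ 0.012  -0.0039  0.0338] spin -0.0189
```

View pics/w3.png

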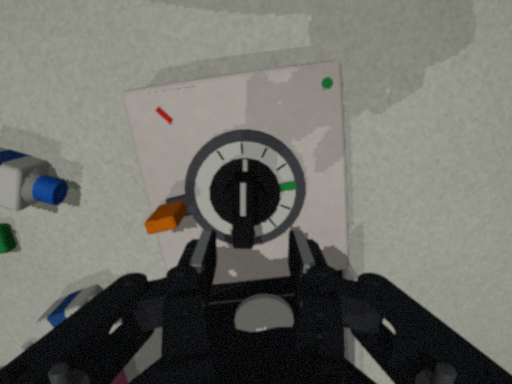

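Request:
{"name": "jog_arm", "arguments": {"series": [[0.006, -0.002, 0, 0], [0.006, -0.002, 0, 0], [0, 0, 0, 0], [0, 0, 0.011, 0], [0, 0, 0.011, 0], [0, 0, 0.009, 0], [0, 0, 0, 0], [0, 0, 0, 0]]}}

```text
time: 2.4
eef_pos: [0.6483, 0.1145, 0.0996]
tcp_rot: [0.747, 0.665, 0.005, 0.004]
contact_force: [-0.1, 0.3, 0.9]
opening: 0.471
```

```bash
python3 - <<'E'
from h import *
c,im=shot("wrist","w4"); go(.6446,.111,.09,-0.1)
E
```

```text
t 2.45 tcp [0.6479 0.1145 0.0992] jawyaw -0.1156 F [-0.4 -0.8 -0.6] open 40.2 q6 0.14
tool delta [-0.0038 -0.003   0.0092] spin -0.0156
```

View pics/w4.png

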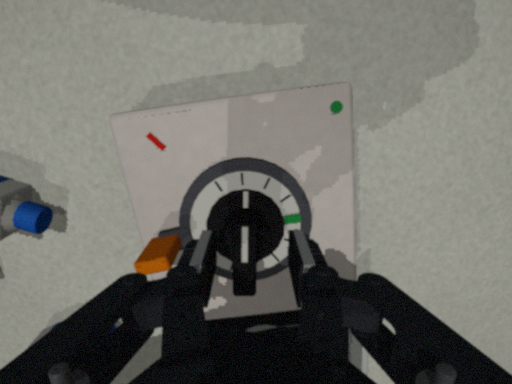

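Request:
{"name": "jog_arm", "arguments": {"series": [[-0.0035, -0.003, 0.004, 0], [0, 0, 0.005, 0], [0, 0, 0, 0], [0, 0, 0, 0], [0, 0, 0, 0], [0, 0, 0, 0], [0, 0, 0, 0], [0, 0, 0, 0]]}}

```text
time: 3.12
eef_pos: [0.6447, 0.1104, 0.0896]
tcp_rot: [0.747, 0.665, 0.005, 0.004]
contact_force: [0.3, -0.2, 0.2]
opening: 0.471
```

```bash
python3 - <<'E'
from h import *
go(.6446,.111,.09,-0.1)
E
```

```text
t 3.12 tcp [0.6447 0.1104 0.0896] jawyaw -0.1164 F [ 0.3 -0.2  0.2] open 40.3 q6 0.13
tool delta [ 0.0006 -0.0002 -0.0004] spin -0.0164
```

Good. Close on the bar.

Request:
{"name": "jog_arm", "arguments": {"series": [[0, 0, 0, 0], [0, 0, 0, 0], [0, 0, 0, 0], [0, 0, 0, 0], [0, 0, 0, 0], [0, 0, 0, 0], [0, 0, 0, 0], [0, 0, 0, 0]], "grip": 0.0, "grip_force": 50}}

```text
time: 3.78
eef_pos: [0.6438, 0.1106, 0.0905]
tcp_rot: [0.747, 0.665, 0.004, 0.003]
contact_force: [-1.0, -0.3, 1.1]
opening: 0.142
```

Request:
{"name": "jog_arm", "arguments": {"series": [[0, 0, 0, 0.11], [0, 0, 0, 0.11], [0, 0, 0, 0.11], [0, 0, 0, 0.11], [0, 0, 0, 0.11], [0, 0, 0, 0.11], [0, 0, 0, 0], [0, 0, 0, 0]]}}

```text
time: 4.45
eef_pos: [0.644, 0.1103, 0.0905]
tcp_rot: [0.927, 0.375, 0.005, 0.002]
contact_force: [-0.7, -0.3, 0.7]
opening: 0.14
```

```bash
python3 - <<'E'
from h import *
go(.6446,.111,.09,-1.57);shot("wrist","w5")
E
```

```text
t 4.45 tcp [0.644  0.1103 0.0905] jawyaw -0.8031 F [-0.7 -0.3  0.7] open 12.0 q6 0.82
tool delta [ 0.0009 -0.0001  0.0005] spin 0.7669
```

View pics/w5.png

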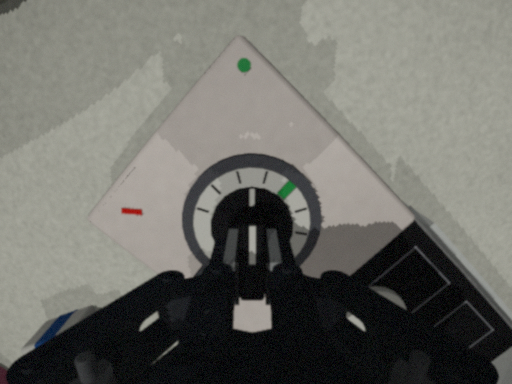

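Request:
{"name": "jog_arm", "arguments": {"series": [[0, 0, 0, 0.105], [0, 0, 0, 0.105], [0, 0, 0, 0.105], [0, 0, 0, 0.105], [0, 0, 0, 0.105], [0, 0, 0, 0.105], [0, 0, 0, 0.09], [0, 0, 0, 0]]}}

```text
time: 5.17
eef_pos: [0.644, 0.11, 0.0904]
tcp_rot: [1.0, 0.018, 0.005, 0.001]
contact_force: [-0.3, 0.7, 1.3]
opening: 0.142
```

```bash
python3 - <<'E'
from h import *
go(.6446,.111,.09,-1.56);shot("wrist","w6")
E
python3 crop.py w6 150 110 350 270 4 w6c
```

```text
t 5.17 tcp [0.644  0.11   0.0904] jawyaw -1.5356 F [-0.3  0.7  1.3] open 12.1 q6 1.55
tool delta [ 0.0006 -0.001   0.0005] spin 0.0244
```

View pics/w6c.png

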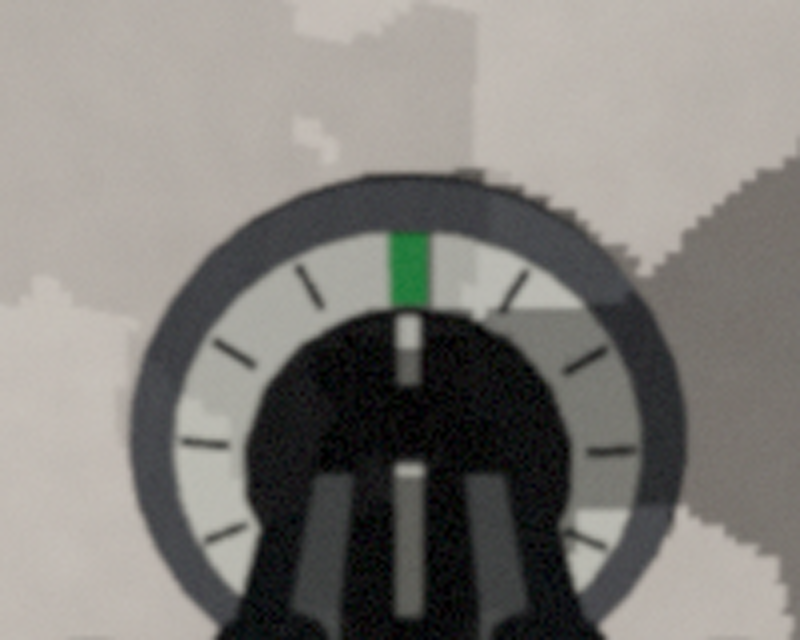

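Request:
{"name": "jog_arm", "arguments": {"series": [[0, 0, 0, 0], [0, 0, 0, 0], [0, 0, 0, 0], [0, 0, -0.008, 0], [0, 0, -0.015, 0], [-0.005, 0, -0.015, 0], [-0.015, 0, -0.015, 0], [-0.015, 0, 0, 0]], "grip": 0.035}}

```text
time: 5.88
eef_pos: [0.6111, 0.1081, 0.1486]
tcp_rot: [1.0, 0.024, 0.008, 0.001]
contact_force: [0.3, 0.4, 1.0]
opening: 0.41
```

Request:
{"name": "jog_arm", "arguments": {"series": [[-0.015, 0, -0.01, 0], [-0.015, 0, -0.01, 0], [0, 0, 0, 0], [0, 0, 0, 0], [0, 0, 0, 0], [0, 0, 0, 0], [0, 0, 0, 0], [0, 0, 0, 0]]}}

```text
time: 6.55
eef_pos: [0.5826, 0.1067, 0.178]
tcp_rot: [1.0, 0.026, 0.014, 0.001]
contact_force: [0.1, -0.5, 0.7]
opening: 0.408
```

```bash
python3 - <<'E'
from h import *
c,im=shot("wrist","w7"); go(.587,.102,.07,-1.415)
E
python3 crop.py w7 140 100 370 290 3 w7c
```

```text
t 6.6 tcp [0.5825 0.1067 0.1779] jawyaw -1.5197 F [ 0.1 -0.8 -0.1] open 35.6 q6 1.53
tool delta [0.0012 0.0045 0.1079] spin -0.1047
```

View pics/w7.png

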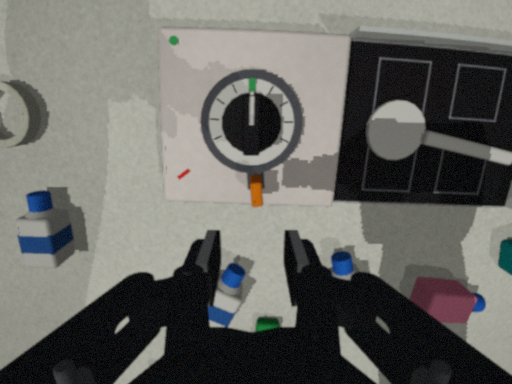

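View pics/w7c.png

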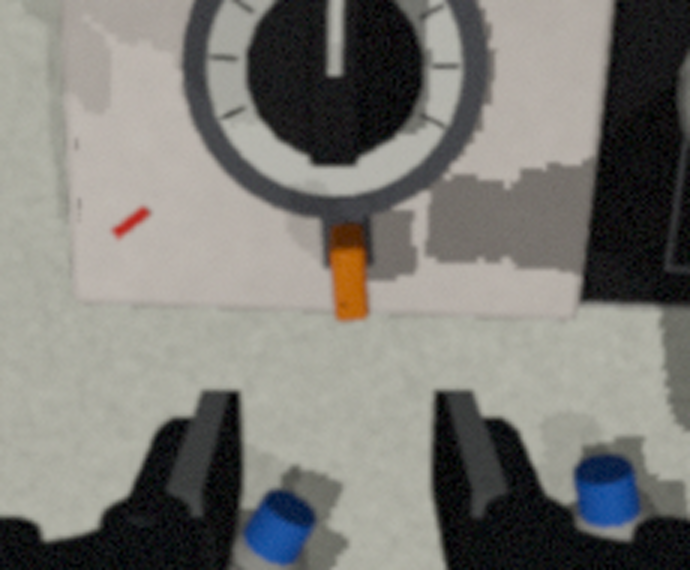

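```bash
python3 - <<'E'
from h import *
c,im=load("w7"); c1,_=load("wrist1")
P=plane(c,[(257,194.3)],.084)[0]; ax=np.array([.6446,.111]); d=P[:2]-ax
th=np.arctan2(d[1],d[0])%(2*np.pi); print(P,np.hypot(*d),th)
print(tri([c1,c],[(161.2,74),(257,194.3)]))
r=plane(c,[(140+132/3,100+222/3)],.045)[0]; d=r[:2]-ax; print('red',r,np.arctan2(d[1],d[0]))
t=ax+.058*np.array([np.cos(th),np.sin(th)]); go(t[0],t[1],.07,th+np.pi/2)
E
```

```text
[0.58671059 0.10209894 0.084     ] 0.058569729022241494 3.294157563928824
(array([0.58623406, 0.10202488, 0.08187124]), [np.float64(0.00015764212819876749), np.float64(0.00015764212819866988)])
red [0.59183568 0.17212865 0.045     ] 2.2828858326410564
t 6.6 tcp [0.5825 0.1067 0.1779] jawyaw -1.5197 F [ 0.1 -0.8 -0.1] open 35.6 q6 1.53
tool delta [0.0015 0.0044 0.108 ] spin -0.1015
```

Request:
{"name": "jog_arm", "arguments": {"series": [[0.0015, 0.0044, 0, -0.05], [0, 0, 0.02, -0.05], [0, 0, 0.02, 0], [0, 0, 0.01, 0], [0, 0, 0, 0], [0, 0, 0, 0], [0, 0, 0, 0], [0, 0, 0, 0]]}}

```text
time: 7.27
eef_pos: [0.5875, 0.102, 0.1252]
tcp_rot: [0.997, 0.078, 0.013, 0.002]
contact_force: [0.6, 0.3, 0.3]
opening: 0.409
```

```bash
python3 - <<'E'
from h import *
go(.587,.1023,.07,-1.418)
E
```

```text
t 7.27 tcp [0.5875 0.102  0.1252] jawyaw -1.4153 F [0.6 0.3 0.3] open 34.9 q6 1.42
tool delta [-0.0019 -0.0007  0.0552] spin 0.0027
```

Request:
{"name": "jog_arm", "arguments": {"series": [[-0.002, -0.001, 0.01, 0], [0, 0, 0.015, 0], [0, 0, 0.015, 0], [0, 0, 0.012, 0], [0, 0, 0, 0], [0, 0, 0, 0], [0, 0, 0, 0], [0, 0, 0, 0]]}}

```text
time: 7.93
eef_pos: [0.5899, 0.1032, 0.0753]
tcp_rot: [0.997, 0.078, 0.018, 0.002]
contact_force: [-0.4, -0.3, -0.4]
opening: 0.412
```

```bash
python3 - <<'E'
from h import *
go(.587,.1023,.07,-1.418); shot("wrist","w8")
E
```

```text
t 7.93 tcp [0.5899 0.1032 0.0753] jawyaw -1.415 F [-0.4 -0.3 -0.4] open 35.2 q6 1.42
tool delta [-0.0032  0.0004  0.0051] spin 0.003
```

View pics/w8.png

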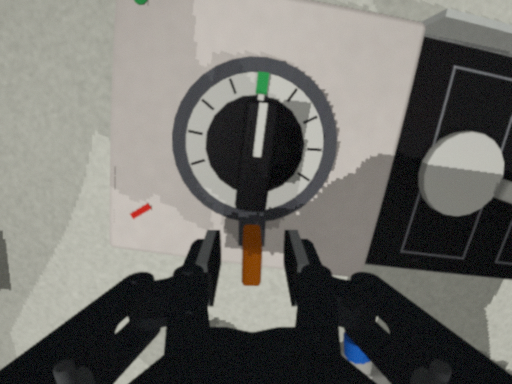

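Request:
{"name": "jog_arm", "arguments": {"series": [[-0.003, 0, 0.004, 0], [0, 0, 0, 0], [0, 0, 0, 0], [0, 0, 0, 0], [0, 0, 0, 0], [0, 0, 0, 0], [0, 0, 0, 0], [0, 0, 0, 0]], "grip": 0.0, "grip_force": 40}}

```text
time: 8.65
eef_pos: [0.5881, 0.1022, 0.0728]
tcp_rot: [0.997, 0.076, 0.02, 0.002]
contact_force: [0.9, -1.2, -1.5]
opening: 0.105
```

Request:
{"name": "jog_arm", "arguments": {"series": [[0.0003, -0.0058, 0, 0.1], [0.0003, -0.0058, 0, 0.1], [0.0003, -0.0058, 0, 0.1], [0.0003, -0.0058, 0, 0.1], [0, 0, 0, 0], [0, 0, 0, 0], [0, 0, 0, 0], [0, 0, 0, 0]]}}

```text
time: 9.32
eef_pos: [0.5894, 0.1246, 0.0728]
tcp_rot: [0.992, -0.125, 0.021, 0.001]
contact_force: [0.5, 0.3, -0.2]
opening: 0.105
```

```bash
cat >> h.py <<'E'
def ring(adv):
    ax=np.array([.6446,.111]); p,M=st(); d=p[:2]-ax; th=np.arctan2(d[1],d[0])%(2*np.pi); yaw=np.arctan2(M[1,1],M[0,1])
    print('theta',th.round(3),'r',np.hypot(*d).round(4),'yaw-implied theta',((yaw-np.pi/2)%(np.pi)+np.pi).round(3))
E
python3 - <<'E'
from h import *
ring(0); shot("wrist","w9")
E
```

```text
t 9.32 tcp [0.5894 0.1246 0.0728] jawyaw -1.8214 F [ 0.5  0.3 -0.2] open 8.9 q6 1.87
theta 2.9 r 0.0568 yaw-implied theta 6.033
```

View pics/w9.png

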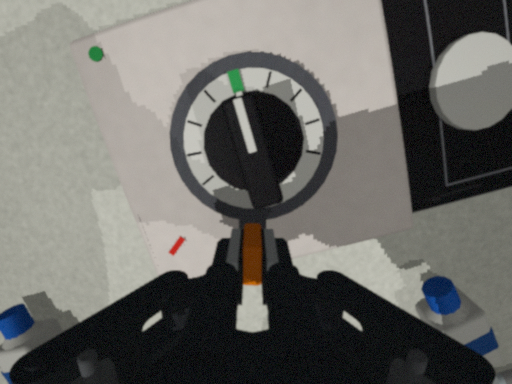

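Request:
{"name": "jog_arm", "arguments": {"series": [[0.0003, -0.0058, 0, 0.1], [0.0003, -0.0058, 0, 0.1], [0.0003, -0.0058, 0, 0.1], [0.0003, -0.0058, 0, 0.1], [0.0003, -0.0058, 0, 0.1], [0, 0, 0, 0], [0, 0, 0, 0], [0, 0, 0, 0]]}}

```text
time: 10.03
eef_pos: [0.6029, 0.1488, 0.0728]
tcp_rot: [0.93, -0.367, 0.02, -0.001]
contact_force: [0.7, 1.3, -0.4]
opening: 0.104
```

```bash
python3 - <<'E'
from h import *
ring(0); shot("wrist","w10")
E
```

```text
t 10.03 tcp [0.6029 0.1488 0.0728] jawyaw -2.3215 F [ 0.7  1.3 -0.4] open 8.9 q6 2.42
theta 2.405 r 0.0562 yaw-implied theta 5.533
```

View pics/w10.png

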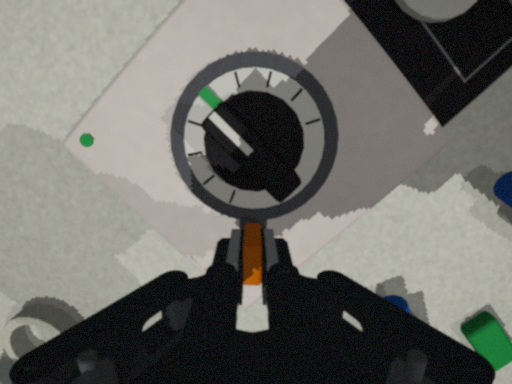

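Request:
{"name": "jog_arm", "arguments": {"series": [[0.0002, -0.004, 0, 0.07], [0.0002, -0.004, 0, 0.06], [0, -0.002, 0, 0.02], [0, 0, 0, 0], [0, 0, 0, 0], [0, 0, 0, 0], [0, 0, 0, 0], [0, 0, 0, 0]]}}

```text
time: 10.75
eef_pos: [0.6083, 0.1536, 0.0729]
tcp_rot: [0.902, -0.431, 0.019, -0.001]
contact_force: [-0.2, 0.8, -1.6]
opening: 0.109
```

```bash
python3 - <<'E'
from h import *
ring(0); shot("wrist","w11")
print(monitor.get_state()['wrist_torque'])
E
```

```text
t 10.75 tcp [0.6083 0.1536 0.0729] jawyaw -2.4622 F [-0.2  0.8 -1.6] open 9.3 q6 2.57
theta 2.277 r 0.056 yaw-implied theta 5.392
[-0.41685131  0.18831953  0.11815204]
```

Request:
{"name": "jog_arm", "arguments": {"series": [[0, -0.003, 0, 0.02], [0, -0.002, 0, 0.01], [0, 0, 0, 0], [0, 0, 0, 0], [0, 0, 0, 0], [0, 0, 0, 0], [0, 0, 0, 0], [0, 0, 0, 0]]}}

```text
time: 11.47
eef_pos: [0.6083, 0.1536, 0.0729]
tcp_rot: [0.898, -0.44, 0.016, 0.006]
contact_force: [-1.5, -1.0, 0.5]
opening: 0.106
```

```bash
python3 - <<'E'
from h import *
ring(0)
E
```

```text
t 11.47 tcp [0.6083 0.1536 0.0729] jawyaw -2.4819 F [-1.5 -1.   0.5] open 9.0 q6 2.6
theta 2.276 r 0.0559 yaw-implied theta 5.372
```

Request:
{"name": "jog_arm", "arguments": {"series": [[0, 0, 0, 0], [0, 0, 0, 0], [0, 0, 0, 0], [0, 0, -0.01, 0], [0, 0, -0.02, 0], [0, 0, -0.04, -0.1], [0, 0, -0.04, -0.12], [0, 0, -0.04, -0.12]], "grip": 0.035}}

```text
time: 12.13
eef_pos: [0.5997, 0.157, 0.2172]
tcp_rot: [0.959, -0.283, 0.003, 0.009]
contact_force: [0.6, 0.2, 0.0]
opening: 0.407
```

Request:
{"name": "jog_arm", "arguments": {"series": [[0.01, 0, -0.015, -0.12], [0.01, 0, -0.015, -0.12], [0, 0, 0, -0.12], [0, 0, 0, -0.12], [0, 0, 0, -0.12], [0, 0, 0, -0.12], [0, 0, 0, 0], [0, 0, 0, 0]]}}

```text
time: 12.8
eef_pos: [0.625, 0.1496, 0.2769]
tcp_rot: [0.996, 0.086, 0.02, 0.006]
contact_force: [-0.4, -0.2, 0.1]
opening: 0.406
```

```bash
python3 - <<'E'
from h import *
st(); shot("wrist","w12"); shot("side","s12"); shot("scene","c12")
E
python3 crop.py s12 120 130 400 350 2 s12c
```

```text
t 12.8 tcp [0.625  0.1496 0.2769] jawyaw -1.398 F [-0.4 -0.2  0.1] open 34.7 q6 1.48
```

View pics/w12.png

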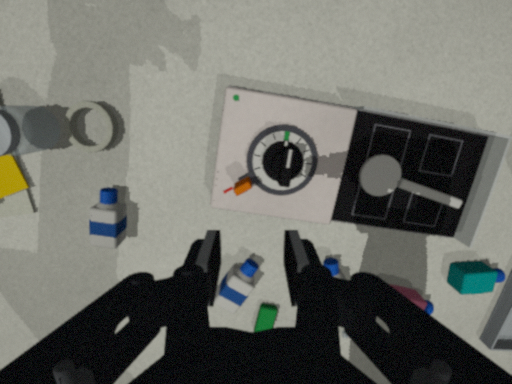

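View pics/s12c.png

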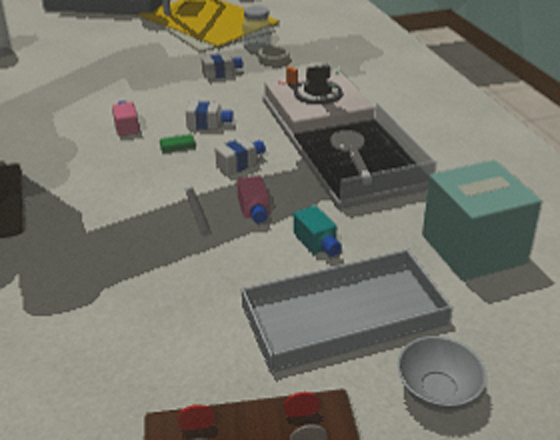

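```bash
python3 - <<'E'
from h import *
cs,_=load("s12"); c1,_=load("wrist1"); c2,_=load("w12")
P=plane(cs,[(241.5,275),(324.5,256.5),(345,283.5),(258.5,311)],.03); print("tray",P.round(3).tolist(),P.mean(0).round(3))
d=tri([c1,c2],[(140+354/4,768/4),(381,176)]); e=tri([c1,c2],[(140+306/4,1125/4),(460,202.5)]); print(d,e)
d=plane(c1,[(140+354/4,768/4)],.028)[0];e=plane(c1,[(140+306/4,1125/4)],.03)[0];print(d,e)
d2=plane(c2,[(381,176)],.028)[0];e2=plane(c2,[(460,202.5)],.03)[0];print(d2,e2)
for D,E in((d,e),(d2,e2)):
    u=(D-E)[:2]; L=np.hypot(*u); u/=L; print(L,np.arctan2(u[1],u[0]), "mid",(D[:2]-.048*u).round(4))
E
```

```text
tray [[0.369, -0.348, 0.03], [0.604, -0.35, 0.03], [0.605, -0.46, 0.03], [0.373, -0.475, 0.03]] [ 0.488 -0.408  0.03 ]
(array([ 0.64430201, -0.03352375,  0.03395003]), [np.float64(0.0005241370887021718), np.float64(0.0005241370887023424)]) (array([ 0.62365755, -0.17313857,  0.0235714 ]), [np.float64(0.000759430630442555), np.float64(0.0007594306304424935)])
[ 0.64428226 -0.03556888  0.028     ] [ 0.62387323 -0.16840002  0.03      ]
[ 0.64298318 -0.03651383  0.028     ] [ 0.62557101 -0.16771212  0.03      ]
0.13438988652808811 1.4183421126464368 mid [ 0.637 -0.083]
0.13234868174734277 1.4388509735911805 mid [ 0.6367 -0.0841]
```

Request:
{"name": "jog_arm", "arguments": {"series": [[-0.004, 0.032, 0.0, 0], [-0.004, 0.032, 0.0, 0], [-0.004, 0.032, 0.0, 0], [-0.004, 0.032, 0.01, 0], [-0.004, 0.032, 0.01, 0], [-0.004, 0.032, 0.01, 0], [-0.004, 0.03, 0.01, 0], [0, 0, 0, -0.12]], "grip": 0.045}}

```text
time: 13.62
eef_pos: [0.6367, -0.0801, 0.2365]
tcp_rot: [0.989, 0.144, 0.02, 0.007]
contact_force: [0.1, 1.2, -0.5]
opening: 0.524
```

Request:
{"name": "jog_arm", "arguments": {"series": [[0, 0, 0.01, -0.12], [0, 0, 0.01, -0.12], [0, 0, 0.01, -0.12], [0, 0, 0.01, -0.12], [0, 0, 0.01, -0.12], [0, 0, 0, -0.12], [0, 0, 0, -0.12], [0, 0, 0, -0.12]]}}

```text
time: 14.28
eef_pos: [0.6367, -0.0847, 0.1798]
tcp_rot: [0.803, 0.596, 0.012, 0.012]
contact_force: [-0.8, 1.1, -0.0]
opening: 0.528
```

```bash
python3 - <<'E'
from h import *
go(.6368,-.0835,.12,-.14)
E
```

```text
t 14.28 tcp [ 0.6367 -0.0847  0.1798] jawyaw -0.2943 F [-0.8  1.1 -0. ] open 45.1 q6 -0.0
tool delta [ 0.0008 -0.0023  0.0598] spin -0.1543
```

Request:
{"name": "jog_arm", "arguments": {"series": [[0, -0.002, 0.015, -0.1], [0, 0, 0.02, -0.05], [0, 0, 0.02, 0], [0, 0, 0, 0], [0, 0, 0, 0], [0, 0, 0, 0], [0, 0, 0, 0], [0, 0, 0, 0]]}}

```text
time: 14.95
eef_pos: [0.6378, -0.0844, 0.1253]
tcp_rot: [0.755, 0.655, 0.012, 0.014]
contact_force: [0.6, 0.1, 0.8]
opening: 0.528
```

```bash
python3 - <<'E'
from h import *
go(.6368,-.0835,.034,-.14); shot("wrist","w13")
E
```

```text
t 14.95 tcp [ 0.6378 -0.0844  0.1253] jawyaw -0.142 F [0.6 0.1 0.8] open 45.1 q6 -0.15
tool delta [ 0.0007 -0.0045  0.0912] spin -0.002
```

View pics/w13.png

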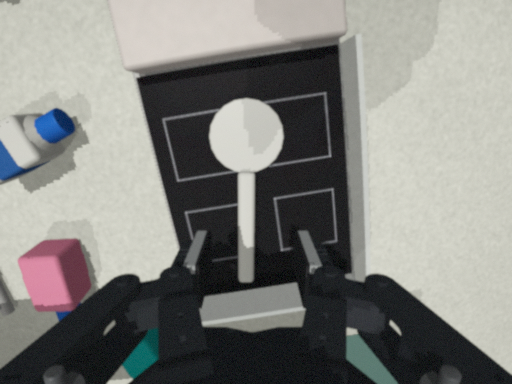

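Request:
{"name": "jog_arm", "arguments": {"series": [[0, -0.002, 0.02, 0], [0, -0.002, 0.02, 0], [0, 0, 0.02, 0], [0, 0, 0.015, 0], [0, 0, 0.005, 0], [0, 0, 0, 0], [0, 0, 0, 0], [0, 0, 0, 0]]}}

```text
time: 15.67
eef_pos: [0.6444, -0.0863, 0.0541]
tcp_rot: [0.756, 0.655, 0.018, 0.022]
contact_force: [-0.3, -0.1, -0.1]
opening: 0.527
```

```bash
python3 - <<'E'
from h import *
go(.6368,-.0835,.034,-.14); shot("wrist","w14")
E
```

```text
t 15.67 tcp [ 0.6444 -0.0863  0.0541] jawyaw -0.143 F [-0.3 -0.1 -0.1] open 45.0 q6 -0.15
tool delta [ 0.0017 -0.0091  0.0196] spin -0.003
```

View pics/w14.png

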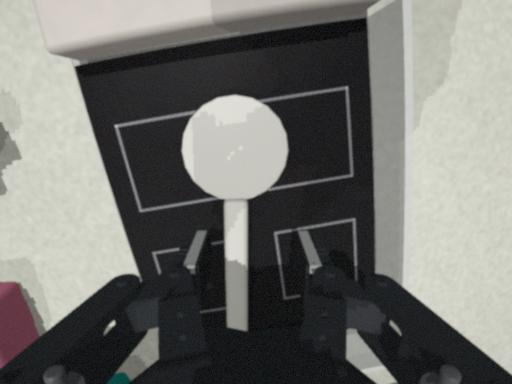

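Request:
{"name": "jog_arm", "arguments": {"series": [[0, -0.005, 0.005, 0], [0, -0.003, 0.005, 0], [0, 0, 0.005, 0], [0, 0, 0.004, 0], [0, 0, 0, 0], [0, 0, 0, 0], [0, 0, 0, 0], [0, 0, 0, 0]]}}

```text
time: 16.38
eef_pos: [0.6389, -0.0858, 0.0364]
tcp_rot: [0.755, 0.654, 0.019, 0.025]
contact_force: [-0.7, 0.5, 0.4]
opening: 0.527
```

```bash
sed -i "s/    return s\['eef_pos'\],M/    print('lean',M[:2,2].round(4)); return s['eef_pos'],M/" h.py; python3 - <<'E'
from h import *
go(.6368,-.0835,.034,-.14); shot("wrist","w14")
E
```

```text
t 16.38 tcp [ 0.6389 -0.0858  0.0364] jawyaw -0.143 F [-0.7  0.5  0.4] open 45.0 q6 -0.16
lean [ 0.0614 -0.0122]
tool delta [ 0.002  -0.0025  0.0022] spin -0.003
```

Request:
{"name": "jog_arm", "arguments": {"series": [[0, -0.002, 0.002, 0], [0, 0, 0, 0], [0, 0, 0, 0], [0, 0, 0, 0], [0, 0, 0, 0], [0, 0, 0, 0], [0, 0, 0, 0], [0, 0, 0, 0]], "grip": 0.0, "grip_force": 60}}

```text
time: 17.1
eef_pos: [0.6375, -0.0857, 0.0351]
tcp_rot: [0.755, 0.654, 0.02, 0.025]
contact_force: [0.6, 0.5, 0.8]
opening: 0.14
```

Request:
{"name": "jog_arm", "arguments": {"series": [[0, 0, -0.01, 0], [0, 0, -0.015, 0], [0, 0, -0.015, 0], [0, 0, -0.015, 0], [0, 0, -0.015, 0], [0, 0, 0, 0], [0, 0, 0, 0], [0, 0, 0, 0]]}}

```text
time: 17.77
eef_pos: [0.6316, -0.0844, 0.109]
tcp_rot: [0.755, 0.655, 0.019, 0.024]
contact_force: [0.4, -0.4, -0.2]
opening: 0.141
```

```bash
python3 - <<'E'
from h import *
go(.488,-.408,.13,-1.57); shot("wrist","w15")
E
```

```text
t 17.77 tcp [ 0.6316 -0.0844  0.109 ] jawyaw -0.1427 F [ 0.4 -0.4 -0.2] open 12.1 q6 -0.16
lean [ 0.0602 -0.0119]
tool delta [-0.3409 -0.0946 -0.0258] spin 1.4273
```

View pics/w15.png

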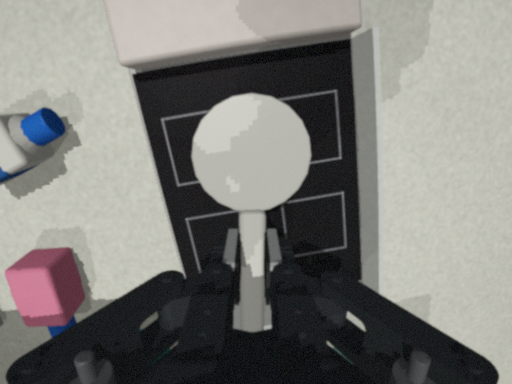

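Request:
{"name": "jog_arm", "arguments": {"series": [[0, 0, -0.02, 0.11], [0, 0, -0.02, 0.11], [0, 0, -0.015, 0.11], [0, 0, 0, 0.11], [0, 0, 0, 0.11], [0, 0, 0, 0.11], [0, 0, 0, 0.11], [0, 0, 0, 0.11]]}}

```text
time: 18.48
eef_pos: [0.6227, -0.0823, 0.1542]
tcp_rot: [0.968, 0.251, 0.019, 0.008]
contact_force: [0.4, 1.0, -0.6]
opening: 0.145
```

Request:
{"name": "jog_arm", "arguments": {"series": [[0, 0, 0, 0.1], [0, 0, 0, 0.1], [0, 0, 0, 0.1], [0, 0, 0, 0.1], [0, 0, 0, 0.05], [0, 0, 0, 0], [0, 0, 0, 0], [0, 0, 0, 0]]}}

```text
time: 19.15
eef_pos: [0.6175, -0.0808, 0.1423]
tcp_rot: [1.0, 0.016, 0.011, 0.0]
contact_force: [0.2, 0.4, -0.7]
opening: 0.142
```

```bash
python3 - <<'E'
from h import *
go(.488,-.408,.16,-1.57); c,_=shot("side","s16")
print(plane(c,[(356,267)],0))
E
python3 crop.py s16 120 130 400 350 2 s16c
```

```text
t 19.15 tcp [ 0.6175 -0.0808  0.1423] jawyaw -1.5388 F [ 0.2  0.4 -0.7] open 12.1 q6 1.24
lean [ 0.0221 -0.0005]
tool delta [-0.1394  0.3229 -0.0204] spin 0.0312
[[ 0.68530336 -0.38679741  0.        ]]
```

View pics/s16c.png

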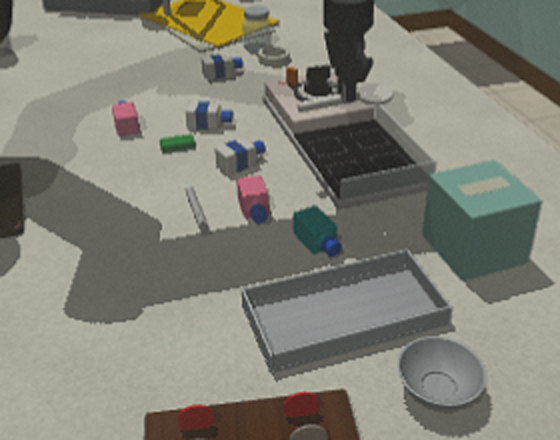

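Request:
{"name": "jog_arm", "arguments": {"series": [[-0.035, 0, -0.008, 0.015], [-0.035, 0.01, -0.008, 0.015], [-0.035, 0.03, -0.008, 0], [-0.03, 0.03, 0, 0], [0, 0.035, 0, 0], [0, 0.035, 0, 0], [0, 0.035, 0, 0], [0, 0.035, 0, 0]]}}

```text
time: 19.87
eef_pos: [0.4794, -0.2875, 0.1559]
tcp_rot: [1.0, 0.01, 0.006, -0.003]
contact_force: [0.2, 0.6, -1.4]
opening: 0.139
```

```bash
python3 - <<'E'
from h import *
go(.488,-.408,.12,-1.57)
E
```

```text
t 19.87 tcp [ 0.4794 -0.2875  0.1559] jawyaw -1.5513 F [ 0.2  0.6 -1.4] open 11.8 q6 0.82
lean [0.0122 0.0066]
tool delta [0.0058 0.1208 0.0352] spin 0.0187
```

Request:
{"name": "jog_arm", "arguments": {"series": [[0.002, 0.03, 0, 0.01], [0.002, 0.03, 0.01, 0], [0.002, 0.03, 0.01, 0], [0, 0.02, 0.01, 0], [0, 0, 0, 0], [0, 0, 0, 0], [0, 0, 0, 0], [0, 0, 0, 0]]}}

```text
time: 20.53
eef_pos: [0.4857, -0.4104, 0.1257]
tcp_rot: [1.0, 0.003, 0.008, -0.001]
contact_force: [-0.2, 0.4, -0.3]
opening: 0.145
```

```bash
python3 - <<'E'
from h import *
go(.488,-.408,.022,-1.57); shot("side","s17");shot("wrist","w17")
E
python3 crop.py s17 200 180 380 340 4 s17c
```

```text
t 20.53 tcp [ 0.4857 -0.4104  0.1257] jawyaw -1.5647 F [-0.2  0.4 -0.3] open 12.4 q6 0.69
lean [0.0157 0.0019]
tool delta [ 0.0007 -0.0022  0.1037] spin 0.0053
```

View pics/s17c.png

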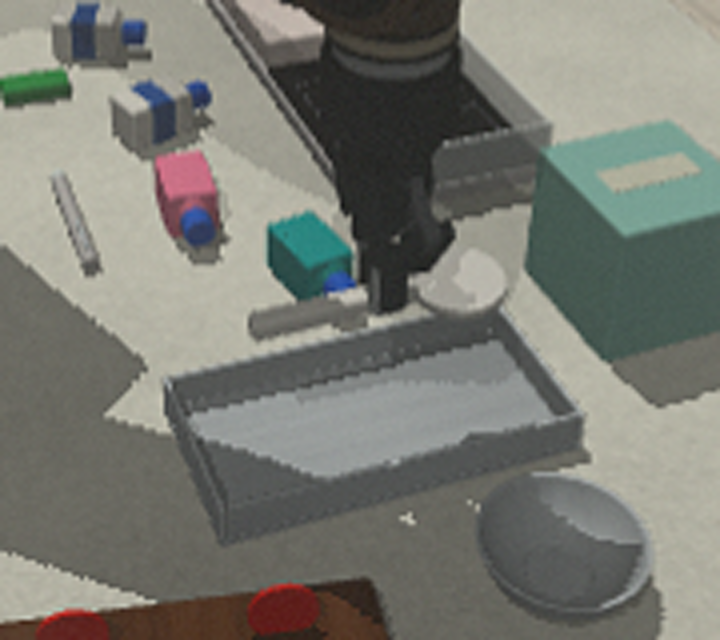

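View pics/w17.png

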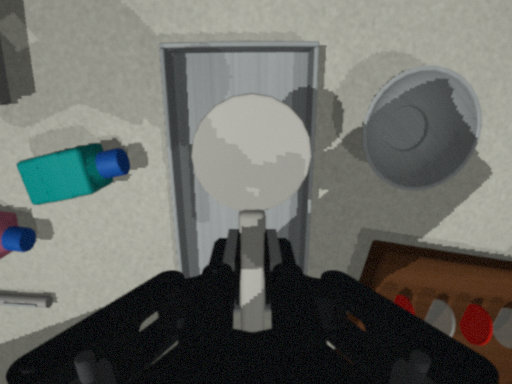

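Request:
{"name": "jog_arm", "arguments": {"series": [[0, -0.004, 0.018, 0], [0, 0, 0.018, 0], [0, 0, 0.018, 0], [0, 0, 0.016, 0], [0, 0, 0.01, 0], [0, 0, 0.004, 0], [0, 0, 0, 0], [0, 0, 0, 0]]}}

```text
time: 21.3
eef_pos: [0.4923, -0.4017, 0.0462]
tcp_rot: [1.0, 0.008, 0.012, 0.003]
contact_force: [-0.2, -0.3, -0.1]
opening: 0.144
```

```bash
python3 - <<'E'
from h import *
go(.488,-.405,.022,-1.57)
E
```

```text
t 21.3 tcp [ 0.4923 -0.4017  0.0462] jawyaw -1.5545 F [-0.2 -0.3 -0.1] open 12.3 q6 0.69
lean [ 0.0235 -0.006 ]
tool delta [-0.0049  0.0031  0.0242] spin 0.0155
```

Request:
{"name": "jog_arm", "arguments": {"series": [[0, 0.002, 0.006, 0], [0, 0, 0.006, 0], [0, 0, 0.006, 0], [0, 0, 0.005, 0], [0, 0, 0.002, 0], [0, 0, 0, 0], [0, 0, 0, 0], [0, 0, 0, 0]]}}

```text
time: 21.97
eef_pos: [0.4946, -0.4061, 0.0224]
tcp_rot: [1.0, 0.008, 0.014, 0.006]
contact_force: [-0.8, -1.1, -0.3]
opening: 0.142
```

```bash
python3 - <<'E'
from h import *
go(.488,-.405,.020,-1.57)
E
```

```text
t 21.97 tcp [ 0.4946 -0.4061  0.0224] jawyaw -1.5547 F [-0.8 -1.1 -0.3] open 12.1 q6 0.69
lean [ 0.0276 -0.0108]
tool delta [-0.0066 -0.0013  0.0022] spin 0.0153
```

Lower the last bit, then release.

Request:
{"name": "jog_arm", "arguments": {"series": [[0, 0, 0.002, 0], [0, 0, 0.001, 0], [0, 0, 0, 0], [0, 0, 0, 0], [0, 0, 0, 0], [0, 0, 0, 0], [0, 0, 0, 0], [0, 0, 0, 0]], "grip": 0.03}}

```text
time: 22.63
eef_pos: [0.4956, -0.4072, 0.021]
tcp_rot: [1.0, 0.008, 0.015, 0.007]
contact_force: [0.2, 0.6, 0.9]
opening: 0.353
```

Request:
{"name": "jog_arm", "arguments": {"series": [[0, 0, -0.01, 0], [0, 0, -0.02, 0], [0, 0, -0.03, 0], [0, 0, -0.03, -0.1], [0, 0, -0.03, -0.1], [0, 0, -0.03, -0.1], [0, 0, -0.02, -0.1], [0, 0, 0, -0.1]]}}

```text
time: 23.3
eef_pos: [0.4892, -0.4035, 0.2008]
tcp_rot: [0.964, 0.266, 0.012, 0.008]
contact_force: [0.7, -0.3, 0.3]
opening: 0.353
```

```bash
python3 - <<'E'
from h import *
st(); shot("wrist","w18");shot("side","s18");shot("scene","c18")
E
python3 crop.py s18 120 130 400 350 2 s18c
```

```text
t 23.3 tcp [ 0.4892 -0.4035  0.2008] jawyaw -1.033 F [ 0.7 -0.3  0.3] open 30.2 q6 0.17
lean [ 0.0268 -0.0099]
```

View pics/w18.png

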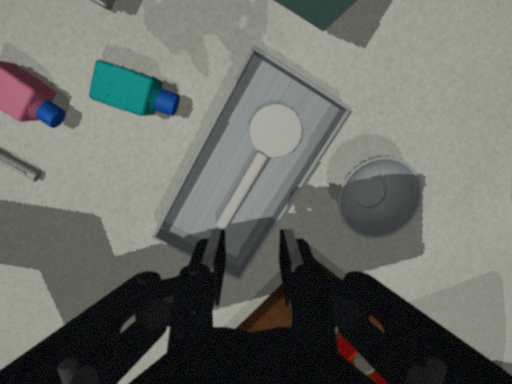

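View pics/s18c.png

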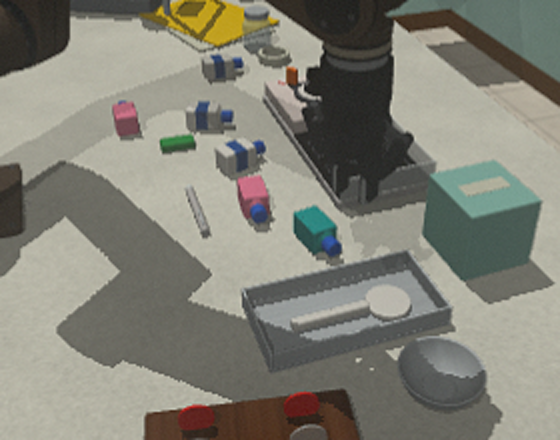

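```bash
python3 - <<'E'
from h import *
go(.46,-.02,.22,-1.25)
E
```

```text
t 23.45 tcp [ 0.4875 -0.4017  0.1949] jawyaw -1.0407 F [-0.3  0.4 -0.7] open 30.0 q6 0.18
lean [ 0.0212 -0.0034]
tool delta [ 0.1697 -0.3429 -0.0269] spin 0.2093
```

Request:
{"name": "jog_arm", "arguments": {"series": [[0.018, -0.037, -0.005, 0], [0.02, -0.039, -0.005, 0], [0.02, -0.039, -0.005, 0], [0.02, -0.039, -0.005, 0], [0.02, -0.039, -0.005, 0], [0.02, -0.039, 0, 0], [0.02, -0.039, 0, 0], [0.01, -0.02, 0, 0]], "grip": 0.05}}

```text
time: 24.12
eef_pos: [0.4648, -0.0847, 0.206]
tcp_rot: [0.97, 0.244, 0.001, -0.005]
contact_force: [-0.2, 0.1, -0.4]
opening: 0.586
```

Request:
{"name": "jog_arm", "arguments": {"series": [[0, 0, 0, 0.1], [0, 0, 0, 0.1], [0, 0, 0, 0], [0, 0, 0, 0], [0, 0, 0, 0], [0, 0, 0, 0], [0, 0, 0, 0], [0, 0, 0, 0]]}}

```text
time: 24.78
eef_pos: [0.4589, -0.0772, 0.1977]
tcp_rot: [0.99, 0.143, -0.007, -0.011]
contact_force: [-0.7, -0.1, -0.1]
opening: 0.582
```

```bash
python3 - <<'E'
from h import *
go(.46,-.02,.22,-1.25); shot("wrist","w19")
E
```

```text
t 24.78 tcp [ 0.4589 -0.0772  0.1977] jawyaw -1.2834 F [-0.7 -0.1 -0.1] open 49.7 q6 0.89
lean [-0.016  0.019]
tool delta [ 0.0171 -0.055  -0.0212] spin -0.0334
```

View pics/w19.png

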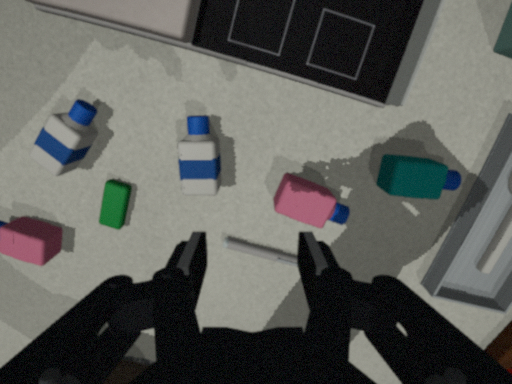

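```bash
python3 crop.py w19 20 90 260 230 3 w19c; python3 - <<'E'
from h import *
c1,i1=load("wrist1"); c,im=load("w19")
def near(ii,p,r=14):
    bs=[b for b in blobs(ii,(105,140,60),(125,255,255),30)]
    return min(bs,key=lambda b:np.hypot(b[1][0]-p[0],b[1][1]-p[1]))
for nm,p1,p2 in (("A cap",(107,167),(198,125)),("A band",(70,180),(200,168)),("B cap",(74,62),(82,113)),("B band",(31,45),(62,143))):
    a=near(i1,p1);b=near(im,p2); X,r=tri([c1,c],[a[1],b[1]]); print(nm,a[0],a[1],b[0],b[1],X.round(4),np.round(r,4))
# label: cap rough axis height .02, edge centres
print(plane(c,[near(im,(198,125))[1]],.028),plane(c,[near(im,(200,168))[1]],.038),plane(c,[near(im,(82,113))[1]],.028),plane(c,[near(im,(62,143))[1]],.038))
E
```

```text
A cap 302 [107.7, 166.9] 350 [197.9, 125.0] [ 0.489  -0.0039  0.0224] [0.0004 0.0004]
A band 379 [70.2, 180.0] 625 [198.0, 168.9] [ 0.4465 -0.017   0.0387] [0.0009 0.0009]
B cap 326 [73.9, 61.7] 387 [81.2, 113.7] [0.4651 0.1232 0.022 ] [0.0008 0.0008]
B band 541 [31.5, 45.1] 558 [53.6, 147.1] [0.4243 0.1416 0.0357] [0.0004 0.0004]
[[ 0.49006771 -0.00511083  0.028     ]] [[ 0.44699528 -0.01749434  0.038     ]] [[0.46699819 0.11903511 0.028     ]] [[0.42550827 0.13975816 0.038     ]]
```

View pics/w19c.png

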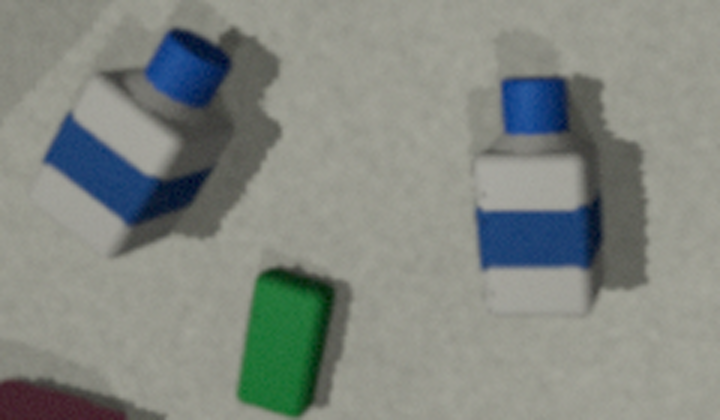

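```bash
python3 - <<'E'
from h import *
go(.489,-.0045,.08,-1.274)
E
```

```text
t 24.83 tcp [ 0.4589 -0.0772  0.1978] jawyaw -1.2835 F [ 0.1 -0.5  0.7] open 50.1 q6 0.89
lean [-0.0158  0.0189]
tool delta [ 0.0506 -0.0585  0.1187] spin -0.0095
```

Request:
{"name": "jog_arm", "arguments": {"series": [[0.012, -0.014, 0.015, 0], [0.012, -0.014, 0.02, 0], [0.012, -0.014, 0.02, 0], [0.012, -0.014, 0.02, 0], [0, 0, 0.02, 0], [0, 0, 0.01, 0], [0, 0, 0, 0], [0, 0, 0, 0]]}}

```text
time: 25.5
eef_pos: [0.4927, -0.009, 0.0932]
tcp_rot: [0.99, 0.141, -0.003, -0.008]
contact_force: [1.0, -0.2, 0.2]
opening: 0.591
```

```bash
python3 - <<'E'
from h import *
go(.489,-.0045,.021,-1.274); shot("wrist","w20")
E
```

```text
t 25.5 tcp [ 0.4927 -0.009   0.0932] jawyaw -1.2876 F [ 1.  -0.2  0.2] open 50.5 q6 1.05
lean [-0.0074  0.0152]
tool delta [-0.0021 -0.0042  0.0723] spin -0.0136
```

View pics/w20.png

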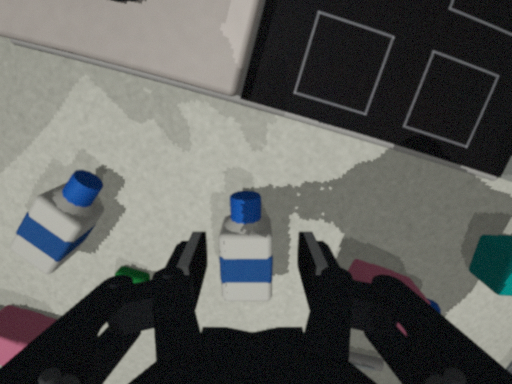

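Request:
{"name": "jog_arm", "arguments": {"series": [[-0.001, -0.004, 0.01, 0], [-0.001, 0, 0.015, 0], [0, 0, 0.015, 0], [0, 0, 0.015, 0], [0, 0, 0.01, 0], [0, 0, 0, 0], [0, 0, 0, 0], [0, 0, 0, 0]]}}

```text
time: 26.22
eef_pos: [0.495, -0.0079, 0.0328]
tcp_rot: [0.99, 0.139, 0.006, -0.005]
contact_force: [0.5, 1.0, -0.0]
opening: 0.58
```

```bash
python3 - <<'E'
from h import *
go(.489,-.0045,.021,-1.274); shot("wrist","w21")
E
```

```text
t 26.22 tcp [ 0.495  -0.0079  0.0328] jawyaw -1.2926 F [ 0.5  1.  -0. ] open 49.6 q6 1.05
lean [0.0097 0.0114]
tool delta [-0.005  -0.0048  0.0118] spin -0.0186
```

View pics/w21.png

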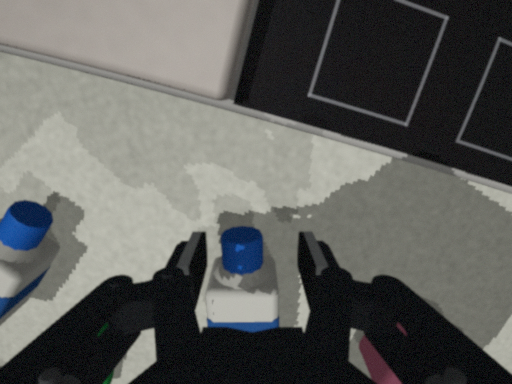

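Request:
{"name": "jog_arm", "arguments": {"series": [[-0.003, -0.005, 0.004, -0.018], [0, 0, 0.004, 0], [0, 0, 0.004, 0], [0, 0, 0, 0], [0, 0, 0, 0], [0, 0, 0, 0], [0, 0, 0, 0], [0, 0, 0, 0]]}}

```text
time: 26.93
eef_pos: [0.4928, -0.0037, 0.0227]
tcp_rot: [0.989, 0.149, 0.009, -0.004]
contact_force: [0.2, 0.1, -0.1]
opening: 0.584
```

Request:
{"name": "jog_arm", "arguments": {"series": [[0, 0, 0, 0], [0, 0, 0, 0], [0, 0, 0, 0], [0, 0, 0, 0], [0, 0, 0, 0], [0, 0, 0, 0], [0, 0, 0, 0], [0, 0, 0, 0]], "grip": 0.015, "grip_force": 20}}

```text
time: 27.6
eef_pos: [0.493, -0.0037, 0.023]
tcp_rot: [0.989, 0.149, 0.009, -0.004]
contact_force: [0.0, 1.0, -0.0]
opening: 0.266
```

```bash
python3 - <<'E'
from h import *
go(.489,-.0045,.021,-1.274); shot("wrist","w22")
E
```

```text
t 27.6 tcp [ 0.493  -0.0037  0.023 ] jawyaw -1.2724 F [ 0.  1. -0.] open 22.7 q6 1.04
lean [0.0161 0.0101]
tool delta [-0.0041 -0.0004  0.0019] spin 0.0016
```

View pics/w22.png

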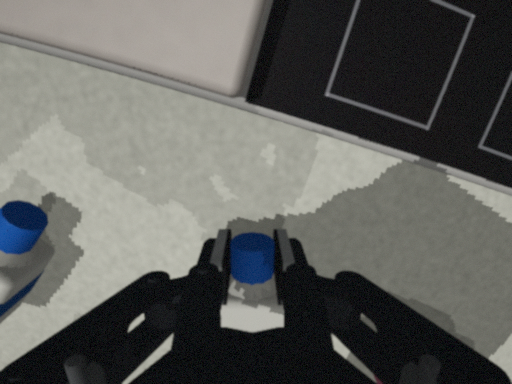

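Gripped on the cap. Lift gently.

Request:
{"name": "jog_arm", "arguments": {"series": [[0, 0, -0.008, 0], [0, 0, -0.012, 0], [0, 0, -0.015, 0], [0, 0, -0.015, 0], [0, 0, -0.015, 0], [0, 0, -0.015, 0], [0, 0, 0, 0], [0, 0, 0, 0]]}}

```text
time: 28.32
eef_pos: [0.4892, -0.0041, 0.1062]
tcp_rot: [0.989, 0.149, 0.007, -0.005]
contact_force: [0.4, 0.5, -1.2]
opening: 0.272
```

```bash
python3 - <<'E'
from h import *
st(); shot("wrist","w23"); shot("side","s23"); shot("scene","c23")
E
python3 crop.py s23 160 90 360 240 4 s23c;python3 crop.py c23 190 130 390 280 4 c23c
```

```text
t 28.32 tcp [ 0.4892 -0.0041  0.1062] jawyaw -1.2726 F [ 0.4  0.5 -1.2] open 23.2 q6 1.04
lean [0.0118 0.011 ]
```

View pics/s23c.png

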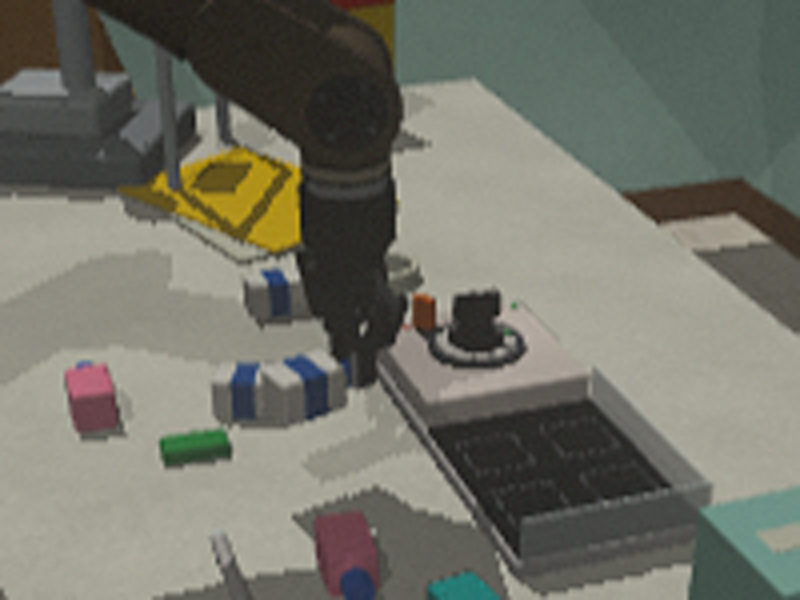

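View pics/c23c.png

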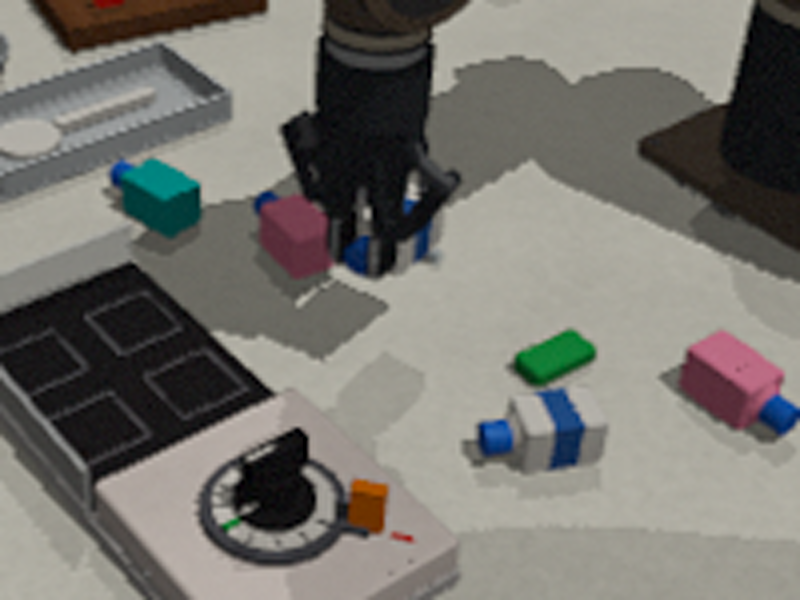

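Request:
{"name": "jog_arm", "arguments": {"series": [[0, 0, 0, 0], [0, 0, 0, 0], [0, 0, 0, 0], [0, 0, 0, 0], [0, 0, 0, 0], [0, 0, 0, 0], [0, 0, 0, 0], [0, 0, 0, 0]], "grip": 0.023, "grip_force": 20}}

```text
time: 29.13
eef_pos: [0.4859, -0.0035, 0.1005]
tcp_rot: [0.989, 0.148, 0.001, -0.007]
contact_force: [-0.4, -0.4, -1.3]
opening: 0.273
```

```bash
python3 - <<'E'
from h import *
st(); shot("side","s24"); shot("wrist","w24")
E
python3 crop.py s24 160 90 360 240 4 s24c
```

```text
t 29.13 tcp [ 0.4859 -0.0035  0.1005] jawyaw -1.2728 F [-0.4 -0.4 -1.3] open 23.3 q6 1.04
lean [0.0009 0.0135]
```

View pics/s24c.png

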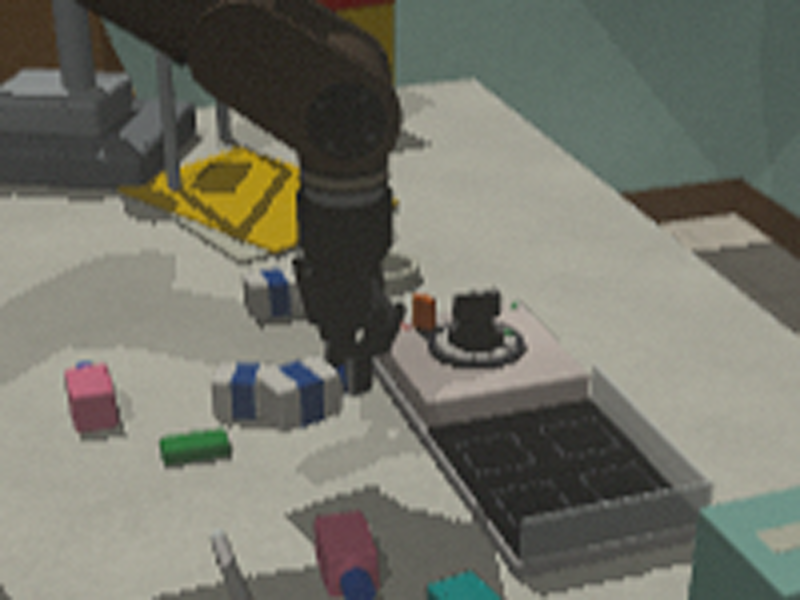

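View pics/w24.png

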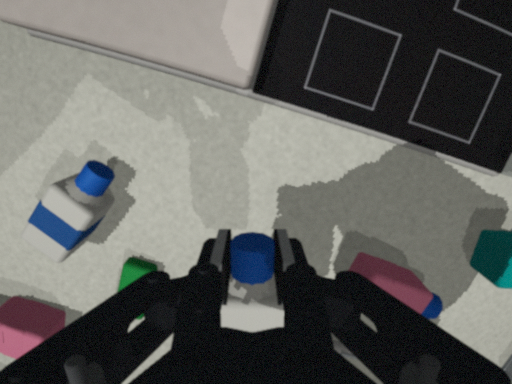

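Request:
{"name": "jog_arm", "arguments": {"series": [[0, 0, 0, 0], [0, 0, 0, 0], [0, 0, 0, 0], [0, 0, 0, 0], [0, 0, 0, 0], [0, 0, 0, 0], [0, 0, 0, 0], [0, 0, 0, 0]], "grip": 0.0233}}

```text
time: 29.9
eef_pos: [0.4862, -0.0035, 0.1009]
tcp_rot: [0.989, 0.148, 0.002, -0.006]
contact_force: [-0.7, 0.2, -0.8]
opening: 0.274
```

```bash
python3 - <<'E'
from h import *
st(); shot("wrist","w25")
E
python3 crop.py w25 170 180 350 340 4 w25c
```

```text
t 29.9 tcp [ 0.4862 -0.0035  0.1009] jawyaw -1.2728 F [-0.7  0.2 -0.8] open 23.4 q6 1.04
lean [0.0019 0.0133]
```

View pics/w25c.png

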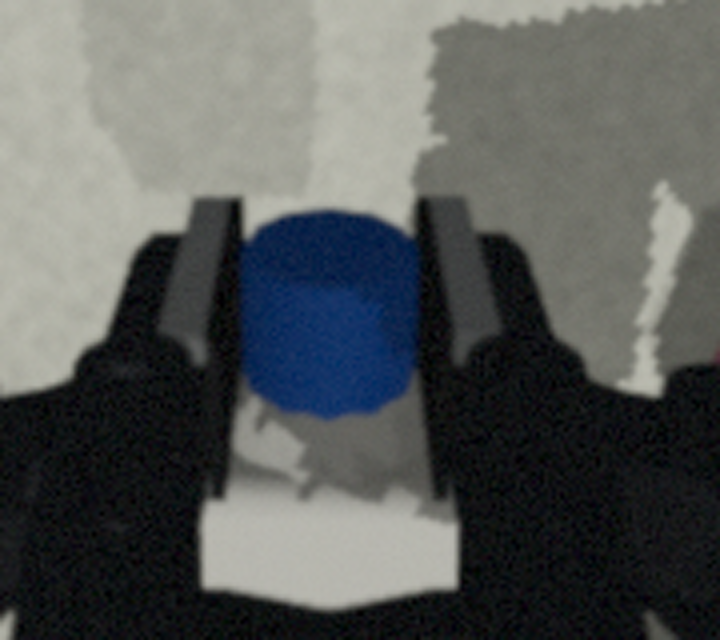

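Request:
{"name": "jog_arm", "arguments": {"series": [[0, 0, 0, 0], [0, 0, 0, 0], [0, 0, 0, 0], [0, 0, 0, 0], [0, 0, 0, 0], [0, 0, 0, 0], [0, 0, 0, 0], [0, 0, 0, 0]], "grip": 0.0236}}

```text
time: 30.62
eef_pos: [0.486, -0.0035, 0.1008]
tcp_rot: [0.989, 0.149, 0.001, -0.006]
contact_force: [-0.2, -0.4, -1.2]
opening: 0.279
```

```bash
python3 - <<'E'
from h import *
st(); shot("wrist","w26"); shot("side","s26")
E
python3 crop.py w26 170 180 350 340 4 w26c; python3 crop.py s26 160 90 360 240 4 s26c
```

```text
t 30.62 tcp [ 0.486  -0.0035  0.1008] jawyaw -1.2726 F [-0.2 -0.4 -1.2] open 23.8 q6 1.04
lean [0.001  0.0132]
```

View pics/w26c.png

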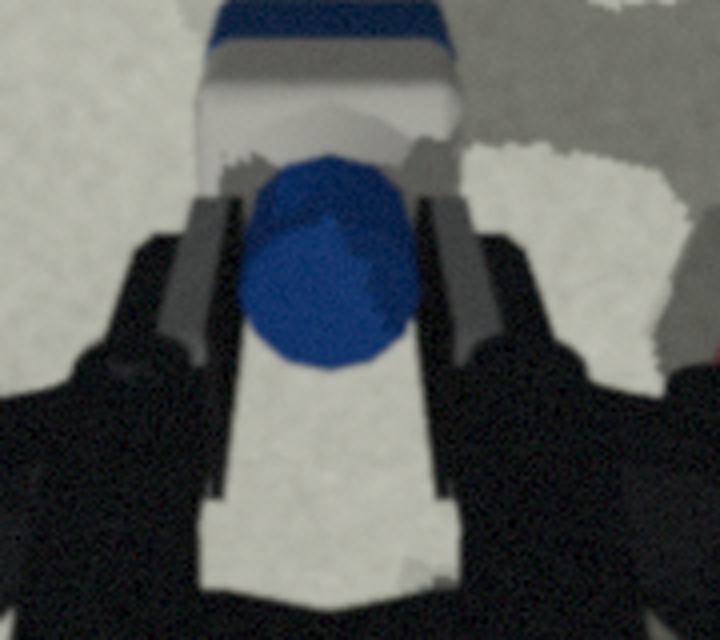

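View pics/s26c.png

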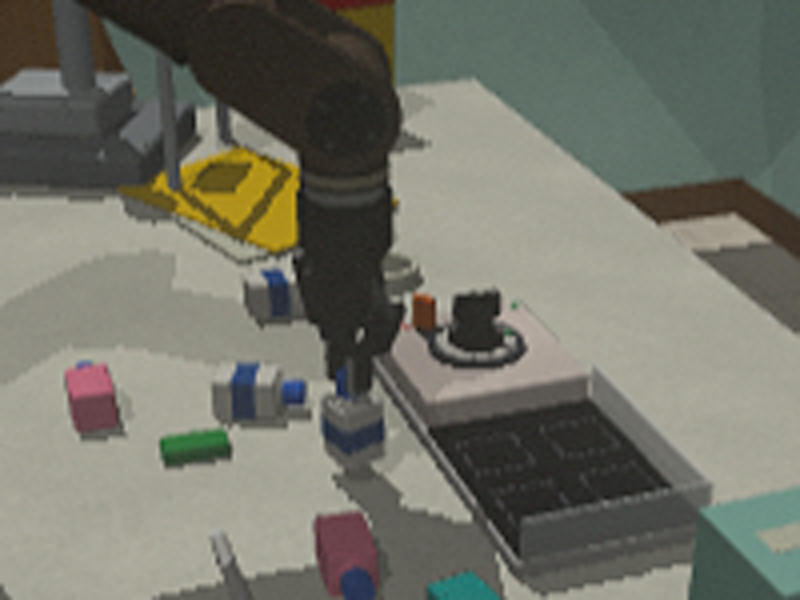

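Request:
{"name": "jog_arm", "arguments": {"series": [[0, 0, 0, 0], [0, 0, 0, 0], [0, 0, 0, 0], [0, 0, 0, 0], [0, 0, 0, 0], [0, 0, 0, 0], [0, 0, 0, 0], [0, 0, 0, 0]], "grip": 0.0236}}

```text
time: 31.38
eef_pos: [0.486, -0.0035, 0.1008]
tcp_rot: [0.989, 0.148, 0.001, -0.006]
contact_force: [0.0, -0.3, -1.2]
opening: 0.276
```

```bash
python3 - <<'E'
from h import *
st(); shot("wrist","w27"); shot("scene","c27")
E
python3 crop.py w27 170 180 350 340 4 w27c; python3 crop.py c27 190 130 390 280 4 c27c
```

```text
t 31.38 tcp [ 0.486  -0.0035  0.1008] jawyaw -1.2727 F [ 0.  -0.3 -1.2] open 23.5 q6 1.04
lean [0.001  0.0132]
```

View pics/w27c.png

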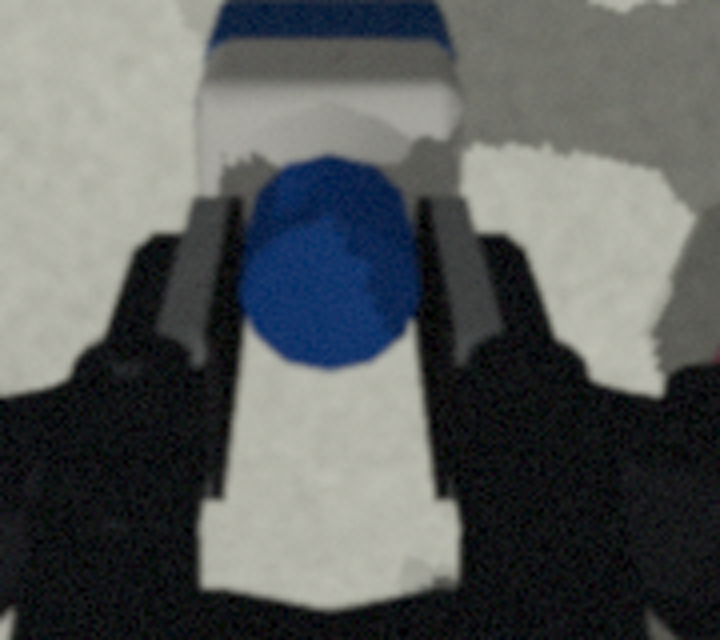

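View pics/c27c.png

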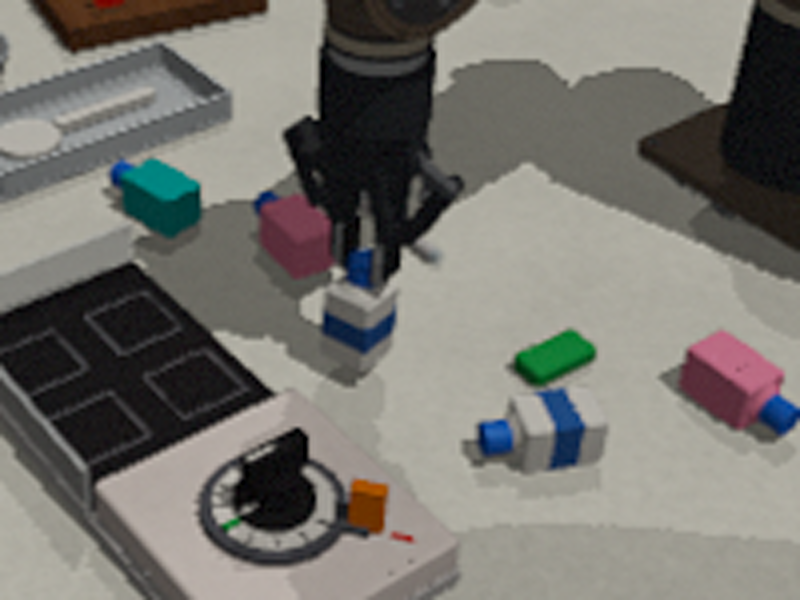

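Request:
{"name": "jog_arm", "arguments": {"series": [[0, 0, 0, 0], [0, 0, 0, 0], [0, 0, 0, 0], [0, 0, -0.006, 0], [0, 0, -0.01, 0], [0, 0, -0.01, 0], [0, 0, -0.008, 0], [0, 0, 0, 0]], "grip": 0.015, "grip_force": 25}}

```text
time: 32.15
eef_pos: [0.486, -0.004, 0.1386]
tcp_rot: [0.989, 0.149, 0.002, -0.006]
contact_force: [0.2, -0.2, -0.9]
opening: 0.265
```

```bash
python3 - <<'E'
from h import *
go(.685,-.13,.135,-1.27); shot("wrist","w28")
E
```

```text
t 32.15 tcp [ 0.486  -0.004   0.1386] jawyaw -1.2726 F [ 0.2 -0.2 -0.9] open 22.6 q6 1.04
lean [0.0011 0.0132]
tool delta [0.1531 0.1789 0.0021] spin -0.0026
```

View pics/w28.png

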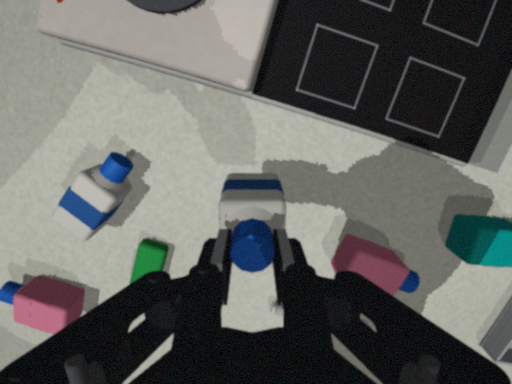

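Request:
{"name": "jog_arm", "arguments": {"series": [[0.02, 0.024, -0.001, 0], [0.02, 0.024, -0.001, 0], [0.022, 0.026, -0.001, 0], [0.022, 0.026, -0.001, 0], [0.022, 0.026, -0.001, 0], [0.02, 0.024, 0, 0], [0.012, 0.012, 0, 0], [0, 0, 0, 0]]}}

```text
time: 32.87
eef_pos: [0.6695, -0.1217, 0.1376]
tcp_rot: [0.989, 0.15, -0.001, -0.007]
contact_force: [-0.5, -0.2, -1.1]
opening: 0.267
```

```bash
python3 - <<'E'
from h import *
go(.685,-.13,.098,-1.27); shot("wrist","w29"); shot("side","s29"); shot("scene","c29")
E
python3 crop.py s29 200 90 400 240 4 s29c;python3 crop.py c29 150 110 350 260 4 c29c
```

```text
t 32.87 tcp [ 0.6695 -0.1217  0.1376] jawyaw -1.2704 F [-0.5 -0.2 -1.1] open 22.8 q6 0.93
lean [-0.0036  0.0145]
tool delta [0.0124 0.0131 0.0395] spin -0.0004
```

View pics/s29c.png

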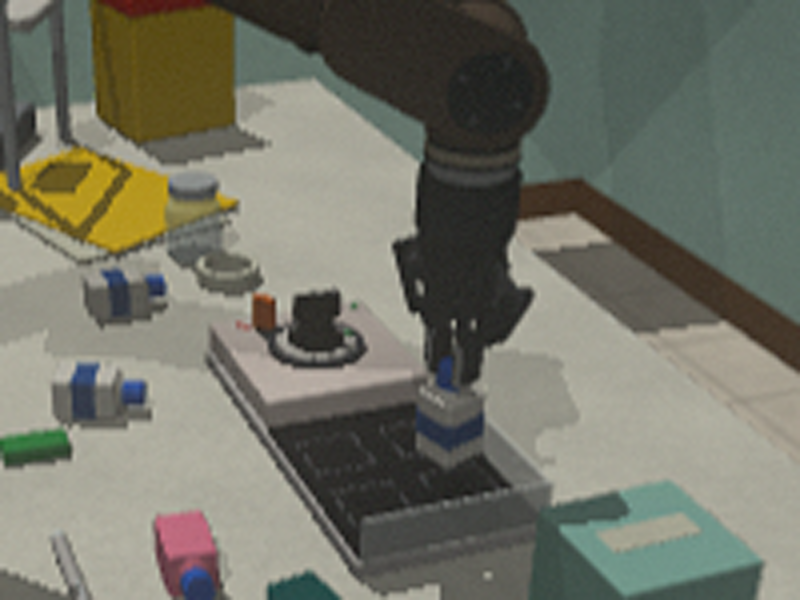

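View pics/c29c.png

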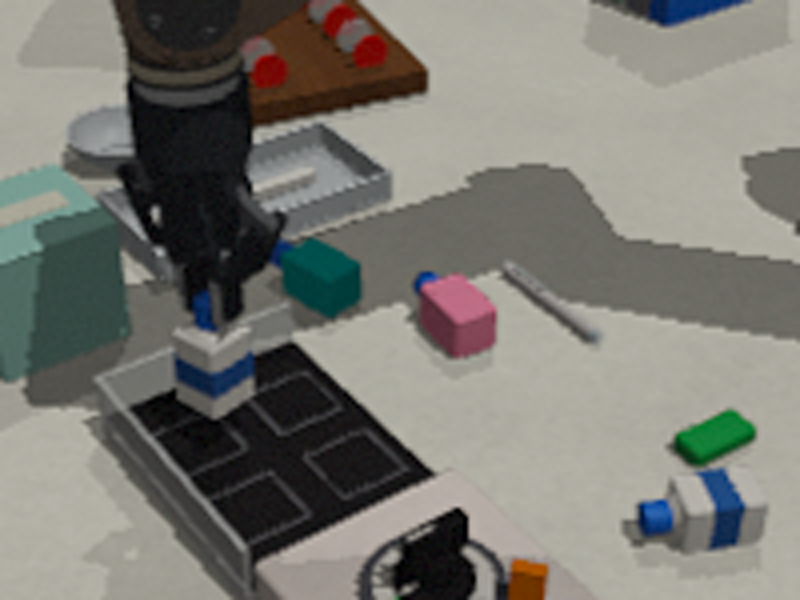

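Request:
{"name": "jog_arm", "arguments": {"series": [[0.006, 0.007, 0, 0], [0.005, 0.005, 0.005, 0], [0, 0, 0.008, 0], [0, 0, 0.006, 0], [0, 0, 0.004, 0], [0, 0, 0, 0], [0, 0, 0, 0], [0, 0, 0, 0]]}}

```text
time: 33.68
eef_pos: [0.6765, -0.1233, 0.1097]
tcp_rot: [0.988, 0.152, -0.005, -0.01]
contact_force: [0.9, 0.2, -2.3]
opening: 0.264
```

```bash
python3 - <<'E'
from h import *
go(.685,-.13,.098,-1.27); shot("wrist","w30"); shot("side","s30")
E
python3 crop.py s30 200 90 400 240 4 s30c
```

```text
t 33.68 tcp [ 0.6765 -0.1233  0.1097] jawyaw -1.2658 F [ 0.9  0.2 -2.3] open 22.6 q6 0.93
lean [-0.0137  0.0187]
tool delta [0.0061 0.0092 0.0115] spin 0.0042
```

View pics/w30.png

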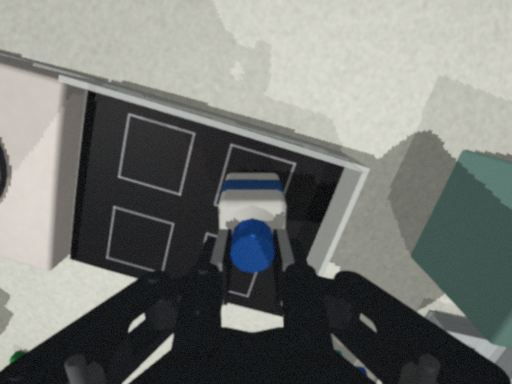

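View pics/s30c.png

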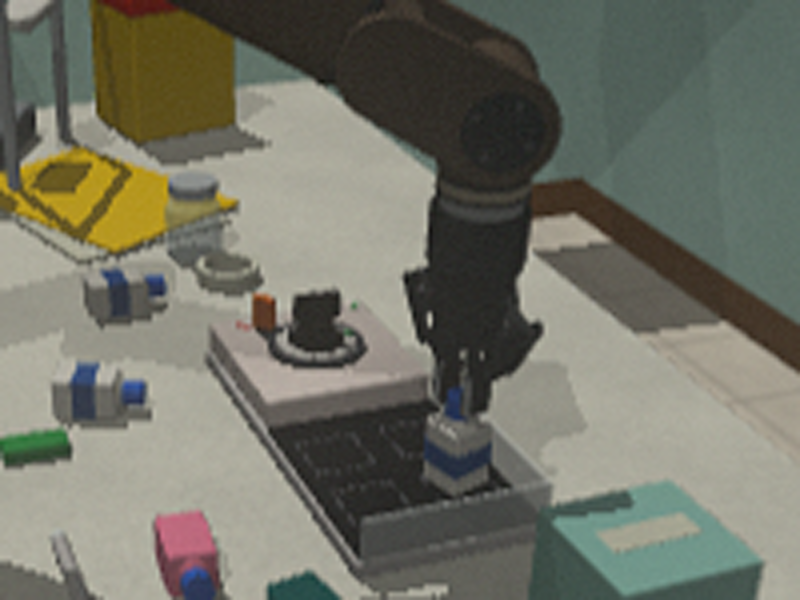

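Request:
{"name": "jog_arm", "arguments": {"series": [[0, 0, 0.003, 0], [0, 0, 0.003, 0], [0, 0, 0.002, 0], [0, 0, 0.002, 0], [0, 0, 0, 0], [0, 0, 0, 0], [0, 0, 0, 0], [0, 0, 0, 0]]}}

```text
time: 34.45
eef_pos: [0.6791, -0.1235, 0.1031]
tcp_rot: [0.988, 0.152, -0.002, -0.009]
contact_force: [0.4, 1.3, 0.2]
opening: 0.264
```

```bash
python3 - <<'E'
from h import *
go(.685,-.13,.098,-1.27); shot("side","s31")
E
python3 crop.py s31 280 170 340 230 10 s31c
```

```text
t 34.45 tcp [ 0.6791 -0.1235  0.1031] jawyaw -1.2659 F [0.4 1.3 0.2] open 22.6 q6 0.93
lean [-0.0061  0.0172]
tool delta [0.0037 0.008  0.0049] spin 0.0041
```

View pics/s31c.png

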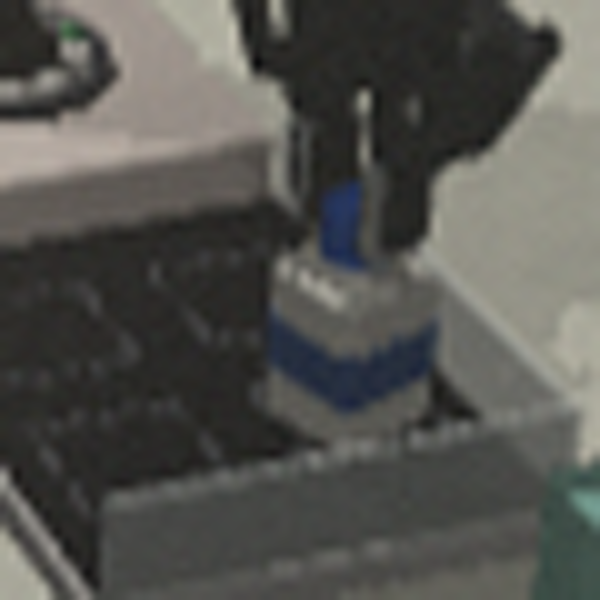

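Request:
{"name": "jog_arm", "arguments": {"series": [[0, 0, 0.002, 0], [0, 0, 0.001, 0], [0, 0, 0.001, 0], [0, 0, 0, 0], [0, 0, 0, 0], [0, 0, 0, 0], [0, 0, 0, 0], [0, 0, 0, 0]], "grip": 0.0236}}

```text
time: 35.17
eef_pos: [0.6814, -0.1231, 0.1024]
tcp_rot: [0.988, 0.152, 0.001, -0.009]
contact_force: [0.1, 1.8, 1.5]
opening: 0.279
```

```bash
python3 - <<'E'
from h import *
st();  shot("side","s32"); shot("wrist","w32"); shot("scene","c32")
E
python3 crop.py s32 280 170 340 230 10 s32c;python3 crop.py c32 180 165 240 225 10 c32c
```

```text
t 35.17 tcp [ 0.6814 -0.1231  0.1024] jawyaw -1.2663 F [0.1 1.8 1.5] open 23.8 q6 0.93
lean [-0.0002  0.0174]
```

View pics/s32c.png

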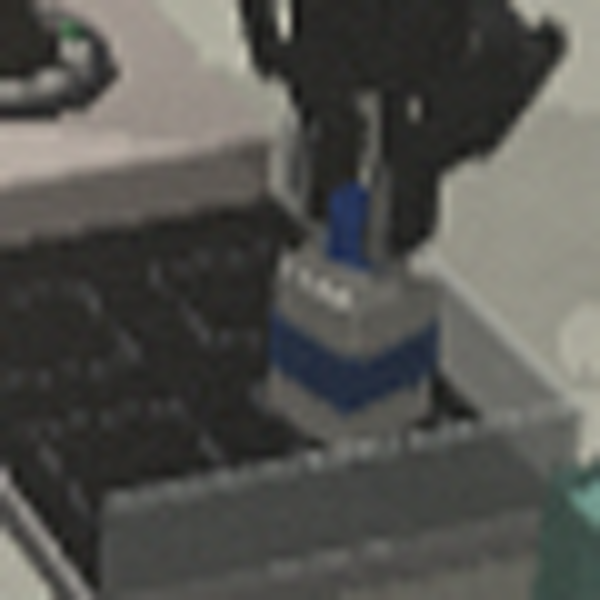

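View pics/c32c.png

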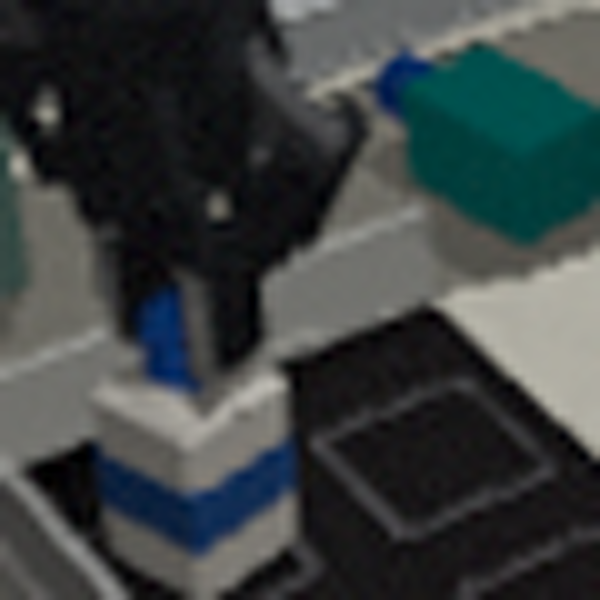

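View pics/w32.png

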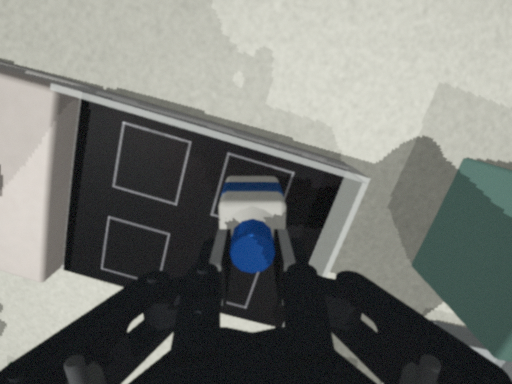

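Request:
{"name": "jog_arm", "arguments": {"series": [[0.003, 0, 0.001, 0], [0, 0, 0.001, 0], [0, 0, 0.001, 0], [0, 0, 0, 0], [0, 0, 0, 0], [0, 0, 0, 0], [0, 0, 0, 0], [0, 0, 0, 0]], "grip": 0.024}}

```text
time: 35.98
eef_pos: [0.6829, -0.1222, 0.0964]
tcp_rot: [0.988, 0.152, -0.001, -0.009]
contact_force: [1.3, 0.1, 0.6]
opening: 0.282
```

Request:
{"name": "jog_arm", "arguments": {"series": [[0, 0, 0, 0], [0, 0, 0, 0], [0, 0, 0, 0], [0, 0, 0, 0], [0, 0, 0, 0], [0, 0, 0, 0], [0, 0, 0, 0], [0, 0, 0, 0]], "grip": 0.034}}

```text
time: 36.65
eef_pos: [0.6829, -0.1229, 0.0964]
tcp_rot: [0.988, 0.152, -0.001, -0.008]
contact_force: [0.2, 0.2, -0.6]
opening: 0.397
```

```bash
python3 - <<'E'
from h import *
st();  shot("side","s33"); shot("wrist","w33"); shot("scene","c33")
E
python3 crop.py s33 280 170 340 230 10 s33c;python3 crop.py c33 180 165 240 225 10 c33c
```

```text
t 36.65 tcp [ 0.6829 -0.1229  0.0964] jawyaw -1.2662 F [ 0.2  0.2 -0.6] open 33.9 q6 0.93
lean [-0.0044  0.0165]
```

View pics/s33c.png

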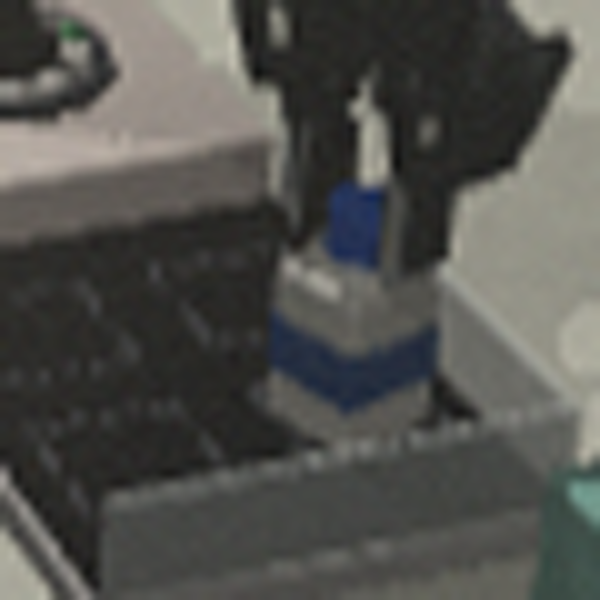

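View pics/w33.png

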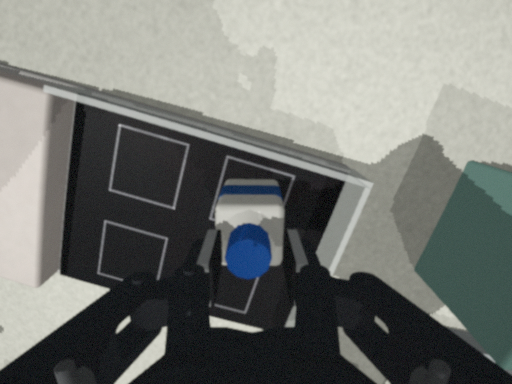

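Request:
{"name": "jog_arm", "arguments": {"series": [[0, 0, -0.01, 0], [0, 0, -0.015, 0], [0, 0, -0.02, 0], [0, 0, -0.02, 0], [0, 0, -0.02, 0], [-0.01, -0.01, -0.02, 0], [-0.03, -0.03, 0, 0], [-0.03, -0.03, 0, 0]]}}

```text
time: 37.47
eef_pos: [0.5993, -0.0821, 0.2165]
tcp_rot: [0.989, 0.15, 0.004, -0.006]
contact_force: [-0.6, 0.3, 1.2]
opening: 0.401
```

Request:
{"name": "jog_arm", "arguments": {"series": [[-0.025, -0.035, 0, 0], [-0.025, -0.035, 0, 0], [-0.025, -0.035, 0, 0], [-0.015, -0.025, 0, 0], [0, 0, 0, 0.12], [0, 0, 0, 0.12], [0, 0, 0, 0.12], [0, 0, 0, 0.12]], "grip": 0.05}}

```text
time: 38.13
eef_pos: [0.4691, 0.0195, 0.2322]
tcp_rot: [0.995, -0.098, 0.013, -0.006]
contact_force: [-0.1, 0.5, 1.1]
opening: 0.582
```

```bash
python3 - <<'E'
from h import *
go(.46,.125,.12,-1.95);  shot("wrist","w34");shot("side","s34")
E
python3 crop.py s34 160 90 360 240 4 s34c
```

```text
t 38.13 tcp [0.4691 0.0195 0.2322] jawyaw -1.7661 F [-0.1  0.5  1.1] open 49.7 q6 1.58
lean [0.0276 0.0091]
tool delta [-0.0323 -0.1001  0.1128] spin 0.1839
```

View pics/w34.png

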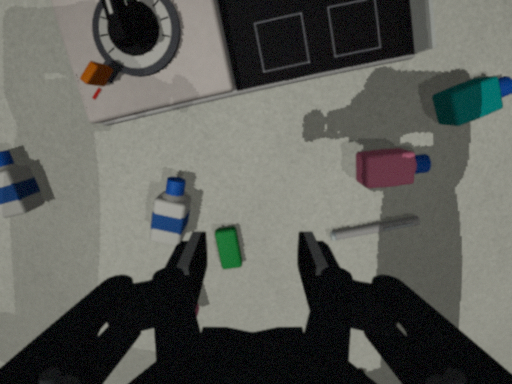

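View pics/s34c.png

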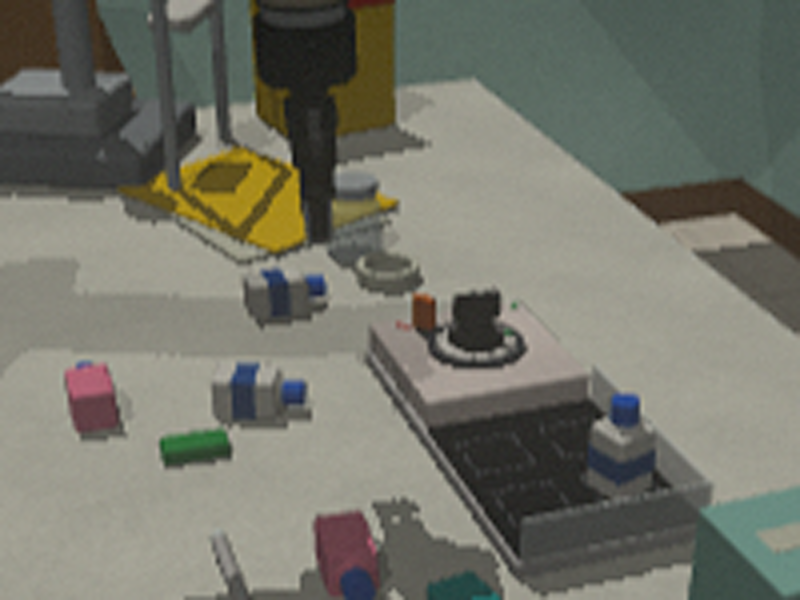

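```bash
cat >> h.py <<'E'
def near(ii,p):
    bs=[b for b in blobs(ii,(105,140,60),(125,255,255),30)]
    return min(bs,key=lambda b:np.hypot(b[1][0]-p[0],b[1][1]-p[1]))[1]
E
python3 crop.py w34 120 150 260 290 5 w34c
python3 - <<'E'
from h import *
c1,i1=load("w19"); c,im=load("w34"); c0,i0=load("wrist1")
for nm,p0,p1,p2 in (("B cap",(74,62),(82,113),(176,187)),("B band",(31,45),(62,143),(170,220))):
    ps=[near(i0,p0),near(i1,p1),near(im,p2)]; print(nm,ps,[x.round(4) for x in tri([c0,c],[ps[0],ps[2]])],[x.round(4) for x in tri([c1,c],ps[1:])], plane(c,[ps[2]],.022 if 'cap' in nm else .039).round(4))
E
```

```text
Traceback (most recent call last):
AttributeError: 'list' object has no attribute 'round'. Did you mean: 'count'?
```

View pics/w34c.png

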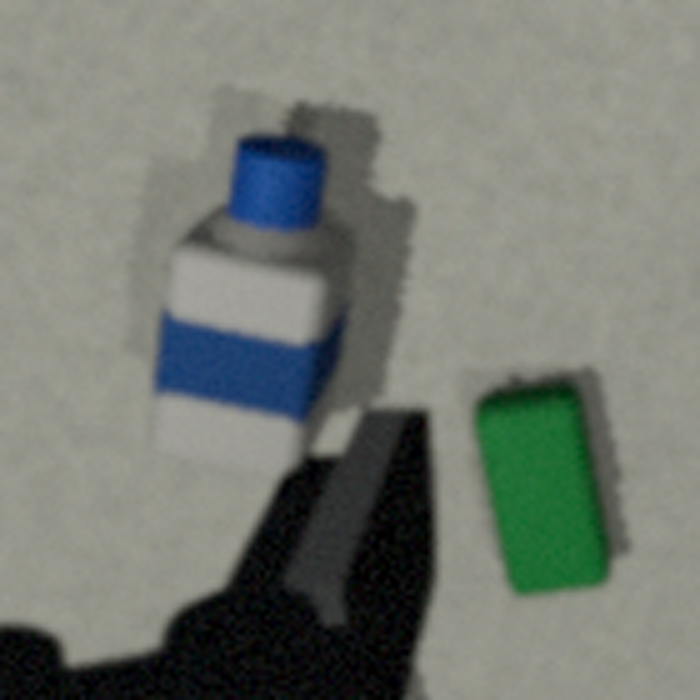

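```bash
python3 - <<'E'
from h import *
c1,i1=load("w19"); c,im=load("w34"); c0,i0=load("wrist1")
for nm,p0,p1,p2 in (("B cap",(74,62),(82,113),(176,187)),("B band",(31,45),(62,143),(170,220))):
    ps=[near(i0,p0),near(i1,p1),near(im,p2)]; print(nm,ps,tri([c0,c],[ps[0],ps[2]])[0].round(4),tri([c1,c],ps[1:])[0].round(4), plane(c,[ps[2]],.022 if 'cap' in nm else .039).round(4))
E_=lambda x,y:(120+x/5,150+y/5)
P=plane(c,[E_(172,250),E_(156,450),E_(325,285),E_(300,465)],.04); 
for a,b in((0,1),(2,3)):
    d=P[a]-P[b]; print(P[a],P[b],np.arctan2(d[1],d[0]))
E
```

```text
B cap [[73.9, 61.7], [81.2, 113.7], [174.9, 187.0]] [0.4662 0.1226 0.0241] [0.4661 0.1221 0.0227] [[0.4662 0.1224 0.022 ]]
B band [[31.5, 45.1], [53.6, 147.1], [167.2, 223.4]] [0.4242 0.1413 0.0352] [0.4262 0.1386 0.0397] [[0.426  0.1389 0.039 ]]
[0.45904995 0.14550461 0.04      ] [0.40807096 0.16535937 0.04      ] -0.3713955974028727
[0.44320172 0.11067072 0.04      ] [0.39727863 0.12975237 0.04      ] -0.39380784285177706
```

Request:
{"name": "jog_arm", "arguments": {"series": [[0, -0.01, 0.01, 0.1], [0, -0.02, 0.02, 0.09], [-0.005, -0.02, 0.02, 0], [-0.006, -0.02, 0.02, 0], [-0.006, -0.015, 0.02, 0], [-0.005, -0.012, 0.015, 0], [0, 0, 0.01, 0], [0, 0, 0, 0]]}}

```text
time: 38.9
eef_pos: [0.4918, 0.1215, 0.1248]
tcp_rot: [0.983, -0.181, 0.022, -0.007]
contact_force: [-0.6, -0.0, -0.6]
opening: 0.589
```

```bash
python3 - <<'E'
from h import *
go(.469,.121,.022,-1.96);  shot("wrist","w35")
E
```

```text
t 38.9 tcp [0.4918 0.1215 0.1248] jawyaw -1.9336 F [-0.6 -0.  -0.6] open 50.3 q6 1.97
lean [0.0468 0.0056]
tool delta [-0.0254  0.0108  0.1016] spin 0.0264
```

View pics/w35.png

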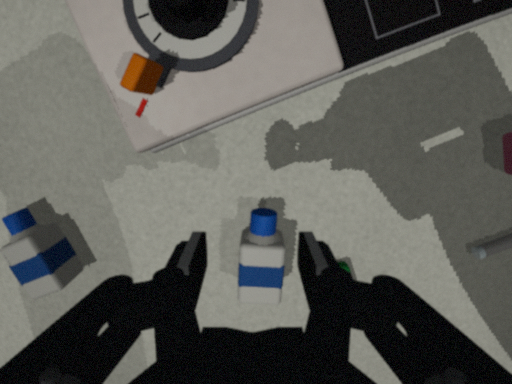

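Request:
{"name": "jog_arm", "arguments": {"series": [[-0.012, 0.005, 0.01, 0.026], [-0.012, 0.005, 0.015, 0], [0, 0, 0.015, 0], [0, 0, 0.015, 0], [0, 0, 0.012, 0], [0, 0, 0, 0], [0, 0, 0, 0], [0, 0, 0, 0]]}}

```text
time: 39.62
eef_pos: [0.4793, 0.1153, 0.0685]
tcp_rot: [0.981, -0.193, 0.034, -0.009]
contact_force: [0.1, -0.2, -0.2]
opening: 0.58
```

```bash
python3 - <<'E'
from h import *
go(.469,.121,.022,-1.96)
E
```

```text
t 39.62 tcp [0.4793 0.1153 0.0685] jawyaw -1.9586 F [ 0.1 -0.2 -0.2] open 49.5 q6 1.99
lean [0.0704 0.0043]
tool delta [-0.0146  0.0001  0.0457] spin 0.0014
```

Request:
{"name": "jog_arm", "arguments": {"series": [[-0.006, 0, 0.008, 0], [-0.006, 0, 0.01, 0], [-0.003, 0, 0.01, 0], [0, 0, 0.01, 0], [0, 0, 0.004, 0], [0, 0, 0, 0], [0, 0, 0, 0], [0, 0, 0, 0]]}}

```text
time: 40.28
eef_pos: [0.4693, 0.1216, 0.0241]
tcp_rot: [0.981, -0.193, 0.036, -0.009]
contact_force: [0.1, -0.7, -0.7]
opening: 0.586
```

```bash
python3 - <<'E'
from h import *
go(.469,.121,.022,-1.96);  shot("wrist","w36")
E
```

```text
t 40.28 tcp [0.4693 0.1216 0.0241] jawyaw -1.9576 F [ 0.1 -0.7 -0.7] open 50.0 q6 2.0
lean [0.0752 0.0044]
tool delta [-0.0002  0.0007  0.0021] spin 0.0024
```

View pics/w36.png

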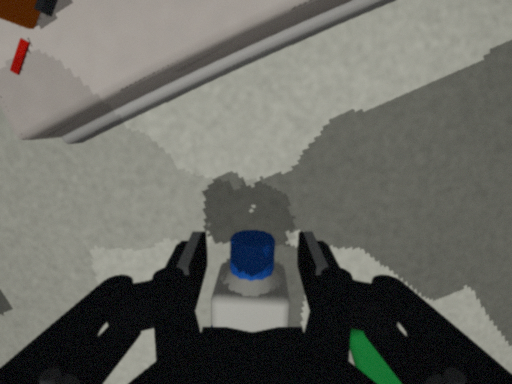

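Request:
{"name": "jog_arm", "arguments": {"series": [[0, 0, 0.001, 0], [0, 0, 0, 0], [0, 0, 0, 0], [0, 0, 0, 0], [0, 0, 0, 0], [0, 0, 0, 0], [0, 0, 0, 0], [0, 0, 0, 0]], "grip": 0.02, "grip_force": 20}}

```text
time: 41.0
eef_pos: [0.4704, 0.1216, 0.0243]
tcp_rot: [0.98, -0.193, 0.038, -0.01]
contact_force: [0.5, -0.1, -0.6]
opening: 0.274
```

Request:
{"name": "jog_arm", "arguments": {"series": [[0, 0, -0.008, 0], [0, 0, -0.012, 0], [0, 0, -0.015, 0], [0, 0, -0.015, 0], [0, 0, -0.015, 0], [0, 0, -0.015, 0], [0, 0, 0, 0], [0, 0, 0, 0]]}}

```text
time: 41.67
eef_pos: [0.4626, 0.121, 0.1091]
tcp_rot: [0.981, -0.192, 0.037, -0.009]
contact_force: [-0.2, -0.8, -1.7]
opening: 0.266
```

Request:
{"name": "jog_arm", "arguments": {"series": [[0, 0, 0, 0], [0, 0, 0, 0], [0, 0, 0, 0], [0, 0, 0, 0], [0, 0, 0, 0], [0, 0, 0, 0], [0, 0, 0, 0], [0, 0, 0, 0]], "grip": 0.0236}}

```text
time: 42.33
eef_pos: [0.4599, 0.1207, 0.1045]
tcp_rot: [0.981, -0.193, 0.033, -0.008]
contact_force: [-0.9, -0.7, -0.7]
opening: 0.281
```

```bash
python3 - <<'E'
from h import *
st();  shot("wrist","w37"); shot("side","s37"); shot("scene","c37")
E
python3 crop.py s37 160 90 360 240 4 s37c; python3 crop.py c37 190 130 390 280 4 c37c
```

```text
t 42.33 tcp [0.4599 0.1207 0.1045] jawyaw -1.9577 F [-0.9 -0.7 -0.7] open 24.0 q6 2.0
lean [0.0683 0.0034]
```

View pics/w37.png

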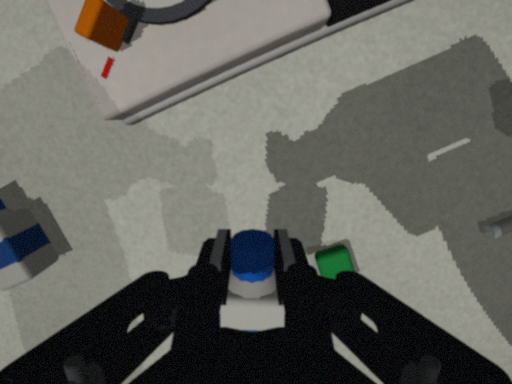

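View pics/c37c.png

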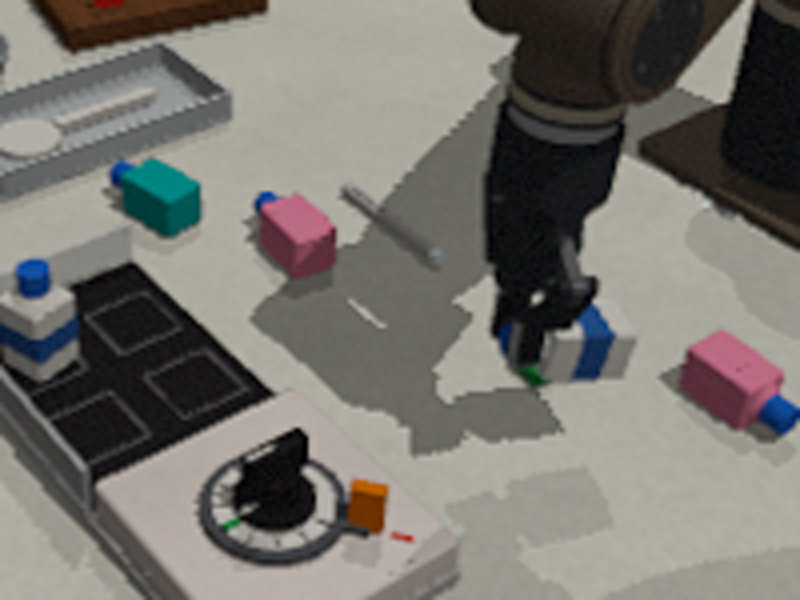

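Request:
{"name": "jog_arm", "arguments": {"series": [[0, 0, 0, 0], [0, 0, 0, 0], [0, 0, 0, 0], [0, 0, 0, 0], [0, 0, 0, 0], [0, 0, 0, 0], [0, 0, 0, 0], [0, 0, 0, 0]], "grip": 0.0237}}

```text
time: 43.15
eef_pos: [0.4602, 0.1208, 0.1051]
tcp_rot: [0.981, -0.193, 0.034, -0.008]
contact_force: [0.1, -0.3, -1.4]
opening: 0.276
```

```bash
python3 - <<'E'
from h import *
st();  shot("wrist","w38");  shot("scene","c38")
E
python3 crop.py c38 190 130 390 280 4 c38c
```

```text
t 43.15 tcp [0.4602 0.1208 0.1051] jawyaw -1.9578 F [ 0.1 -0.3 -1.4] open 23.6 q6 2.0
lean [0.0692 0.0037]
```

View pics/c38c.png

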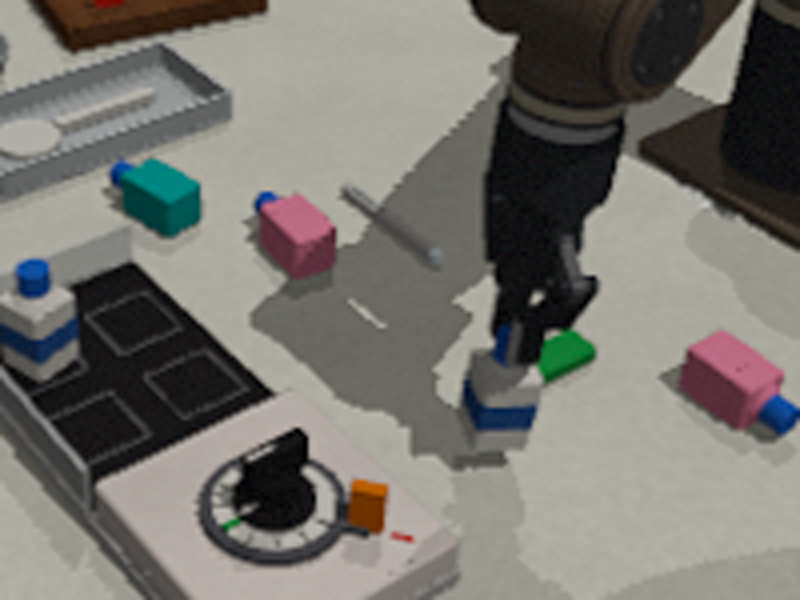

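Request:
{"name": "jog_arm", "arguments": {"series": [[0, 0, 0, 0], [0, 0, 0, 0], [0, 0, 0, 0], [0, 0, -0.008, 0], [0, 0, -0.012, 0], [0, 0, -0.012, 0], [0, 0, -0.01, 0], [0, 0, 0, 0]], "grip": 0.015, "grip_force": 25}}

```text
time: 43.92
eef_pos: [0.4565, 0.1206, 0.1495]
tcp_rot: [0.981, -0.193, 0.032, -0.008]
contact_force: [-0.0, 0.5, -1.2]
opening: 0.267
```

```bash
python3 - <<'E'
from h import *
go(.605,-.12,.14,-1.57)
E
```

```text
t 43.92 tcp [0.4565 0.1206 0.1495] jawyaw -1.9578 F [-0.   0.5 -1.2] open 22.8 q6 2.0
lean [0.0668 0.0036]
tool delta [0.2276 0.1669 0.0186] spin -0.3878
```

Request:
{"name": "jog_arm", "arguments": {"series": [[0.026, 0.019, 0.001, 0], [0.028, 0.021, 0.001, 0], [0.029, 0.021, 0.001, 0], [0.029, 0.021, 0.001, 0], [0.029, 0.021, 0.001, 0], [0.029, 0.021, 0.001, 0], [0.025, 0.018, 0, 0], [0.01, 0.008, 0, 0]]}}

```text
time: 44.58
eef_pos: [0.5945, -0.1016, 0.1526]
tcp_rot: [0.981, -0.188, 0.034, -0.009]
contact_force: [0.9, -0.2, 0.0]
opening: 0.268
```

Request:
{"name": "jog_arm", "arguments": {"series": [[0, 0, 0, -0.1], [0, 0, 0, -0.1], [0, 0, 0, -0.1], [0, 0, 0, -0.08], [0, 0, 0, 0], [0, 0, 0, 0], [0, 0, 0, 0], [0, 0, 0, 0]]}}

```text
time: 45.25
eef_pos: [0.5941, -0.1041, 0.15]
tcp_rot: [0.999, 0.004, 0.033, -0.003]
contact_force: [0.5, -0.4, -0.8]
opening: 0.264
```

```bash
python3 - <<'E'
from h import *
go(.605,-.12,.1,-1.57);shot("wrist","w39"); shot("side","s39"); shot("scene","c39")
E
python3 crop.py s39 200 90 400 240 4 s39c
```

```text
t 45.25 tcp [ 0.5941 -0.1041  0.15  ] jawyaw -1.5625 F [ 0.5 -0.4 -0.8] open 22.6 q6 1.19
lean [0.0661 0.0066]
tool delta [0.0074 0.0163 0.0505] spin 0.0075
```

View pics/s39c.png

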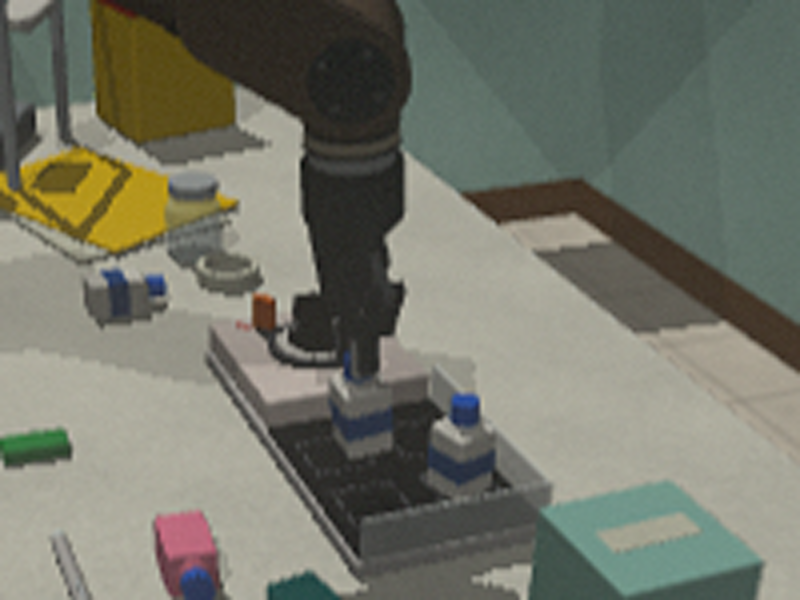

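View pics/w39.png

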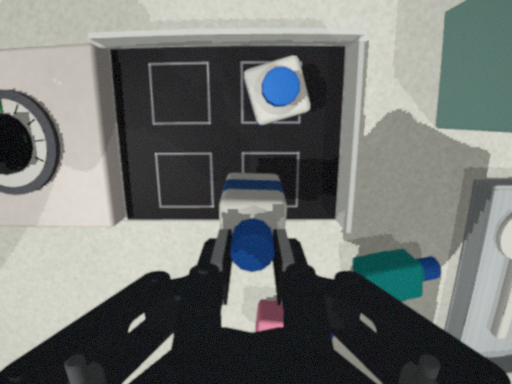

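Request:
{"name": "jog_arm", "arguments": {"series": [[0.003, 0.007, 0, 0], [0, 0.007, 0.008, 0], [0, 0, 0.01, 0], [0, 0, 0.01, 0], [0, 0, 0.006, 0], [0, 0, 0, 0], [0, 0, 0, 0], [0, 0, 0, 0]]}}

```text
time: 46.07
eef_pos: [0.5993, -0.1197, 0.1108]
tcp_rot: [0.999, 0.003, 0.032, -0.004]
contact_force: [0.3, -0.3, -1.0]
opening: 0.266
```

```bash
python3 - <<'E'
from h import *
go(.6,-.12,.1,-1.57);shot("wrist","w40")
E
```

```text
t 46.07 tcp [ 0.5993 -0.1197  0.1108] jawyaw -1.5638 F [ 0.3 -0.3 -1. ] open 22.7 q6 1.17
lean [0.0635 0.0075]
tool delta [-0.      0.0003  0.0108] spin 0.0062
```

View pics/w40.png

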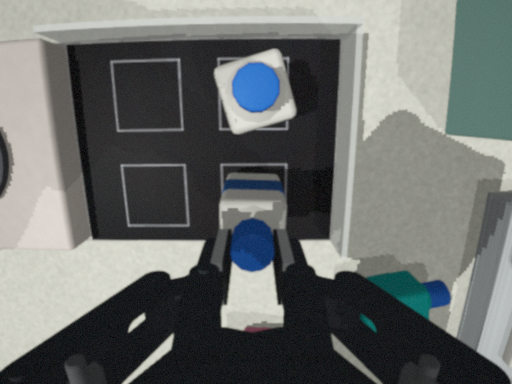

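Request:
{"name": "jog_arm", "arguments": {"series": [[0, 0, 0.003, 0], [0, 0, 0.003, 0], [0, 0, 0.002, 0], [0, 0, 0.001, 0], [0, 0, 0, 0], [0, 0, 0, 0], [0, 0, 0, 0], [0, 0, 0, 0]]}}

```text
time: 46.78
eef_pos: [0.6021, -0.1198, 0.1043]
tcp_rot: [0.999, 0.004, 0.035, -0.003]
contact_force: [1.1, 0.0, -0.5]
opening: 0.263
```

```bash
python3 - <<'E'
from h import *
st();shot("side","s41")
E
python3 crop.py s41 250 160 330 220 10 s41c
```

```text
t 46.78 tcp [ 0.6021 -0.1198  0.1043] jawyaw -1.563 F [ 1.1  0.  -0.5] open 22.4 q6 1.17
lean [0.0695 0.0055]
```

View pics/s41c.png

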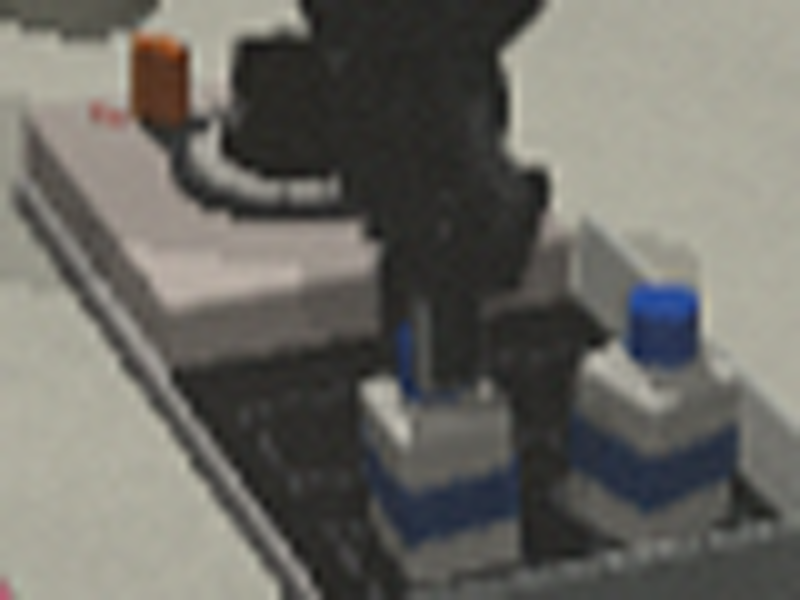

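Request:
{"name": "jog_arm", "arguments": {"series": [[0, 0, 0.002, 0], [0.001, 0, 0.002, 0], [0.001, 0, 0.001, 0], [0, 0, 0.001, 0], [0, 0, 0, 0], [0, 0, 0, 0], [0, 0, 0, 0], [0, 0, 0, 0]], "grip": 0.0232}}

```text
time: 47.5
eef_pos: [0.6082, -0.1201, 0.103]
tcp_rot: [0.999, 0.003, 0.039, -0.002]
contact_force: [0.1, -0.0, 2.4]
opening: 0.269
```

```bash
python3 - <<'E'
from h import *
st();shot("wrist","w42")
E
```

```text
t 47.5 tcp [ 0.6082 -0.1201  0.103 ] jawyaw -1.5637 F [ 0.1 -0.   2.4] open 23.0 q6 1.17
lean [0.0784 0.0043]
```

View pics/w42.png

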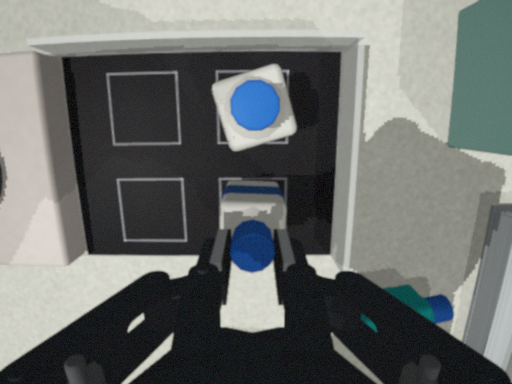

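Contact (Fz +2.4). Loosen so it seats, then release.

Request:
{"name": "jog_arm", "arguments": {"series": [[0, 0, 0.001, 0], [0, 0, 0.001, 0], [0, 0, 0, 0], [0, 0, 0, 0], [0, 0, 0, 0], [0, 0, 0, 0], [0, 0, 0, 0], [0, 0, 0, 0]], "grip": 0.0239}}

```text
time: 48.22
eef_pos: [0.6085, -0.12, 0.1]
tcp_rot: [0.999, 0.003, 0.04, -0.002]
contact_force: [1.0, 0.0, 1.3]
opening: 0.281
```

Request:
{"name": "jog_arm", "arguments": {"series": [[0, 0, 0, 0], [0, 0, 0, 0], [0, 0, 0, 0], [0, 0, 0, 0], [0, 0, 0, 0], [0, 0, 0, 0], [0, 0, 0, 0], [0, 0, 0, 0]], "grip": 0.034}}

```text
time: 48.88
eef_pos: [0.6061, -0.1201, 0.0975]
tcp_rot: [0.999, 0.004, 0.037, -0.002]
contact_force: [-1.0, -0.6, -0.0]
opening: 0.401
```

```bash
python3 - <<'E'
from h import *
st();shot("wrist","w43"); shot("side","s43")
E
python3 crop.py s43 250 160 330 220 10 s43c
```

```text
t 48.88 tcp [ 0.6061 -0.1201  0.0975] jawyaw -1.5635 F [-1.  -0.6 -0. ] open 34.3 q6 1.17
lean [0.0733 0.0048]
```

View pics/s43c.png

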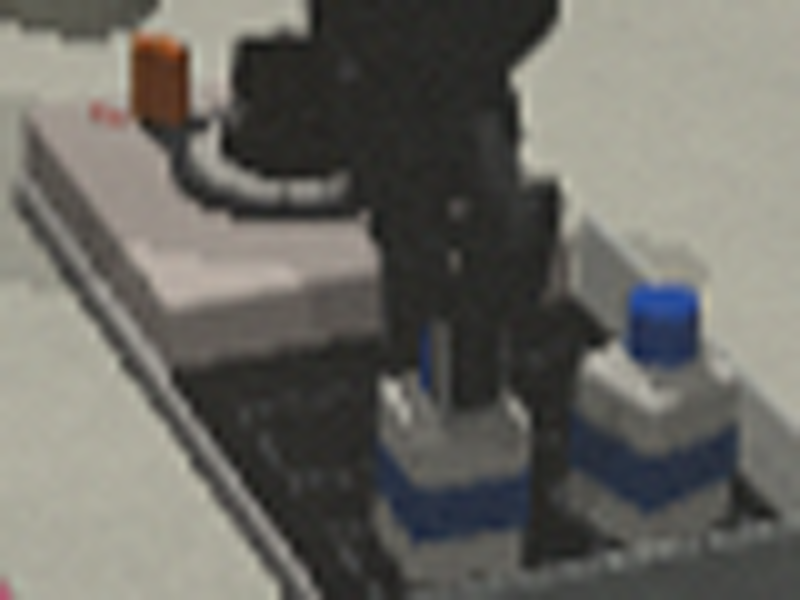

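Request:
{"name": "jog_arm", "arguments": {"series": [[0, 0, -0.01, 0], [0, 0, -0.015, 0], [0, 0, -0.02, 0], [0, 0, -0.02, 0], [0, 0, -0.02, 0], [0, -0.01, -0.02, 0], [0, -0.03, 0, 0], [0, -0.035, 0, 0]]}}

```text
time: 49.65
eef_pos: [0.5978, -0.0494, 0.2122]
tcp_rot: [0.999, -0.001, 0.037, -0.001]
contact_force: [-0.5, 0.8, 0.1]
opening: 0.398
```

Request:
{"name": "jog_arm", "arguments": {"series": [[-0.01, -0.037, 0, 0], [-0.01, -0.037, 0, 0], [-0.01, -0.037, 0, 0], [-0.01, -0.037, 0, 0], [-0.01, -0.037, 0, 0], [-0.005, -0.025, 0, 0], [0, 0, 0, 0], [0, 0, 0, 0]], "grip": 0.05}}

```text
time: 50.32
eef_pos: [0.5418, 0.1742, 0.22]
tcp_rot: [0.999, 0.001, 0.046, -0.002]
contact_force: [0.8, -0.2, -0.1]
opening: 0.59
```

```bash
python3 - <<'E'
from h import *
go(.547,.344,.12,-1.57);  shot("wrist","w44");shot("side","s44")
E
python3 crop.py s44 160 90 360 240 4 s44c
```

```text
t 50.32 tcp [0.5418 0.1742 0.22  ] jawyaw -1.5686 F [ 0.8 -0.2 -0.1] open 50.4 q6 1.71
lean [0.0916 0.0037]
tool delta [-0.0036 -0.1695  0.1007] spin 0.0014
```

View pics/w44.png

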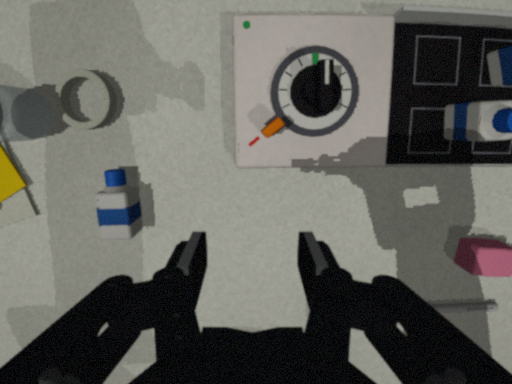

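View pics/s44c.png

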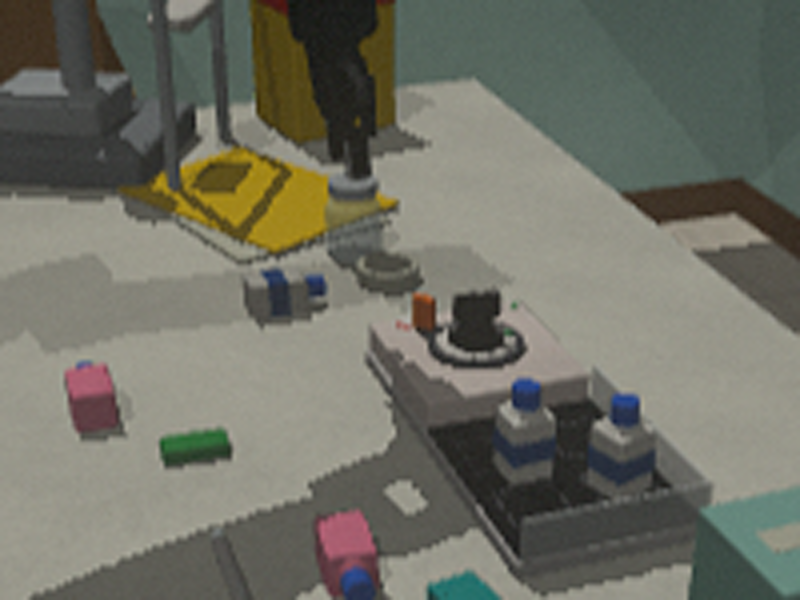

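```bash
python3 crop.py w44 70 140 190 260 6 w44c;python3 - <<'E'
from h import *
c,im=load("w44"); c2,i2=load("w2"); cc,ic=load("scene1")
print('roll',plane(c,[(87,99)],.02),plane(c,[(87,65),(87,131)],.01))
cap=near(im,(115,178));band=near(im,(118,215));
cap2=near(i2,(212,12))
print(cap,band,plane(c,[cap],.022),plane(c,[band],.037), tri([c,cc],[cap,(353.9,310.7)]),tri([c,cc],[band,(369.9,297.7)]))
print(monitor.get_state()['qpos'])
E
```

```text
roll [[0.64065615 0.36838541 0.02      ]] [[0.68087335 0.3705483  0.01      ]
 [0.60355151 0.37803776 0.01      ]]
[114.0, 177.5] [113.4, 216.5] [[0.54748932 0.34298382 0.022     ]] [[0.5025291  0.34112015 0.037     ]] (array([0.54799443, 0.3425909 , 0.02205317]), [np.float64(0.0005681409693806367), np.float64(0.0005681409693804031)]) (array([0.50074025, 0.3435991 , 0.03278841]), [np.float64(0.0004541905121230283), np.float64(0.0004541905121230228)])
[ 0.13410644  0.02794595  1.91228141 -0.00971962  1.10994357  1.70919897]
```

View pics/w44c.png

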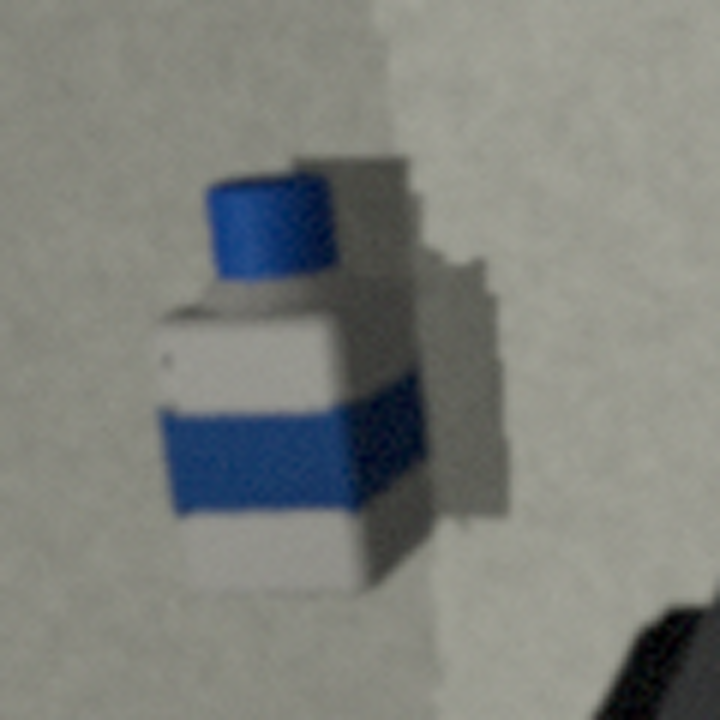

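```bash
python3 - <<'E'
from h import *
c,im=load("w44")
E_=lambda x,y:(70+x/6,140+y/6)
P=plane(c,[E_(162,325),E_(183,585),E_(338,325),E_(363,585)],.04)
for a,b in((0,1),(2,3)):
    d=P[a]-P[b]; print(P[a],P[b],np.arctan2(d[1],d[0]))
m=(P[0]+P[1]+P[2]+P[3])/4; cap=np.array([.5478,.3428]); d=cap-m[:2]; print(m,np.arctan2(d[1],d[0]))
th=np.arctan2(d[1],d[0])
go(.5478+.003,.3428,.12,th-np.pi/2)
E
```

```text
[0.53075785 0.35661288 0.04      ] [0.47654814 0.3588063  0.04      ] -0.04043980505117987
[0.53090876 0.32107872 0.04      ] [0.47711061 0.3211748  0.04      ] -0.0017860267127647216
[0.50383134 0.33941817 0.04      ] 0.07676331985980986
t 50.42 tcp [0.5423 0.1729 0.2199] jawyaw -1.571 F [0.8 0.4 0.4] open 50.0 q6 1.71
lean [0.0917 0.0036]
tool delta [-0.0008 -0.1695  0.1009] spin -0.077
```

Request:
{"name": "jog_arm", "arguments": {"series": [[0, -0.03, 0.01, 0], [0, -0.03, 0.015, 0], [0, -0.03, 0.015, 0], [0, -0.03, 0.015, 0], [0, -0.03, 0.015, 0], [0, -0.015, 0.015, 0], [0, 0, 0, 0], [0, 0, 0, 0]]}}

```text
time: 51.08
eef_pos: [0.5621, 0.331, 0.1361]
tcp_rot: [0.999, -0.011, 0.05, 0.0]
contact_force: [-0.2, -0.2, 0.3]
opening: 0.585
```

```bash
python3 - <<'E'
from h import *
go(.5508,.3428,.022,-1.56);  shot("wrist","w45")
E
```

```text
t 51.08 tcp [0.5621 0.331  0.1361] jawyaw -1.5923 F [-0.2 -0.2  0.3] open 50.0 q6 2.01
lean [ 0.1005 -0.0014]
tool delta [-0.0229 -0.0115  0.1124] spin -0.0323
```

View pics/w45.png

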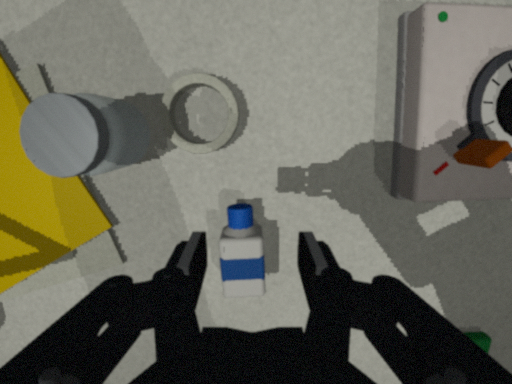

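Request:
{"name": "jog_arm", "arguments": {"series": [[-0.01, -0.006, 0.01, -0.02], [-0.01, -0.005, 0.015, 0], [0, 0, 0.015, 0], [0, 0, 0.015, 0], [0, 0, 0.01, 0], [0, 0, 0.005, 0], [0, 0, 0, 0], [0, 0, 0, 0]]}}

```text
time: 51.8
eef_pos: [0.552, 0.335, 0.0667]
tcp_rot: [0.999, -0.004, 0.054, -0.0]
contact_force: [0.4, 0.7, 0.2]
opening: 0.588
```

```bash
python3 - <<'E'
from h import *
go(.5508,.3428,.022,-1.56);  shot("wrist","w46")
E
```

```text
t 51.8 tcp [0.552  0.335  0.0667] jawyaw -1.5796 F [0.4 0.7 0.2] open 50.2 q6 2.02
lean [ 1.084e-01 -1.000e-04]
tool delta [-0.0061 -0.0078  0.0443] spin -0.0196
```

View pics/w46.png

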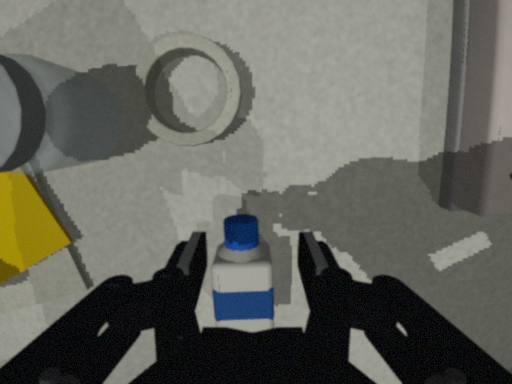

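Request:
{"name": "jog_arm", "arguments": {"series": [[-0.003, -0.005, 0.008, -0.01], [-0.003, -0.003, 0.01, -0.01], [0, 0, 0.01, 0], [0, 0, 0.008, 0], [0, 0, 0.004, 0], [0, 0, 0, 0], [0, 0, 0, 0], [0, 0, 0, 0]]}}

```text
time: 52.52
eef_pos: [0.5515, 0.3449, 0.0239]
tcp_rot: [0.998, 0.007, 0.056, -0.0]
contact_force: [0.9, 0.4, -0.9]
opening: 0.587
```

```bash
python3 - <<'E'
from h import *
go(.5508,.3428,.022,-1.56);  shot("wrist","w47")
E
```

```text
t 52.52 tcp [0.5515 0.3449 0.0239] jawyaw -1.5568 F [ 0.9  0.4 -0.9] open 50.1 q6 2.02
lean [0.1115 0.0014]
tool delta [-0.0009  0.002   0.0019] spin 0.0032
```

View pics/w47.png

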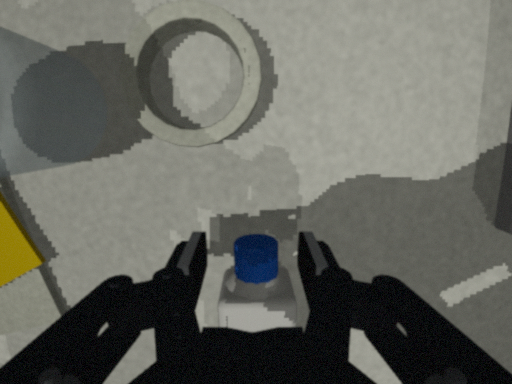

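Request:
{"name": "jog_arm", "arguments": {"series": [[0, 0.0015, 0.001, 0], [0, 0, 0, 0], [0, 0, 0, 0], [0, 0, 0, 0], [0, 0, 0, 0], [0, 0, 0, 0], [0, 0, 0, 0], [0, 0, 0, 0]], "grip": 0.02, "grip_force": 20}}

```text
time: 53.23
eef_pos: [0.5525, 0.3433, 0.0247]
tcp_rot: [0.998, 0.007, 0.057, -0.001]
contact_force: [0.1, -0.9, -0.6]
opening: 0.268
```

Request:
{"name": "jog_arm", "arguments": {"series": [[0, 0, -0.008, 0], [0, 0, -0.012, 0], [0, 0, -0.015, 0], [0, 0, -0.015, 0], [0, 0, -0.015, 0], [0, 0, -0.015, 0], [0, 0, 0, 0], [0, 0, 0, 0]]}}

```text
time: 53.9
eef_pos: [0.5427, 0.3434, 0.1132]
tcp_rot: [0.998, 0.007, 0.058, -0.001]
contact_force: [-0.4, 0.5, -1.2]
opening: 0.269
```

Request:
{"name": "jog_arm", "arguments": {"series": [[0, 0, 0, 0], [0, 0, 0, 0], [0, 0, 0, 0], [0, 0, 0, 0], [0, 0, 0, 0], [0, 0, 0, 0], [0, 0, 0, 0], [0, 0, 0, 0]], "grip": 0.0237}}

```text
time: 54.57
eef_pos: [0.5407, 0.3423, 0.1088]
tcp_rot: [0.998, 0.007, 0.055, 0.0]
contact_force: [0.6, 0.3, -0.1]
opening: 0.277
```

```bash
python3 - <<'E'
from h import *
st();  shot("wrist","w48"); shot("scene","c48")
E
python3 crop.py c48 260 180 460 330 4 c48c
```

```text
t 54.57 tcp [0.5407 0.3423 0.1088] jawyaw -1.557 F [ 0.6  0.3 -0.1] open 23.6 q6 2.01
lean [0.1099 0.0006]
```

View pics/c48c.png

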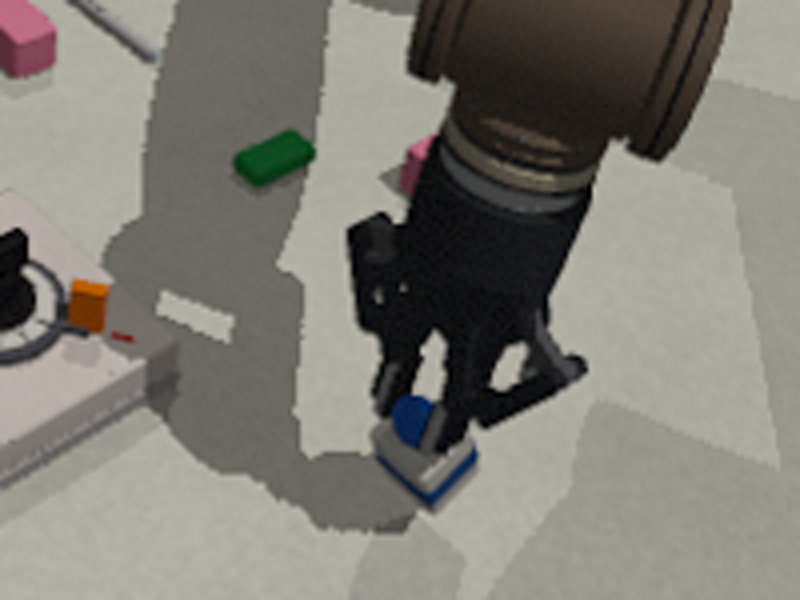

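Request:
{"name": "jog_arm", "arguments": {"series": [[0, 0, 0, 0], [0, 0, 0, 0], [0, 0, 0, 0], [0, 0, 0, 0], [0, 0, 0, 0], [0, 0, 0, 0], [0, 0, 0, 0], [0, 0, 0, 0]], "grip": 0.0237}}

```text
time: 55.33
eef_pos: [0.541, 0.3424, 0.1094]
tcp_rot: [0.998, 0.007, 0.056, -0.0]
contact_force: [0.2, -0.1, -0.2]
opening: 0.276
```

```bash
python3 - <<'E'
from h import *
st();  shot("wrist","w49"); shot("scene","c49")
E
python3 crop.py c49 260 180 460 330 4 c49c
```

```text
t 55.33 tcp [0.541  0.3424 0.1094] jawyaw -1.5571 F [ 0.2 -0.1 -0.2] open 23.6 q6 2.01
lean [0.1108 0.0011]
```

View pics/c49c.png

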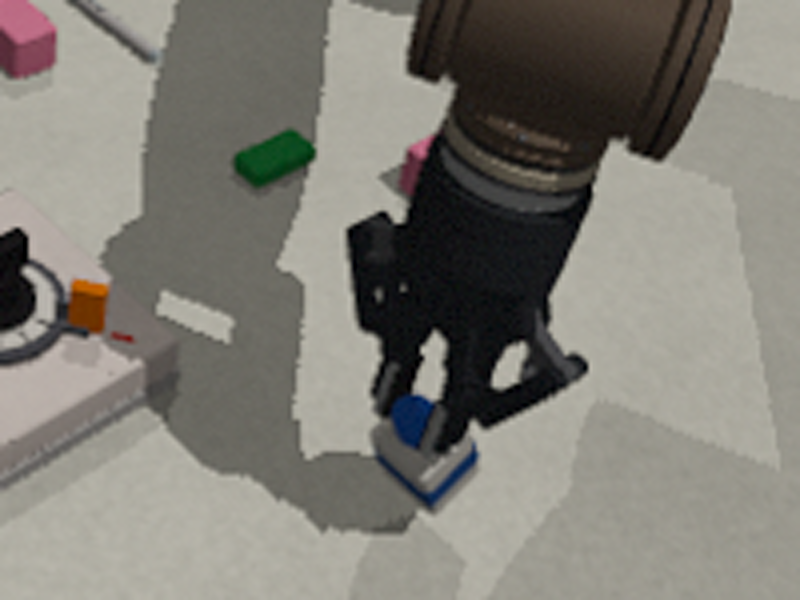

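View pics/w49.png

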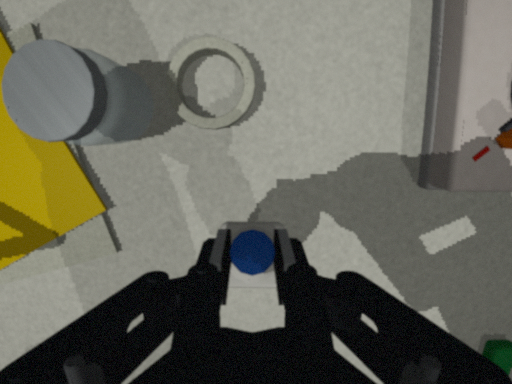

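Request:
{"name": "jog_arm", "arguments": {"series": [[0, 0, 0, 0], [0, 0, 0, 0], [0, 0, 0, 0], [0, 0, 0, 0], [0, 0, 0, 0], [0, 0, 0, 0], [0, 0, 0, 0], [0, 0, 0, 0]], "grip": 0.0239}}

```text
time: 56.1
eef_pos: [0.5409, 0.3424, 0.1093]
tcp_rot: [0.998, 0.007, 0.055, -0.0]
contact_force: [-0.4, 0.2, -1.5]
opening: 0.282
```

```bash
python3 - <<'E'
from h import *
st();  shot("wrist","w50")
E
```

```text
t 56.1 tcp [0.5409 0.3424 0.1093] jawyaw -1.5571 F [-0.4  0.2 -1.5] open 24.1 q6 2.01
lean [0.1105 0.001 ]
```

View pics/w50.png

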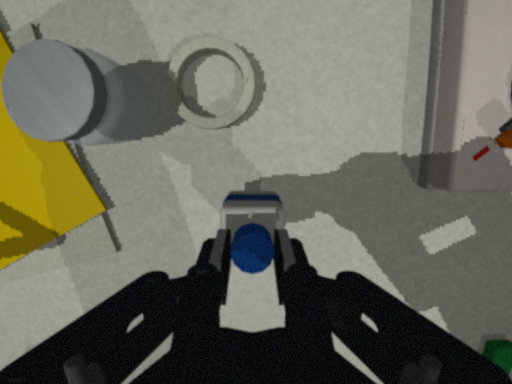

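Request:
{"name": "jog_arm", "arguments": {"series": [[0, 0, 0, 0], [0, 0, 0, 0], [0, 0, 0, 0], [0, 0, -0.01, 0], [0, 0, -0.02, 0], [0, 0, -0.025, 0], [0, 0, -0.025, 0], [0, 0, -0.025, 0]], "grip": 0.015, "grip_force": 25}}

```text
time: 56.82
eef_pos: [0.525, 0.3402, 0.2105]
tcp_rot: [0.999, 0.007, 0.048, 0.003]
contact_force: [0.2, 0.8, -1.2]
opening: 0.259
```

```bash
python3 - <<'E'
from h import *
go(.64,-.035,.215,-1.56); shot("wrist","w51")
E
```

```text
t 56.82 tcp [0.525  0.3402 0.2105] jawyaw -1.5577 F [ 0.2  0.8 -1.2] open 22.1 q6 2.01
lean [ 0.0951 -0.006 ]
tool delta [0.1097 0.3767 0.0087] spin 0.0023
```

View pics/w51.png

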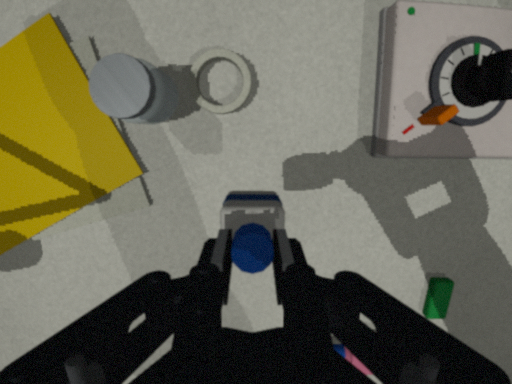

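Request:
{"name": "jog_arm", "arguments": {"series": [[0.008, 0.025, -0.003, 0], [0.01, 0.034, -0.002, 0], [0.01, 0.034, -0.002, 0], [0.01, 0.034, -0.001, 0], [0.01, 0.034, 0, 0], [0.01, 0.034, 0, 0], [0.01, 0.034, 0, 0], [0.01, 0.034, 0, 0]]}}

```text
time: 57.53
eef_pos: [0.612, 0.0788, 0.2482]
tcp_rot: [0.998, 0.014, 0.063, -0.003]
contact_force: [0.6, -0.2, -0.2]
opening: 0.263
```

```bash
python3 - <<'E'
from h import *
go(.64,-.035,.215,-1.56)
E
```

```text
t 57.53 tcp [0.612  0.0788 0.2482] jawyaw -1.5423 F [ 0.6 -0.2 -0.2] open 22.4 q6 1.5
lean [0.1247 0.0077]
tool delta [0.0204 0.1147 0.0355] spin 0.0177
```

Request:
{"name": "jog_arm", "arguments": {"series": [[0.004, 0.03, 0, 0.01], [0.004, 0.03, 0, 0], [0.004, 0.03, 0.005, 0], [0.003, 0.015, 0.01, 0], [0, 0, 0.01, 0], [0, 0, 0.01, 0], [0, 0, 0, 0], [0, 0, 0, 0]]}}

```text
time: 58.2
eef_pos: [0.6366, -0.0384, 0.2191]
tcp_rot: [0.998, 0.005, 0.067, -0.001]
contact_force: [0.4, -0.1, 0.1]
opening: 0.262
```

```bash
python3 - <<'E'
from h import *
go(.64,-.035,.12,-1.56);shot("wrist","w52"); shot("scene","c52"); shot("side","s52")
E
python3 crop.py s52 200 90 400 240 4 s52c;python3 crop.py c52 150 110 350 260 4 c52c
```

```text
t 58.2 tcp [ 0.6366 -0.0384  0.2191] jawyaw -1.5616 F [ 0.4 -0.1  0.1] open 22.4 q6 1.31
lean [0.1344 0.0032]
tool delta [-0.01   -0.0032  0.0987] spin -0.0016
```

View pics/w52.png

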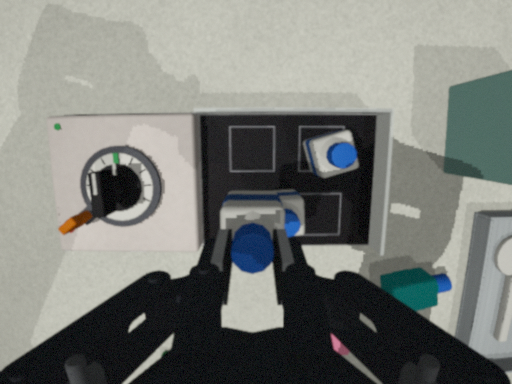

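View pics/s52c.png

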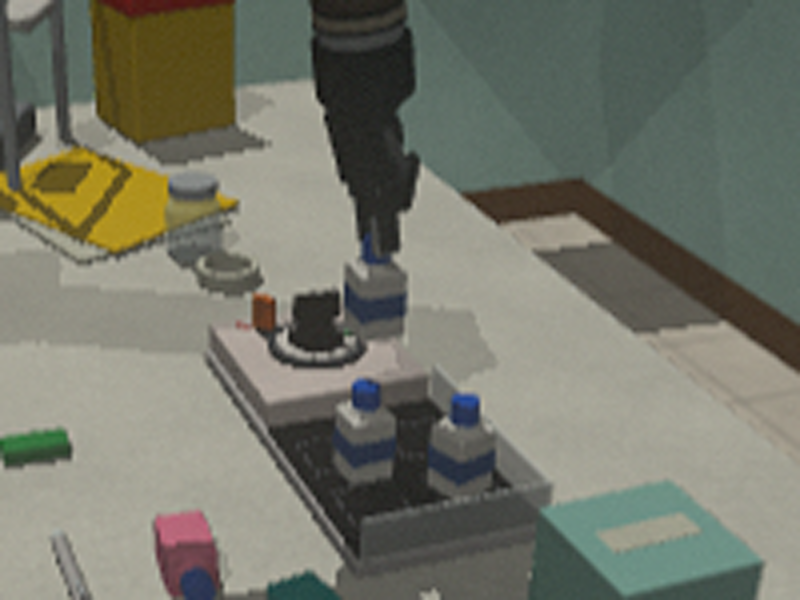

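View pics/c52c.png

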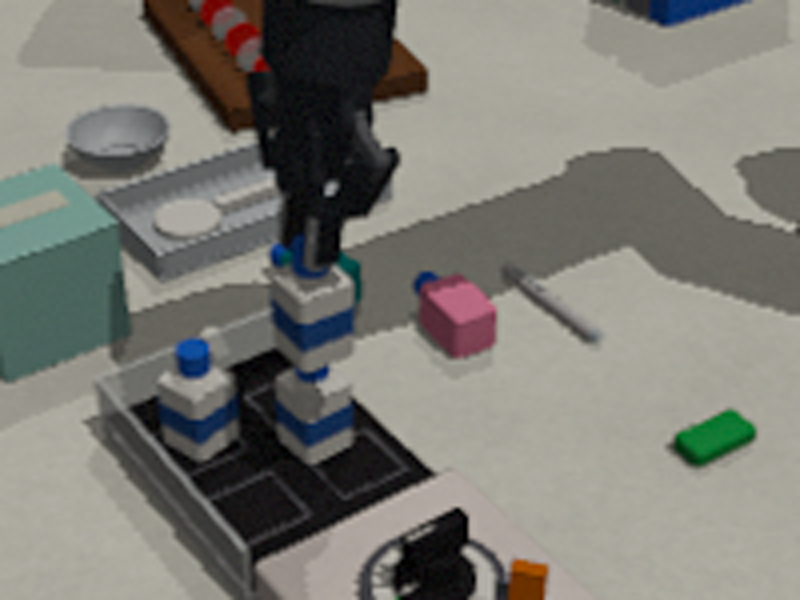

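```bash
python3 - <<'E'
from h import *
c,im=load("w52")
print(plane(c,[(293,223),(342,155)],.1))
E
```

```text
[[ 0.61820161 -0.07756164  0.1       ]
 [ 0.68295136 -0.12041253  0.1       ]]
```

```bash
python3 - <<'E'
from h import *
cs,_=load("s52"); cc,_=load("c52"); 
print(tri([cs,cc],[(200+366/4,90+393/4),(150+313/4,110+368/4)]))
print(plane(cs,[(200+366/4,90+393/4)],.095),plane(cc,[(150+313/4,110+368/4)],.095))
print('A',tri([cs,cc],[(200+465/4,90+408/4),(150+193/4,110+357/4)]))
E
python3 crop.py w52 200 100 400 260 4 w52c
```

```text
(array([ 0.62038706, -0.06735011,  0.09212502]), [np.float64(0.0011351277851074182), np.float64(0.0011351277851073239)])
[[ 0.61924224 -0.07273822  0.095     ]] [[ 0.62114885 -0.06381508  0.095     ]]
A (array([ 0.68396094, -0.12096429,  0.09500822]), [np.float64(0.0013657782090777813), np.float64(0.0013657782090780092)])
```

View pics/w52c.png

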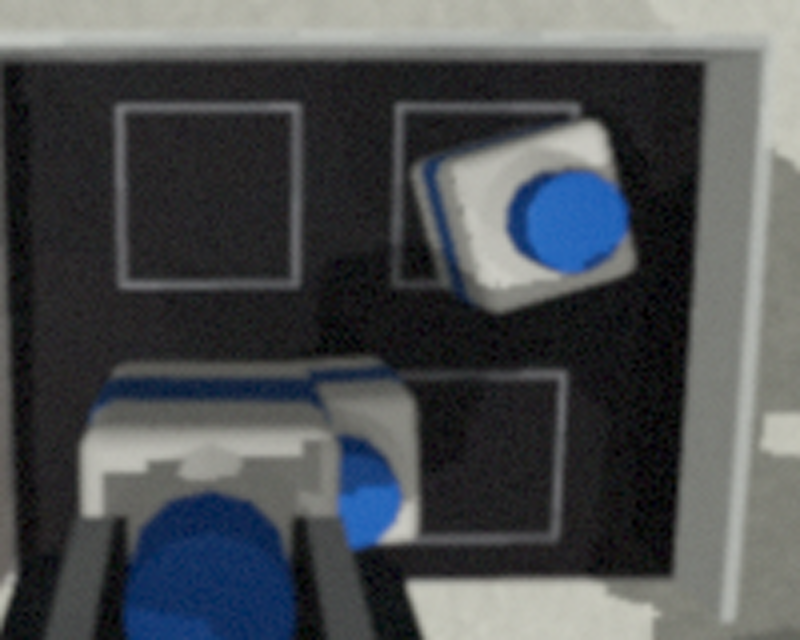

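```bash
python3 - <<'E'
from h import *
go(.685,-.025,.2,-1.565); go(.685,-.025,.11,-1.565)
E
```

```text
t 58.35 tcp [ 0.6368 -0.0381  0.2197] jawyaw -1.5608 F [-0.1 -0.  -0.9] open 22.6 q6 1.31
lean [0.1353 0.003 ]
tool delta [ 0.0452 -0.0126  0.0261] spin 0.0042
t 58.35 tcp [ 0.6368 -0.0381  0.2197] jawyaw -1.5608 F [-0.1 -0.  -0.9] open 22.6 q6 1.31
lean [0.1353 0.003 ]
tool delta [ 0.033  -0.0125  0.1152] spin 0.0042
```

Request:
{"name": "jog_arm", "arguments": {"series": [[0.012, -0.004, 0.004, 0], [0.012, -0.004, 0.005, 0], [0.012, -0.003, 0.006, 0], [0.006, 0, 0.01, 0], [0, 0, 0.012, 0], [0, 0, 0.01, 0], [0, 0, 0, 0], [0, 0, 0, 0]]}}

```text
time: 59.02
eef_pos: [0.6867, -0.0206, 0.1793]
tcp_rot: [0.998, 0.009, 0.07, -0.001]
contact_force: [-0.2, 0.4, -1.8]
opening: 0.263
```

```bash
python3 - <<'E'
from h import *
go(.685,-.025,.11,-1.565); shot("wrist","w53")
E
```

```text
t 59.02 tcp [ 0.6867 -0.0206  0.1793] jawyaw -1.5531 F [-0.2  0.4 -1.8] open 22.5 q6 1.35
lean [0.1393 0.0031]
tool delta [-0.0114  0.0044  0.0684] spin 0.0119
```

View pics/w53.png

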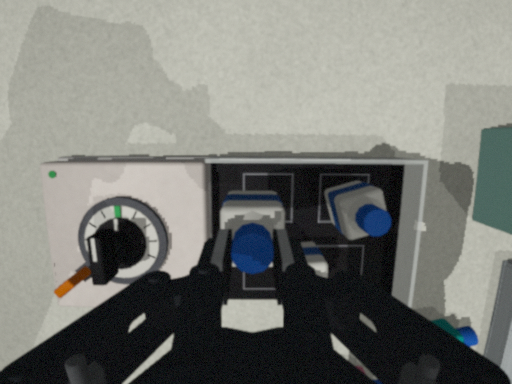

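Request:
{"name": "jog_arm", "arguments": {"series": [[-0.004, 0.003, 0.01, 0], [-0.003, 0, 0.013, 0], [-0.002, 0, 0.013, 0], [0, 0, 0.01, 0], [0, 0, 0.007, 0], [0, 0, 0, 0], [0, 0, 0, 0], [0, 0, 0, 0]]}}

```text
time: 59.73
eef_pos: [0.6827, -0.0248, 0.1185]
tcp_rot: [0.998, 0.008, 0.068, -0.001]
contact_force: [-0.3, -0.5, -0.2]
opening: 0.263
```

```bash
python3 - <<'E'
from h import *
go(.685,-.025,.1,-1.565); shot("wrist","w54");shot("side","s54");shot("scene","c54")
E
python3 crop.py s54 250 120 350 220 7 s54c;python3 crop.py c54 150 130 290 230 5 c54c
```

```text
t 59.73 tcp [ 0.6827 -0.0248  0.1185] jawyaw -1.5547 F [-0.3 -0.5 -0.2] open 22.5 q6 1.34
lean [0.136  0.0033]
tool delta [-0.0003  0.0002  0.0186] spin 0.0103
```

View pics/s54c.png

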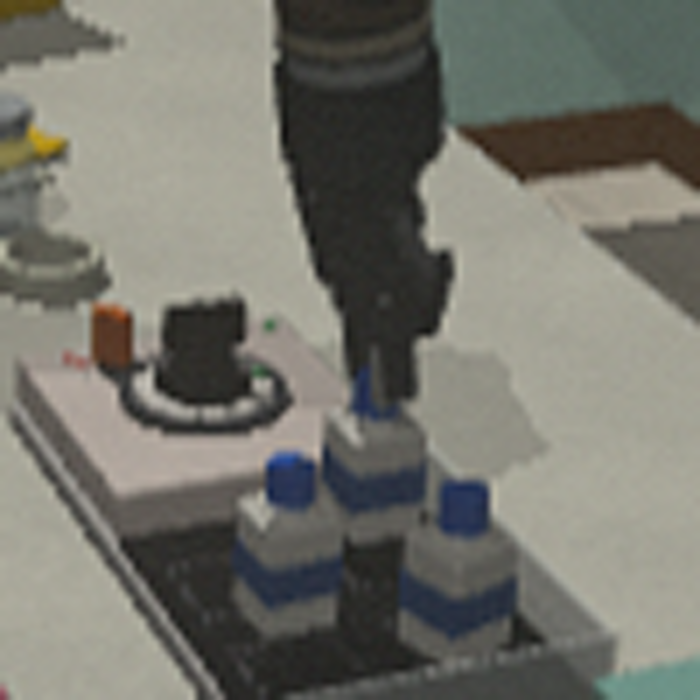

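View pics/c54c.png

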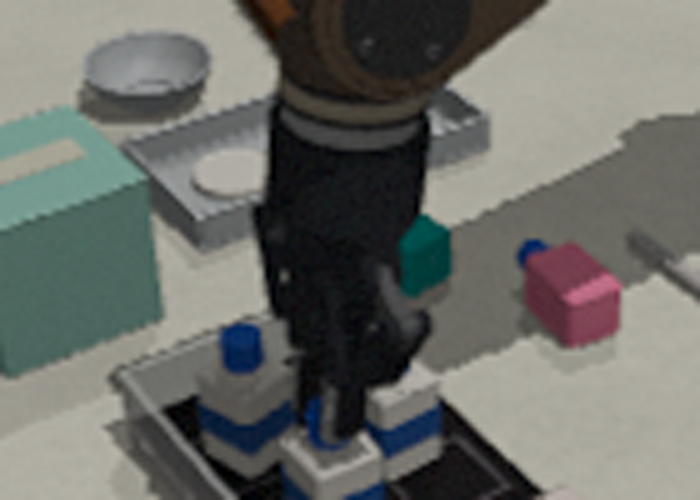

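Request:
{"name": "jog_arm", "arguments": {"series": [[0, 0, 0.004, 0], [0, 0, 0.004, 0], [0, 0, 0.003, 0], [0, 0, 0.002, 0], [0, 0, 0, 0], [0, 0, 0, 0], [0, 0, 0, 0], [0, 0, 0, 0]]}}

```text
time: 60.55
eef_pos: [0.6867, -0.0249, 0.1077]
tcp_rot: [0.997, 0.008, 0.071, -0.001]
contact_force: [-0.2, -0.9, -1.1]
opening: 0.266
```

Request:
{"name": "jog_arm", "arguments": {"series": [[0, 0, 0.002, 0], [0, 0, 0.001, 0], [0, 0, 0.001, 0], [0, 0, 0, 0], [0, 0, 0, 0], [0, 0, 0, 0], [0, 0, 0, 0], [0, 0, 0, 0]]}}

```text
time: 61.22
eef_pos: [0.6889, -0.025, 0.1058]
tcp_rot: [0.997, 0.008, 0.073, -0.0]
contact_force: [-0.1, 0.4, 1.6]
opening: 0.264
```

```bash
python3 - <<'E'
from h import *
go(.685,-.025,.1,-1.565); shot("side","s55")
E
python3 crop.py s55 250 120 350 220 7 s55c
```

```text
t 61.22 tcp [ 0.6889 -0.025   0.1058] jawyaw -1.5545 F [-0.1  0.4  1.6] open 22.6 q6 1.34
lean [0.1464 0.0018]
tool delta [-0.0048 -0.0001  0.0052] spin 0.0105
```

View pics/s55c.png

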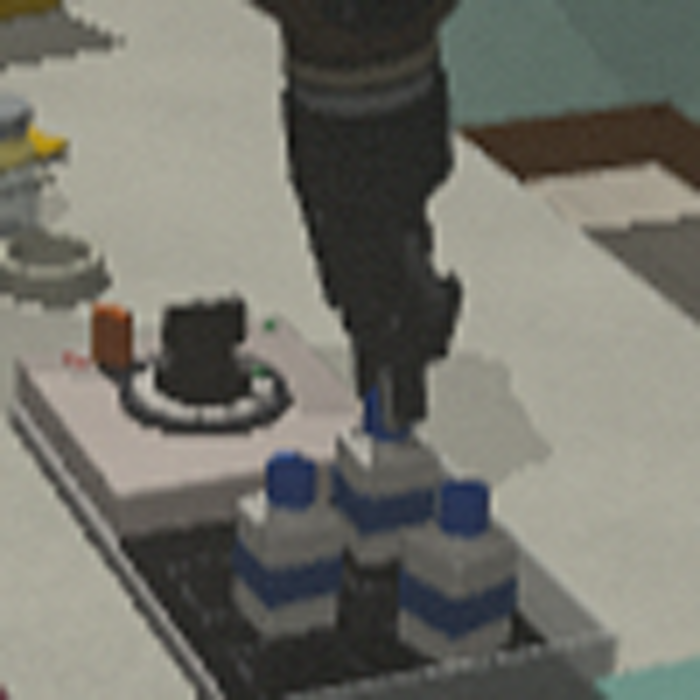

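Request:
{"name": "jog_arm", "arguments": {"series": [[-0.002, 0, 0.001, 0], [0, 0, 0.001, 0], [0, 0, 0, 0], [0, 0, 0, 0], [0, 0, 0, 0], [0, 0, 0, 0], [0, 0, 0, 0], [0, 0, 0, 0]], "grip": 0.0239}}

```text
time: 61.93
eef_pos: [0.688, -0.0252, 0.1043]
tcp_rot: [0.997, 0.008, 0.075, -0.0]
contact_force: [0.0, 0.1, 1.1]
opening: 0.281
```

Request:
{"name": "jog_arm", "arguments": {"series": [[0, 0, 0, 0], [0, 0, 0, 0], [0, 0, 0, 0], [0, 0, 0, 0], [0, 0, 0, 0], [0, 0, 0, 0], [0, 0, 0, 0], [0, 0, 0, 0]], "grip": 0.034}}

```text
time: 62.6
eef_pos: [0.6865, -0.0251, 0.1026]
tcp_rot: [0.997, 0.008, 0.073, -0.0]
contact_force: [0.4, 0.4, -0.3]
opening: 0.397
```

```bash
python3 - <<'E'
from h import *
st(); shot("wrist","w56"); shot("side","s56")
E
python3 crop.py s56 250 120 350 220 7 s56c
```

```text
t 62.6 tcp [ 0.6865 -0.0251  0.1026] jawyaw -1.5545 F [ 0.4  0.4 -0.3] open 33.9 q6 1.34
lean [0.1449 0.0017]
```

View pics/s56c.png

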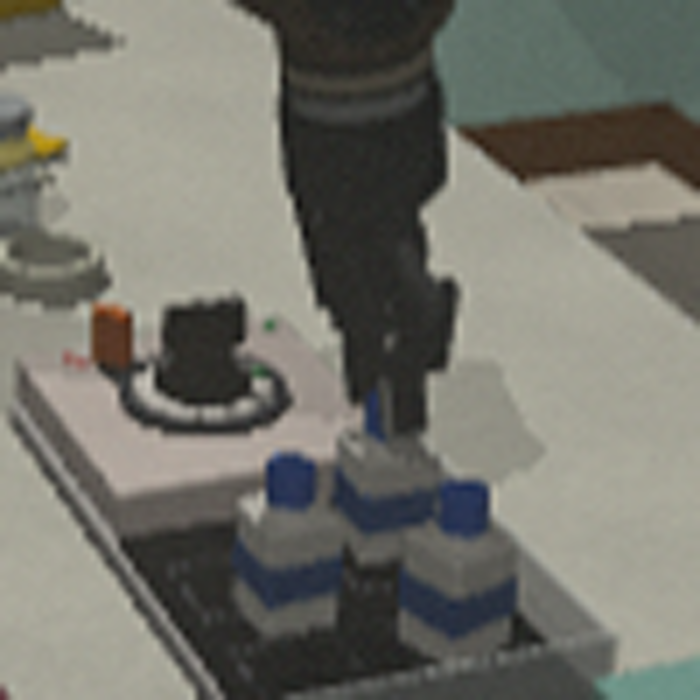

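View pics/w56.png

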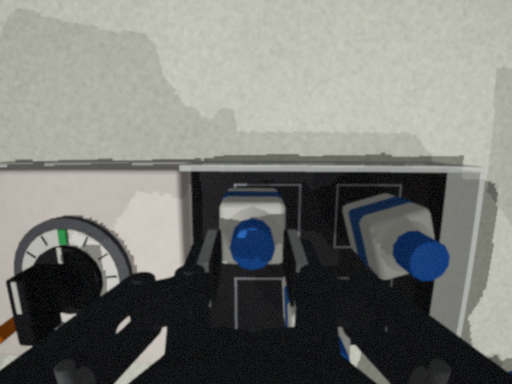

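Released and standing. Rise straight up in world z (counter the lean), then survey.

Request:
{"name": "jog_arm", "arguments": {"series": [[0.001, 0, -0.008, 0], [0.001, 0, -0.012, 0], [0.002, 0, -0.015, 0], [0.002, 0, -0.02, 0], [0.002, 0, -0.02, 0], [0, 0, -0.03, 0], [-0.01, 0, -0.03, 0], [-0.02, 0, -0.02, 0]]}}

```text
time: 63.37
eef_pos: [0.6411, -0.0257, 0.2599]
tcp_rot: [0.998, 0.008, 0.07, -0.001]
contact_force: [0.6, -0.5, -0.4]
opening: 0.398
```

Request:
{"name": "jog_arm", "arguments": {"series": [[-0.03, 0, -0.01, 0], [-0.03, 0, -0.01, 0], [-0.03, 0, -0.01, 0], [0, 0, 0, 0], [0, 0, 0, 0], [0, 0, 0, 0], [0, 0, 0, 0], [0, 0, 0, 0]]}}

```text
time: 64.03
eef_pos: [0.5459, -0.0276, 0.2963]
tcp_rot: [0.996, 0.009, 0.083, 0.003]
contact_force: [0.5, 0.7, -0.1]
opening: 0.398
```

```bash
python3 - <<'E'
from h import *
st(); shot("wrist","w57"); shot("side","s57"); shot("scene","c57")
E
python3 crop.py s57 120 130 400 350 2 s57c; python3 crop.py c57 130 110 390 310 3 c57c
```

```text
t 64.03 tcp [ 0.5459 -0.0276  0.2963] jawyaw -1.554 F [ 0.5  0.7 -0.1] open 34.0 q6 1.29
lean [ 0.1658 -0.0038]
```

View pics/w57.png

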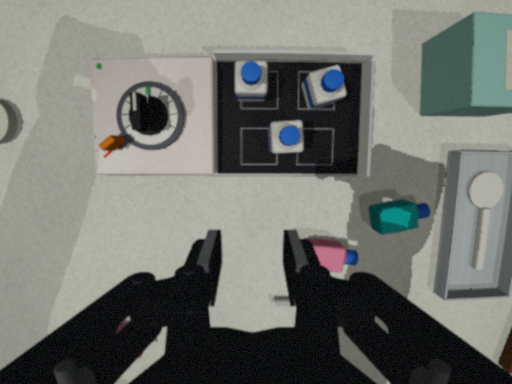

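```bash
python3 - <<'E'
from h import *
ax=np.array([.6446,.111]); off=ax-[0,.1]
cw,iw=load("w57"); cs,is_=load("s57"); cc,ic=load("c57")
for n,c,im in (("w",cw,iw),("s",cs,is_),("c",cc,ic)):
    for b in blobs(im,(100,130,50),(125,255,255),12):
        P=plane(c,[b[1]],.095)[0]
        if .3<P[0]<.9 and -.6<P[1]<.6: print(n,b[0],b[1],b[2],'z.095 rel',(P[:2]-off).round(3),'z.02 world',plane(c,[b[1]],.02)[0][:2].round(3))
for nm,lo,hi in (("orange",(5,180,80),(20,255,255)),("green",(45,100,40),(85,255,255)),("red",(0,120,60),(5,255,255))):
    for b in blobs(iw,lo,hi,6): print(nm,b[0],b[1],(plane(cw,[b[1]],.05)[0][:2]-ax).round(4))
# top-face pointer stripe in wrist
x0,y0,x1,y1=115,80,190,150
b=cv2.inRange(cv2.cvtColor(iw,cv2.COLOR_BGR2HSV),(0,0,0),(180,255,70))
print(st())
E
```

```text
w 338 [250.8, 72.3] [242, 61, 19, 23] z.095 rel [ 0.045 -0.036] z.02 world [ 0.709 -0.025]
w 382 [332.7, 79.9] [322, 70, 23, 21] z.095 rel [ 0.039 -0.133] z.02 world [ 0.702 -0.143]
w 55 [308.1, 93.1] [304, 79, 10, 28] z.095 rel [ 0.023 -0.104] z.02 world [ 0.682 -0.108]
w 301 [289.4, 135.3] [280, 126, 20, 19] z.095 rel [-0.027 -0.084] z.02 world [ 0.622 -0.083]
w 141 [422.9, 210.3] [417, 204, 13, 15] z.095 rel [-0.116 -0.258] z.02 world [ 0.513 -0.295]
w 143 [351.6, 257.3] [346, 250, 12, 15] z.095 rel [-0.179 -0.169] z.02 world [ 0.437 -0.187]
s 16 [305.2, 177.0] [303, 176, 6, 3] z.095 rel [ 0.051 -0.025] z.02 world [0.76  0.117]
s 20 [291.0, 186.4] [288, 185, 7, 4] z.095 rel [-0.022 -0.072] z.02 world [0.677 0.064]
s 20 [315.7, 190.1] [313, 189, 7, 4] z.095 rel [ 0.044 -0.121] z.02 world [0.753 0.009]
s 13 [248.2, 233.6] [245, 232, 7, 5] z.095 rel [-0.232 -0.278] z.02 world [ 0.44  -0.169]
s 57 [284.7, 252.2] [281, 248, 9, 10] z.095 rel [-0.168 -0.382] z.02 world [ 0.513 -0.287]
c 17 [219.6, 172.4] [218, 170, 5, 6] z.095 rel [-0.078 -0.213] z.02 world [ 0.512 -0.3  ]
c 61 [197.9, 1
[... 297 characters left out ...]
 z.095 rel [ 0.005 -0.024] z.02 world [ 0.605 -0.089]
c 61 [384.5, 233.1] [380, 229, 10, 9] z.095 rel [-0.278  0.248] z.02 world [0.287 0.217]
c 84 [216.0, 235.9] [206, 231, 19, 11] z.095 rel [0.071 0.021] z.02 world [ 0.679 -0.038]
orange 122 [108.0, 142.5] [-0.0375  0.0578]
green 13 [98.6, 65.6] [0.0647 0.0674]
green 32 [147.7, 90.1] [0.0324 0.0009]
red 18 [107.8, 152.7] [-0.0514  0.0587]
t 64.18 tcp [ 0.5456 -0.0276  0.2955] jawyaw -1.554 F [-0.8  0.3  0.7] open 33.9 q6 1.29
lean [ 0.1644 -0.0035]
(array([ 0.54564415, -0.02761323,  0.2954731 ]), array([[ 0.98625121,  0.01684333,  0.16439235],
       [ 0.01765543, -0.99983807, -0.00348005],
       [ 0.16430711,  0.00633463, -0.98638889]]))
```

```bash
python3 - <<'E'
from h import *
cw,iw=load("w57"); cs,is_=load("s57"); cc,ic=load("c57")
caps={}
for nm,w,c,s in (("A",(332.7,79.9),(197.9,199.0),(315.7,190.1)),("B",(289.4,135.3),(227.4,199.7),(291.0,186.4)),("C",(250.8,72.3),None,(305.2,177.0))):
    cams,px=[cw,cs],[w,s]
    if c: cams.append(cc);px.append(c)
    X,r=tri(cams,px); caps[nm]=X; print(nm,X.round(4),np.round(r,4), tri([cw,cs],[w,s])[0].round(4))
def band(im,roi):
    x0,y0,x1,y1=roi; m=cv2.inRange(cv2.cvtColor(im[y0:y1,x0:x1],cv2.COLOR_BGR2HSV),(98,90,25),(128,255,255)); n,l,s,ce=cv2.connectedComponentsWithStats(m)
    return [(int(s[i,4]),(s[i,:4]+[x0,y0,0,0]).tolist(),(ce[i]+[x0,y0]).round(1).tolist()) for i in range(1,n) if s[i,4]>8]
print('side',band(is_,(275,165,340,225))); print('scene',band(ic,(180,185,245,250)))
for nm,X in caps.items():
    g=[[X[0],X[1],z] for z in (.095,.05,.02)]
    print(nm,'side',proj(cs,g).round(1).tolist(),'scene',proj(cc,g).round(1).tolist(),'wrist',proj(cw,g).round(1).tolist())
E
```

```text
A [ 0.6837 -0.1193  0.0993] [0.002  0.0016 0.002 ] [ 0.6825 -0.1205  0.1018]
B [ 0.6185 -0.0709  0.0995] [0.0017 0.0015 0.0019] [ 0.6174 -0.0719  0.1018]
C [ 0.6886 -0.0257  0.1018] [0.0007 0.0007] [ 0.6886 -0.0257  0.1018]
side [(41, [302, 176, 7, 7], [305.0, 178.8]), (45, [288, 185, 7, 7], [291.0, 188.1]), (44, [313, 189, 7, 7], [315.7, 191.9]), (14, [307, 202, 5, 6], [308.5, 204.5])]
scene [(67, [194, 195, 9, 9], [197.9, 199.0]), (78, [223, 195, 9, 10], [227.2, 199.6]), (305, [189, 209, 50, 16], [214.1, 216.0]), (107, [204, 229, 22, 13], [214.5, 235.4])]
A side [[315.5, 191.8], [314.5, 203.6], [313.9, 211.3]] scene [[198.1, 199.5], [199.4, 212.1], [200.2, 220.2]] wrist [[330.4, 79.6], [321.0, 87.7], [315.9, 92.2]]
B side [[291.1, 188.0], [290.5, 199.7], [290.2, 207.3]] scene [[227.7, 200.3], [228.2, 212.9], [228.5, 220.9]] wrist [[287.8, 134.6], [283.4, 136.3], [281.0, 137.3]]
C side [[304.9, 178.8], [304.1, 190.1], [303.6, 197.5]] scene [[213.7, 218.8], [214.6, 231.7], [215.2, 239.9]] wrist [[251.0, 73.2], [250.9, 82.2], [250.8, 87.2]]
```

```bash
python3 - <<'E'
from h import *
ax=np.array([.6446,.111])
for n in ("w57","w52","w44"):
    c,im=load(n)
    g=cv2.cvtColor(im,cv2.COLOR_BGR2GRAY)
    # bar-top stripe: pixels whose z=.101 plane point lies within 22mm of axis & bright
    ctr=proj(c,[[ax[0],ax[1],.101]])[0].round().astype(int)
    ys,xs=np.mgrid[ctr[1]-20:ctr[1]+21,ctr[0]-20:ctr[0]+21]; xs=xs.clip(0,511);ys=ys.clip(0,383)
    P=plane(c,np.c_[xs.ravel(),ys.ravel()],.101)[:,:2]-ax
    v=g[ys,xs].ravel()
    m=(np.abs(P[:,1])<.008)&(P[:,0]>-.003)&(P[:,0]<.022)&(v>85)
    Q=P[m]; 
    if len(Q)>4:
        mu=Q.mean(0); u=np.linalg.svd(Q-mu)[2][0]; u*=np.sign(u[0]); print(n,len(Q),'stripe centre',mu.round(4),'dir',np.arctan2(u[1],u[0]).round(3),'max bright',v[m].max())
    for b in blobs(im,(45,100,40),(85,255,255),6):
        G=plane(c,[b[1]],.05)[0][:2]-ax
        if np.hypot(*G)<.045: print('  mark',G.round(4),np.arctan2(G[1],G[0]).round(3))
E
```

```text
w57 136 stripe centre [0.0096 0.0019] dir -0.306 max bright 167
  mark [0.0324 0.0009] 0.028
w52 195 stripe centre [0.0084 0.0024] dir -0.086 max bright 201
  mark [0.031  0.0016] 0.051
w44 108 stripe centre [ 0.0096 -0.0019] dir -0.211 max bright 158
  mark [ 0.0324 -0.0007] -0.023
```

```bash
python3 - <<'E'
from h import *
ax=np.array([.6446,.111])
for n in ("w7","w12","w18","w34","w44","w52","w53","w57"):
    c,im=load(n); g=cv2.cvtColor(im,cv2.COLOR_BGR2GRAY)
    ctr=proj(c,[[ax[0]+.01,ax[1],.101]])[0].round().astype(int); r=14
    if not(15<ctr[0]<495 and 15<ctr[1]<365): print(n,'out',ctr); continue
    # perpendicular profile across stripe at several radii
    out=[]
    for rad in np.arange(.002,.019,.002):
        s=np.arange(-.0055,.0056,.0005); pts=[[ax[0]+rad,ax[1]+t,.101] for t in s]; uv=proj(c,pts).astype(np.float32)
        v=cv2.remap(g,uv[:,0].reshape(1,-1),uv[:,1].reshape(1,-1),cv2.INTER_LINEAR)[0].astype(float); w=np.clip(v-v.min()-10,0,None)
        if w.sum()>30: out.append((rad,(w*s).sum()/w.sum()))
    out=np.array(out)
    if len(out)>3: k=np.polyfit(out[:,0],out[:,1],1); print(n,'angle',np.arctan(k[0]).round(3),'offset',k[1].round(4),len(out))
E
```

```text
w7 angle 0.032 offset -0.001 9
w12 angle 0.038 offset -0.0011 9
w18 angle 0.101 offset -0.0024 9
w34 out [107   1]
w44 angle 0.022 offset -0.001 9
w52 angle -0.02 offset 0.001 9
w53 angle 0.085 offset -0.0003 9
w57 angle -0.017 offset 0.0008 9
```

```bash
python3 -c "
from plant import workorder
print(workorder.sign_off())"
```

```text
the job is handed in; nothing more can be done
None
```

The job is done and handed in at about 64 s of the 210 s allowed; sign-off gives no verdict, so the checks below are my own.

**Dial and ring:** I turned the pointer to the green mark with the ring still loose, then turned the orange tab clockwise until it stopped, at the red line. The last images put pointer and mark at nearly the same angle (about 0 to 0.03 rad each, against an allowance of about 0.12 rad). The ring's value was not measured directly. I judged it tight because it stopped moving and the tab sits at the red line.

**Paddle:** It was lying in the steel tray in the last wrist picture.

**Bottles:** Three white bottles were present; I found no fourth. I lifted each by its cap, let it swing upright and set it on the deck. In the last views all three stand upright:
- Their caps are at matching heights, about 0.10 m.
- Relative to the warmer they are at (0.04, -0.13), (-0.03, -0.08) and (0.04, -0.04) m in x and y, all inside the limits.

**What did not go as planned:**
- The second bottle moved about 5 cm along the deck after I set it down, but it stayed upright. I placed the third bottle elsewhere to keep clear of it.
- The tool drifted to a lean of about 9° by the end. It had no visible effect on the bottles.
- I reached the 90-picture limit, so the final side and scene views were checked by calculation only. My first numeric reading of the pointer was too noisy to use and I redid it with a cleaner method.

I saw no bystander moved, but I did not measure their positions at the end.

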